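# Turn up the milling jars, rack them and charge one with grinding balls

### The job

The milling jars have dried mouth-down on the mat: turn every jar mouth-up and seat it fully down in a pocket of the aluminium carrier, one jar to a pocket, whichever you like. Once the blue jar is seated, pour all the ceramic balls from the steel beaker into the blue jar, then stand the empty beaker back upright on the balance pan. Leave the bottles, the spatula and the dish where they are.

Things in the scene. Friction and masses are not known exactly. Their poses are not given: they have to be found in the camera images.
- jar_blue: The blue milling jar: square-section plastic jar, open at one end, 56 x 56 mm outside, 80 mm tall, walls 3.5 mm, base 5 mm, about 120 g; black band near the mouth. Origin: centre of the outside of its closed base; own +z points from the base to the mouth, x and y are normal to the side faces. Starts mouth-down (z down) on the mat at any yaw; lies steadily on any side face.
- jar_white1: A white milling jar (may be absent): square-section plastic jar, open at one end, 56 x 56 mm outside, 80 mm tall, walls 3.5 mm, base 5 mm, about 120 g; black band near the mouth. Origin: centre of the outside of its closed base; own +z points from the base to the mouth, x and y are normal to the side faces. Starts mouth-down (z down) on the mat at any yaw; lies steadily on any side face.
- jar_white2: A white milling jar (may be absent): square-section plastic jar, open at one end, 56 x 56 mm outside, 80 mm tall, walls 3.5 mm, base 5 mm, about 120 g; black band near the mouth. Origin: centre of the outside of its closed base; own +z points from the base to the mouth, x and y are normal to the side faces. Starts mouth-down (z down) on the mat at any yaw; lies steadily on any side face.
- carrier: Aluminium jar carrier plate lying on the bench and fixed, 90 mm (own x) x 280 mm (own y) x 22 mm high, origin at the centre of its underside. In its top a row of three square pockets along y, 100 mm apart, each 60 x 60 mm (2 mm play per side), 14 mm deep, sides parallel to the plate's, edges bevelled 3 mm.
- pocket0 (a point): Centre of the floor of carrier pocket 0, 8 mm above the bench; axes are those of the carrier. Carrier pocket y = -100 mm.
- pocket1 (a point): Centre of the floor of carrier pocket 1, 8 mm above the bench; axes are those of the carrier. Carrier pocket y = 0 mm.
- pocket2 (a point): Centre of the floor of carrier pocket 2, 8 mm above the bench; axes are those of the carrier. Carrier pocket y = 100 mm.
- beaker: Round steel beaker, straight-sided, 58 mm outside diameter, 85 mm tall, wall 3 mm, base 4 mm, about 150 g empty; origin at the centre of its underside, own +z to its mouth. It stands mouth-up on the balance pan and holds the balls.
- balance: Cream laboratory balance, fixed, 170 x 150 mm, body 50 mm high, with a flat square 110 mm steel pan whose top is 65 mm above the bench; origin at the centre of its underside.
- pan (a point): Centre of the top of the balance pan, 65 mm above the bench.
- ball0_center (a point): Centre of one white ceramic grinding ball, 18 mm diameter, 20 g (three to five are present; they start in the steel beaker).
- ball1_center (a point): Centre of one white ceramic grinding ball, 18 mm diameter, 20 g (three to five are present; they start in the steel beaker).
- ball2_center (a point): Centre of one white ceramic grinding ball, 18 mm diameter, 20 g (three to five are present; they start in the steel beaker).
- ball3_center (a point): Centre of one white ceramic grinding ball, 18 mm diameter, 20 g (three to five are present; they start in the steel beaker).
- ball4_center (a point): Centre of one white ceramic grinding ball, 18 mm diameter, 20 g (three to five are present; they start in the steel beaker).
- amber_bottle: Bystander: amber glass bottle, 72 mm diameter, 150 mm tall; origin at the centre of its underside. Leave alone.
- white_bottle: Bystander: white plastic bottle, 64 mm diameter, 150 mm tall; origin at the centre of its underside. Leave alone.
- spatula: Bystander: spatula 180 mm long, lying flat. Leave alone.
- dish: Bystander: flat white dish, 100 mm diameter, 20 mm high. Leave alone.
- mat: Grey drying mat fixed on the bench, 300 x 345 mm, 4 mm thick, origin at the centre of its underside. The jars start on it; bare bench at height 0 lies between the robot and the carrier.
Mind the look-alikes: they are no part of the job. What is shaped like the jar_white1 but red is not meant. Of the things that look like the jar_blue, the smaller one is meant.

How it is judged:
On the way, in this order (a step that is already met when the one before it is completed fails the run):
1. the blue jar is seated mouth-up in a carrier pocket ((distance between jar_blue and pocket0 below 0.007 m or distance between jar_blue and pocket1 below 0.007 m or distance between jar_blue and pocket2 below 0.007 m) and angle between jar_blue's own z axis and vertical below 0.08 rad and linear speed of jar_blue below 0.05 m/s), for 0.2 s.
2. all the balls are in the seated blue jar (all of step 1 and horizontal distance between each of ball0_center, ball1_center, ball2_center, ball3_center, ball4_center and jar_blue below 0.032 m and z of ball0_center in the frame of jar_blue between 0.005 and 0.072 m and z of ball1_center in the frame of jar_blue between 0.005 and 0.072 m and z of ball2_center in the frame of jar_blue between 0.005 and 0.072 m and z of ball3_center in the frame of jar_blue between 0.005 and 0.072 m and z of ball4_center in the frame of jar_blue between 0.005 and 0.072 m), for 0.2 s.
At the end, for the whole second after the job is handed in: Every jar present stands mouth-up and at rest, fully down in a carrier pocket (base centre within 7 mm of the pocket floor's centre, tilt under 0.08 rad); every ball is inside the blue jar; the beaker stands upright (within 0.1 rad) and at rest on the balance pan, within 45 mm of its centre (all of step 2 and (distance between jar_white1 and pocket0 below 0.007 m or distance between jar_white1 and pocket1 below 0.007 m or distance between jar_white1 and pocket2 below 0.007 m) and angle between each of jar_white1, jar_white2's own z axis and vertical below 0.08 rad and linear speed of each of jar_white1, jar_white2, beaker below 0.05 m/s and (distance between jar_white2 and pocket0 below 0.007 m or distance between jar_white2 and pocket1 below 0.007 m or distance between jar_white2 and pocket2 below 0.007 m) and horizontal distance between beaker and pan below 0.045 m and angle between beaker's own z axis and vertical below 0.1 rad and z of beaker in the frame of pan between -0.006 and 0.006 m); the robot touches nothing.
It fails at once if the amber bottle is knocked over or shifted by more than 50 mm (distance of amber_bottle from where it was at the start of the episode above 0.05 m or angle between amber_bottle's own z axis and vertical above 0.5 rad).
It fails at once if the white bottle is knocked over or shifted by more than 50 mm (distance of white_bottle from where it was at the start of the episode above 0.05 m or angle between white_bottle's own z axis and vertical above 0.5 rad).
It fails at once if the spatula is shifted by more than 50 mm (distance of spatula from where it was at the start of the episode above 0.05 m).
It fails at once if the dish is shifted by more than 50 mm (distance of dish from where it was at the start of the episode above 0.05 m).
Of jar_white1, jar_white2 only 1 to 2 are there at a start; the rules pass over those that are not, and their reading is None.
Of ball0, ball1, ball2, ball3, ball4 only 3 to 5 are there at a start; the rules pass over those that are not, and their reading is None.
At some moment in a run one of jar_blue, jar_white1, jar_white2 may be knocked a few centimetres aside while the robot is not near it.
It also fails if it takes over 210 s, if anything falls off the work surface, if the arm or the gripper's body presses on something with over 40 N, if the wrist force passes 120 N, or if a joint passes its speed limit or range.

### The arm

A 6-joint arm with a two-finger parallel gripper is mounted at the origin on the work surface. World frame = base frame: x ahead of the robot, y to its left, z up, the work surface at z = 0. Lengths are in m, angles in rad, forces in N, time in s.
With the tool pointing down it reaches from about 0.4 to 0.825 m from the base axis. Payload 7 kg.
Tool frame: the origin (TCP) lies on the centre line of the jaws, within the pads' length; the fingertips stand 22 mm ahead of it and the grasp point (between the pads) lies 3 mm ahead of it; z points along the fingers, y is the line along which they close (so a half turn about z gives the same grasp; the last joint's range is limited). The gripper opens to 88 mm and grips with 3 to 60 N. Pads are 19 mm wide; open, the fingers measure 130 mm over their backs; the gripper's body (78 mm by 193 mm) begins 47 mm behind the grasp point.
Start: joints at [1.405, 0.359, 0.012, 0, -1.224, -0.288], TCP at [0.296, 0.607, 0.249] pointing down, gripper open.
Joint ranges: [-3.07, 3.07], [-1.43, 2.12], [-1.02, 1.25], [-3.03, 1.67], [-3.05, -0], [-3.03, 3.03]. Speed limits (rad/s): [2.39, 2.39, 3.01, 3.14, 3.14, 3.14].

### API

Orientations are given as [roll, pitch, yaw] about the fixed x, y, z axes, in that order (R = Rz(yaw) Ry(pitch) Rx(roll)).
In Python, from station import arm gives the robot as it stands.
- The arm moves only by the tool arm_command, never from a script. Its argument "series" is one flat list of numbers, 7 for each row, row after row: the turn, a rotation vector about the tool's x, y, z each as a share of 90 degrees, from -1 to 1, then the shift along the tool's x, y, z each as a share of 0.1 m, from -1 to 1, then the opening, from 0 (shut) to 1 (fully open). A call has 1 to 8 rows; each row is the pose to reach, as a shift and turn from the pose commanded when the call began, along the tool's axes at that moment; what a row does not reach only later rows make up. A row lasts 1/8 s, in which the tool goes at most 62.5 mm and 10.7 degrees, less where a joint would pass 70% of its speed; a pose out of reach is approached as far as the arm can. A call with a number of a shift or a turn outside -1 to 1 is refused whole. A call with a gripper value outside its range is refused whole. The fingers move at their own pace and stop on an object; "force" is the grip in N (left out, the last holds). Time passes only in rows, so rows that repeat a pose let the fingers close. It gives the time, the measured TCP pose, the force, the opening and the grip force at its end, in the units of the state.
- arm.get_state(): the state, without advancing time (a new reading comes with each control period).
- arm.grab_frame(name): name is "side" or "top"; returns the picture (480x640x3 uint8, blue, green, red); there is no depth.
- arm.camera_model(name): a dict with "fovy" (degrees; the focal length in pixels is half the picture's height over the tangent of half this angle, whatever the lens; pixels are square), "cx", "cy" (the principal point, pixels), "D" ([k1, k2, p1, p2, k3] as OpenCV has them; the pictures are not rectified), "pose" (4x4, takes a point from camera to world coordinates). Camera axes: x right, y down, z forward; pixel columns grow to the right and rows downward; lengths in m; the calibration is good to about 2 mm. A picture is of the moment at which its call begins. camera_model takes no time and is no camera call.
- arm.job_done(): hands the job in; it is judged then, once.
The state is a dict: "t": time; "q": joint angles; "qd": joint speeds; "joint_efforts": joint torques, N m; "eef_pos": TCP position; "ee_rot": TCP orientation; "force": force on the tool from outside, world axes, zero at the start; "moment": the same for the moment, N m; "width": finger opening in m; "gripper_force": force on a finger pad.
Only numpy, scipy, OpenCV 4.12 (cv2) and the standard library are available. Lean on these libraries where they do the work, as an engineer would, in place of code of your own. Each camera call takes 0.05 s, during which the arm holds its last target. There are 200 camera calls.

## Working session

There is one attempt and no reset: what is moved stays moved. The work goes in short steps, Python scripts to look and compute and a tool call to move; the robot and the scene stay as the last step left them, time stands still between calls to the robot, and variables do not carry over. Pictures are saved under pics/ and viewed, at most 14 in all, crops included, and the job is handed in when it is done.

Besides the shell and the picture viewer there is one more tool, called after "Request:" as name(argument=value, ...) on one line, values as JSON. arm_command: Moves the arm, as the interface text tells. Its arguments: {"type":"object","properties":{"series":{"type":"array"},"force":{"type":"number"}},"required":["series"]}

```bash
ls; mkdir -p pics; python3 - <<'E'
from station import arm
import cv2
for n in("side","top"):
    cv2.imwrite(f"pics/{n}0.png",arm.grab_frame(n)); m=arm.camera_model(n); print(n,m)
print(arm.get_state())
E
```

```text
pics
side {'fovy': 49.604223112310876, 'cx': 318.62789833515797, 'cy': 242.70434644909722, 'D': array([-0.10544151,  0.        ,  0.        ,  0.        ,  0.        ]), 'pose': array([[ 0.92309691, -0.28749428,  0.25541952,  0.18976245],
       [-0.38443533, -0.70725599,  0.59329457, -0.81621008],
       [ 0.01007819, -0.64586067, -0.76338878,  1.15298562],
       [ 0.        ,  0.        ,  0.        ,  1.        ]])}
top {'fovy': 52.11675296850087, 'cx': 316.82333696952435, 'cy': 243.01884747385694, 'D': array([-0.07309607,  0.        ,  0.        ,  0.        ,  0.        ]), 'pose': array([[ 0.01826367, -0.9741997 ,  0.2249475 ,  0.27055807],
       [-0.99983073, -0.01729492,  0.00627646,  0.00920909],
       [-0.00222407, -0.22502405, -0.97435067,  1.30054403],
       [ 0.        ,  0.        ,  0.        ,  1.        ]])}
{'t': 0.1, 'q': array([ 1.40509573e+00,  3.59339438e-01,  1.11659158e-02, -2.78613145e-04,
       -1.22408040e+00, -2.88092354e-01]), 'qd': array([-0.00081938, -0.00188399,  0.0018717 ,  0.00025003,  0.00139843,
       -0.0010136 ]), 'joint_efforts': array([-1.90926177e-03, -5.84163237e+01,  2.93749845e+01,  7.01553315e+00,
        1.01293274e-02, -4.93207472e-05]), 'eef_pos': array([0.29576658, 0.60632187, 0.24771282]), 'ee_rot': array([ 3.14012071e+00, -1.63037612e-04, -4.53887701e-01]), 'force': array([ 0.03089706, -0.80154112,  0.43350518]), 'moment': array([ 0.04909049, -0.01789196,  0.02633631]), 'gripper_force': 0.0, 'width': 0.08773176388514546}
```

View pics/top0.png

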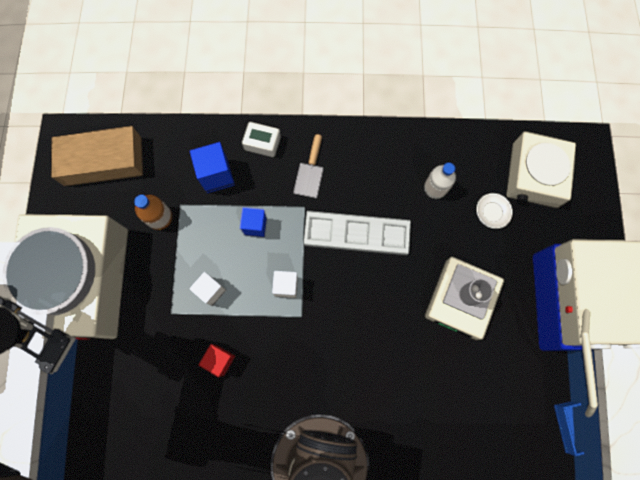

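View pics/side0.png

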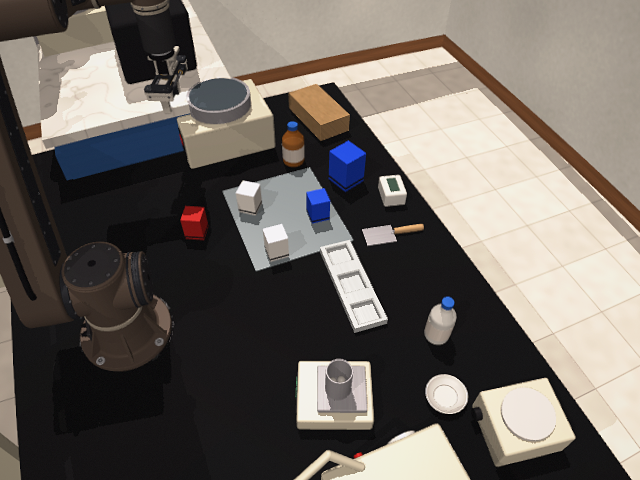

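```bash
cat > h.py <<'E'
from station import arm
import numpy as np, cv2
from scipy.spatial.transform import Rotation as R
def cam(n):
    m=arm.camera_model(n); f=240/np.tan(np.radians(m['fovy']/2))
    return np.array([[f,0,m['cx']],[0,f,m['cy']],[0,0,1]]),m['D'],m['pose']
def ray(n,px):
    K,D,P=cam(n); u=cv2.undistortPoints(np.array(px,float).reshape(-1,1,2),K,D).reshape(-1,2)
    return P[:3,3],np.c_[u,np.ones(len(u))]@P[:3,:3].T
def onz(n,px,z):
    o,d=ray(n,px); return o+d*((z-o[2])/d[:,2])[:,None]
def tri(a,b):   # a pixel in top, b pixel in side -> point, miss distance
    (o1,d1),(o2,d2)=ray("top",[a]),ray("side",[b]); d1,d2=d1[0],d2[0]
    s=np.linalg.lstsq(np.c_[d1,-d2],o2-o1,rcond=None)[0]; p,q=o1+s[0]*d1,o2+s[1]*d2
    return (p+q)/2,np.linalg.norm(p-q)
def blob(mask,at,r=60):
    n,l,st,c=cv2.connectedComponentsWithStats(mask.astype(np.uint8))
    i=min((i for i in range(1,n) if st[i,4]>25),key=lambda i:np.hypot(*(c[i]-at)))
    cnt=max(cv2.findContours((l==i).astype(np.uint8),0,1)[0],key=cv2.contourArea)
    return c[i],st[i,4],cnt
E
python3 - <<'E'
from h import *
T,S=cv2.imread("pics/top0.png"),cv2.imread("pics/side0.png")
for n,I,pts in(("top",T,[(253,221),(206,289),(285,283),(484,288),(357,232),(465,290)]),("side",S,[(318,205),(249,196),(276,240),(339,378),(352,284),(340,395)])):
    for x,y in pts: print(n,x,y,[I[y+d,x].tolist() for d in(-14,-10,-7,-3,0,3,7,10,14)])
def crop(I,x,y,w,h,k): return cv2.resize(I[y:y+h,x:x+w],None,fx=k,fy=k,interpolation=cv2.INTER_CUBIC)
a=np.vstack([crop(T,170,190,250,75,3.2),crop(T,170,255,250,75,3.2)])[:480]
cv2.imwrite("pics/c1.png",crop(T,180,195,235,120,3.4))
cv2.imwrite("pics/c2.png",crop(S,220,160,170,180,3.3))
E
```

```text
top 253 221 [[158, 146, 136], [236, 90, 49], [237, 90, 51], [237, 93, 52], [237, 90, 49], [237, 90, 50], [239, 90, 50], [103, 34, 15], [85, 32, 21]]
top 206 289 [[244, 240, 238], [243, 240, 239], [244, 240, 238], [243, 239, 238], [244, 241, 238], [244, 240, 238], [244, 240, 239], [246, 242, 240], [160, 160, 157]]
top 285 283 [[148, 146, 138], [245, 241, 240], [244, 241, 239], [244, 240, 239], [245, 241, 240], [244, 241, 239], [244, 241, 239], [235, 231, 229], [100, 103, 100]]
top 484 288 [[177, 201, 210], [185, 186, 189], [94, 93, 97], [90, 88, 90], [90, 89, 91], [90, 90, 92], [90, 91, 93], [86, 86, 89], [147, 147, 149]]
top 357 232 [[223, 226, 225], [158, 161, 160], [221, 224, 223], [216, 221, 219], [220, 224, 222], [216, 219, 218], [218, 222, 220], [200, 205, 201], [227, 231, 229]]
top 465 290 [[160, 159, 162], [167, 168, 172], [159, 159, 162], [89, 88, 91], [94, 94, 95], [91, 90, 92], [93, 93, 93], [91, 89, 92], [152, 149, 154]]
side 318 205 [[236, 89, 46], [235, 91, 48], [235, 92, 50], [240, 93, 51], [124, 40, 18], [126, 40, 17], [126, 39, 16], [126, 40, 18], [86, 31, 19]]
side 249 196 [[233, 231, 234], [244, 243, 245], [244, 242, 245], [245, 243, 245], [174, 180, 189], [145, 156, 167], [145, 156, 167], [146, 157, 167], [152, 163, 174]]
side 276 240 [[247, 245, 247], [245, 243, 245], [245, 243, 245], [245, 243, 245], [251, 248, 250], [133, 143, 152], [136, 145, 154], [135, 144, 154], [135, 145, 155]]
side 339 378 [[102, 102, 108], [103, 104, 110], [90, 90, 95], [87, 88, 94], [124, 132, 142], [128, 136, 147], [100, 101, 108], [102, 102, 107], [100, 99, 107]]
side 352 284 [[214, 221, 225], [119, 121, 125], [229, 235, 238], [229, 234, 237], [230, 235, 238], [227, 232, 235], [217, 221, 224], [228, 233, 236], [233, 237, 240]]
side 340 395 [[133, 143, 153], [98, 99, 105], [99, 98, 104], [97, 98, 104], [95, 97, 102], [94, 94, 100], [114, 116, 121], [115, 116, 122], [117, 119, 126]]
```

View pics/c1.png

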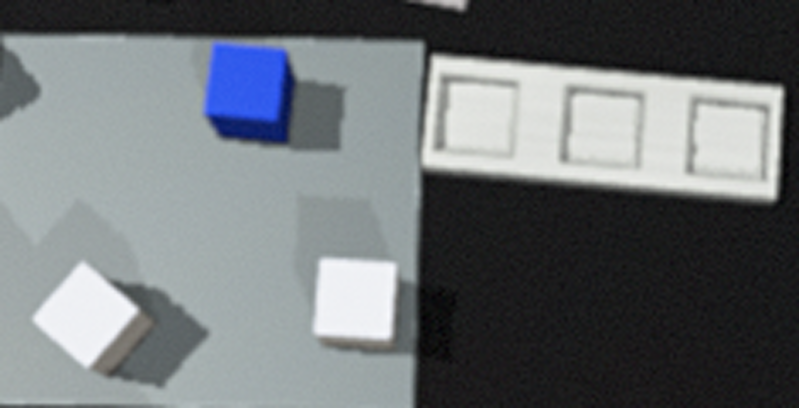

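View pics/c2.png

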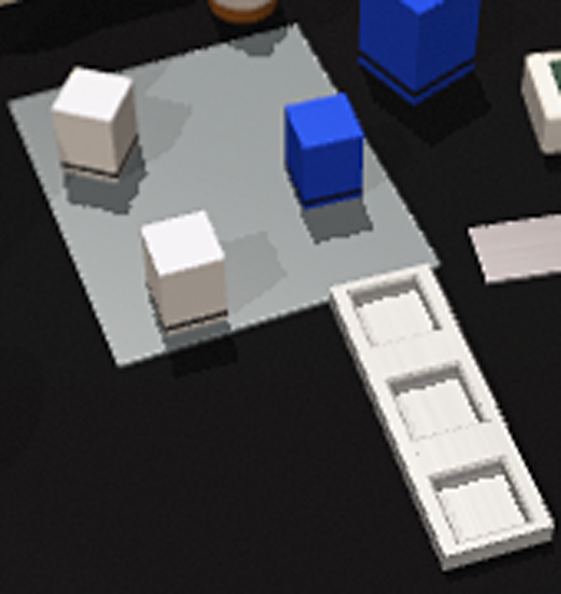

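```bash
cat > look.py <<'E'
from h import *
def jarmask(I,col):
    b,g,r=[I[...,i].astype(int) for i in range(3)]
    return (b>190)&(r<100) if col=='b' else (b>205)&(g>205)&(r>205)
def topface(T,S,col,at,as_):
    ct,_,kt=blob(jarmask(T,col),at); cs,_,ks=blob(jarmask(S,col),as_)
    p,m=tri(ct,cs); out=[]
    for n,k in(("top",kt),("side",ks)):
        w=onz(n,k.reshape(-1,2),p[2])[:,:2].astype(np.float32)
        (c,s,a)=cv2.minAreaRect(w*1000); out.append((np.round(c,1),np.round(s,1),round(a,1)))
    return np.round(p*1000,1),round(m*1000,1),out
E
python3 - <<'E'
from look import *
T,S=cv2.imread("pics/top0.png"),cv2.imread("pics/side0.png")
print("blue",topface(T,S,'b',(253,221),(318,195)))
print("w1",topface(T,S,'w',(206,289),(249,188)))
print("w2",topface(T,S,'w',(285,283),(275,232)))
# carrier
g=lambda I,t:(I.min(2)>t)
for n,I,at in(("top",T,(357,232)),("side",S,(352,284))):
    c,a,k=blob(g(I,175 if n=="top" else 185),at)
    q=cv2.approxPolyDP(cv2.convexHull(k),6,True).reshape(-1,2)
    print(n,a,q.tolist(),np.round(onz(n,q,.022)*1000,1)[:,:2].tolist())
    (c2,s,an)=cv2.minAreaRect((onz(n,k.reshape(-1,2),.022)[:,:2]*1000).astype(np.float32)); print(c2,s,an)
E
```

```text
blue (array([615.7, 187.3,  76.1]), np.float64(0.8), [(array([615.3, 187.4]), array([55.6, 55.9]), 86.4), (array([616.2, 187.7]), array([55.3, 55.8]), 85.7)])
w1 (array([435. , 298.6,  74.9]), np.float64(1.1), [(array([434.7, 298.5]), array([56.2, 56.9]), 51.7), (array([435.3, 299.8]), array([56.6, 56.1]), 52.3)])
w2 (array([450.8,  98. ,  76.5]), np.float64(1.4), [(array([450.2,  98.3]), array([55.7, 56.5]), 87.0), (array([451.3,  98.5]), array([56.7, 57. ]), 87.4)])
top 3022 [[307, 212], [409, 221], [407, 252], [305, 243]] [[651.7, 45.7], [631.3, -231.0], [545.4, -223.5], [565.2, 49.1]]
(598.0986938476562, -89.36433410644531) (279.1141052246094, 89.29551696777344) 85.636474609375
side 2307 [[321, 246], [350, 240], [385, 319], [354, 326]] [[569.7, 48.9], [655.5, 38.3], [627.0, -236.2], [545.0, -224.7]]
(599.8501586914062, -93.66731262207031) (280.0273132324219, 90.18929290771484) 85.5030288696289
```

```bash
python3 - <<'E'
from look import *
T,S=cv2.imread("pics/top0.png"),cv2.imread("pics/side0.png")
tt=[[307,212],[409,221],[407,252],[305,243]]; ss=[[350,240],[385,319],[354,326],[321,246]]
for a,b in zip(tt,ss): p,m=tri(a,b); print("carrier",np.round(p*1000,1),round(m*1000,1))
def corners(I,m,at,e=8):
    c,a,k=blob(m,at); q=cv2.approxPolyDP(cv2.convexHull(k),e,True).reshape(-1,2); return a,q.tolist()
gm=lambda I:(I.min(2)>110)
print("mat T",corners(T,(T.min(2)>118)&(T.max(2)<200),(238,250)))
print("mat S",corners(S,(S.min(2)>118)&(S.max(2)<200),(290,215)))
cv2.imwrite("pics/c3.png",np.hstack([cv2.resize(T[250:345,420:515],None,fx=4,fy=4,interpolation=2),cv2.resize(S[345:440,290:385],None,fx=4,fy=4,interpolation=2)]))
E
```

```text
carrier [657.1  45.6  12.1] 4.7
carrier [ 631.9 -232.2   14.1] 3.4
carrier [ 545.7 -223.8   20.3] 0.2
carrier [567.4  48.8  22.1] 4.3
mat T (np.int32(10957), [[408, 242], [407, 253], [300, 315], [172, 312], [181, 206], [303, 208]])
mat S (np.int32(5869), [[352, 239], [256, 270], [223, 191], [309, 167]])
```

View pics/c3.png

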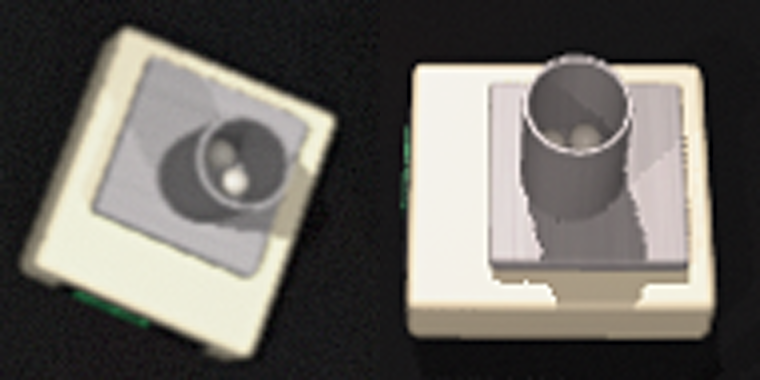

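```bash
python3 - <<'E'
from look import *
p=lambda n,a,b:print(n,[np.round(np.array(v)*1000,1) for v in tri(a,b)])
p("rim",(480.75,290.75),(340,371.2)); p("pan",(470.2,291.5),(342,388.6))
c=lambda x,y:(x/3.4+180-.35,y/3.4+195-.35); s=lambda x,y:(x/3.3+220-.35,y/3.3+160-.35)
# carrier outer top corners, from the crops
for a,b in(((430,54),(430,266)),((784,87),(553,528)),((778,195),(445,560)),((422,165),(332,292))): p("carr",c(*a),s(*b))
p("mat near right",c(415,408),s(119,366)); p("mat far right",c(424,40),s(438,264))
E
```

```text
rim [array([ 430.3, -377.3,  142.5]), np.float64(4.7)]
pan [array([ 439.3, -379.4,   52.6]), np.float64(3.0)]
carr [array([660.6,  48.6,   7.2]), np.float64(0.8)]
carr [array([ 635.3, -235.9,   13.6]), np.float64(1.2)]
carr [array([ 546.3, -229.1,   12.3]), np.float64(2.4)]
carr [array([568.5,  52.7,   8.5]), np.float64(1.4)]
mat near right [array([375.7,  54.1,  -2.7]), np.float64(1.9)]
mat far right [array([673.2,  54.2,  -0.8]), np.float64(2.4)]
```

```bash
cat > plan.py <<'E'
import json,os,numpy as np
from scipy.spatial.transform import Rotation as R
F="cmd.json"
def ori(yaw,phi): return R.from_euler('xyz',[np.pi,-np.radians(phi),np.radians(yaw)])
def load():
    d=json.load(open(F)) if os.path.exists(F) else dict(p=[.296,.607,.249],q=R.from_euler('xyz',[np.pi,0,-.454]).as_quat().tolist())
    return np.array(d['p']),R.from_quat(d['q'])
def plan(wps):
    """wps: (pos, yaw, phi, opening, rows, hold): one call each, rows of even share plus hold rows at the end; prints series"""
    p,q=load()
    for pos,yaw,phi,op,n,hold in wps:
        q1=ori(yaw,phi); rv=(q.inv()*q1).as_rotvec()/(np.pi/2); sh=q.inv().apply(np.array(pos)-p)/.1
        v=np.round(np.r_[rv,sh],3); 
        assert n+hold<=8
        if abs(v).max()>1: print("TOO FAR",v)
        rows=[(np.round(v*(i+1)/n,3).tolist()+[op]) for i in range(n)]+[v.tolist()+[op]]*hold
        print([float('%g'%x) for r in rows for x in r])
        p=p+q.apply(v[3:]*.1); q=q*R.from_rotvec(v[:3]*np.pi/2)
    json.dump(dict(p=p.tolist(),q=q.as_quat().tolist()),open("next.json","w"))
E
python3 - <<'E'
from look import *
T=cv2.imread("pics/top0.png");S=cv2.imread("pics/side0.png")
b=T[...,0].astype(int);m=(b>60)&(T[...,2]<60)&(b-T[...,2]>40)
c,a,k=blob(m,(211,167)); q=cv2.approxPolyDP(cv2.convexHull(k),3,True).reshape(-1,2); print(q.tolist(),np.round(onz("top",q,0),3)[:,:2].tolist(),np.round(onz("top",q,.1),3)[:,:2].tolist())
print("bottles",np.round(onz("top",[(160,222),(440,190),(494,211)],0),3).tolist(),np.round(onz("top",[(141,201),(449,169)],.15),3).tolist())
from plan import *
plan([((.35,.55,.25),-20,0,1,4,0),((.42,.46,.25),-15,0,1,4,0),((.48,.37,.25),-10,0,1,4,0),((.54,.28,.25),-5,0,1,4,0),((.6,.187,.25),-3.6,0,1,4,1)])
E
cp next.json cmd.json
```

```text
[[219, 141], [233, 182], [205, 190], [196, 178], [189, 150]] [[0.867, 0.304], [0.743, 0.256], [0.718, 0.334], [0.753, 0.362], [0.838, 0.389]] [[0.821, 0.282], [0.706, 0.237], [0.683, 0.309], [0.716, 0.335], [0.795, 0.36]]
bottles [[0.623, 0.453, 0.0], [0.729, -0.325, 0.0], [0.671, -0.475, 0.0]] [[0.635, 0.455, 0.15], [0.733, -0.312, 0.15]]
[0.0, 0.0, -0.017, 0.184, 0.069, -0.002, 1.0, 0.0, 0.0, -0.034, 0.368, 0.138, -0.005, 1.0, 0.0, 0.0, -0.05, 0.551, 0.206, -0.008, 1.0, 0.0, 0.0, -0.067, 0.735, 0.275, -0.01, 1.0]
[-0.0, 0.0, -0.014, 0.242, 0.152, 0.0, 1.0, -0.0, 0.0, -0.028, 0.483, 0.304, 0.0, 1.0, -0.0, 0.0, -0.041, 0.724, 0.455, 0.0, 1.0, -0.0, 0.0, -0.055, 0.966, 0.607, 0.0, 1.0]
[-0.0, 0.0, -0.014, 0.203, 0.178, 0.0, 1.0, -0.0, 0.0, -0.028, 0.406, 0.357, 0.0, 1.0, -0.0, 0.0, -0.042, 0.61, 0.536, 0.0, 1.0, -0.0, 0.0, -0.056, 0.813, 0.714, 0.0, 1.0]
[-0.0, 0.0, -0.014, 0.187, 0.196, 0.0, 1.0, -0.0, 0.0, -0.028, 0.374, 0.391, 0.0, 1.0, -0.0, 0.0, -0.041, 0.56, 0.586, 0.0, 1.0, -0.0, 0.0, -0.055, 0.747, 0.782, 0.0, 1.0]
[-0.0, 0.0, -0.004, 0.17, 0.218, 0.0, 1.0, -0.0, 0.0, -0.008, 0.34, 0.436, 0.0, 1.0, -0.0, 0.0, -0.012, 0.509, 0.655, 0.0, 1.0, -0.0, 0.0, -0.016, 0.679, 0.873, 0.0, 1.0, -0.0, 0.0, -0.016, 0.679, 0.873, 0.0, 1.0]
```

```bash
rm -f cmd.json next.json; python3 - <<'E'
s=open('plan.py').read()
i=s.index("        assert"); j=s.index("        p=p+q.apply")
s=s[:i]+'''        if abs(v).max()>1: print("TOO FAR")
        print([float('%g'%x) for x in v]+[op],"rows>=",round(max(np.linalg.norm(v[3:])*1.6,np.linalg.norm(v[:3])*90/10.7),1))
'''+s[j:]
s=s.replace("for pos,yaw,phi,op,n,hold in","for pos,yaw,phi,op in").replace("next.json","cmd.json").replace("wps: (pos, yaw, phi, opening, rows, hold): one call each, rows of even share plus hold rows at the end; prints series","wps: (pos, yaw, phi, opening), one call each; prints its last row and keeps the commanded pose")
open('plan.py','w').write(s)
E
python3 - <<'E'
from plan import *
plan([((.35,.55,.25),-20,0,1),((.42,.46,.25),-15,0,1),((.48,.37,.25),-10,0,1),((.54,.28,.25),-5,0,1),((.6,.187,.25),-3.6,0,1)])
E
```

```text
[0.0, 0.0, -0.067, 0.735, 0.275, -0.01, 1] rows>= 1.3
[-0.0, 0.0, -0.055, 0.966, 0.607, 0.0, 1] rows>= 1.8
[-0.0, 0.0, -0.056, 0.813, 0.714, 0.0, 1] rows>= 1.7
[-0.0, 0.0, -0.055, 0.747, 0.782, 0.0, 1] rows>= 1.7
[-0.0, 0.0, -0.016, 0.679, 0.873, 0.0, 1] rows>= 1.8
```

Request:
arm_command(series=[0,0,-0.067,0.735,0.275,-0.01,1,0,0,-0.067,0.735,0.275,-0.01,1], force=25)

```text
t: 0.35
eef_pos: [0.3512, 0.5476, 0.2493]
ee_rot: [3.141, -0.0, -0.349]
force: [0.4, 0.5, 0.1]
width: 0.0876
gripper_force: 0.0
```

Request:
arm_command(series=[0,0,-0.055,0.966,0.607,0,1,0,0,-0.055,0.966,0.607,0,1,0,0,-0.055,0.966,0.607,0,1])

```text
t: 0.72
eef_pos: [0.4216, 0.4571, 0.2496]
ee_rot: [3.141, 0.0, -0.266]
force: [-0.3, 1.1, -0.3]
width: 0.0879
gripper_force: 0.0
```

Request:
arm_command(series=[0,0,-0.056,0.813,0.714,0,1,0,0,-0.056,0.813,0.714,0,1,0,0,-0.056,0.813,0.714,0,1])

```text
t: 1.1
eef_pos: [0.4809, 0.3679, 0.2494]
ee_rot: [3.141, 0.0, -0.177]
force: [-0.2, 0.0, 0.0]
width: 0.0877
gripper_force: 0.0
```

Request:
arm_command(series=[0,0,-0.055,0.747,0.782,0,1,0,0,-0.055,0.747,0.782,0,1,0,0,-0.055,0.747,0.782,0,1])

```text
t: 1.48
eef_pos: [0.5408, 0.2786, 0.2492]
ee_rot: [3.141, 0.0, -0.091]
force: [-0.8, 0.1, -0.4]
width: 0.0878
gripper_force: 0.0
```

Request:
arm_command(series=[0,0,-0.016,0.679,0.873,0,1,0,0,-0.016,0.679,0.873,0,1,0,0,-0.016,0.679,0.873,0,1,0,0,-0.016,0.679,0.873,0,1])

```text
t: 1.98
eef_pos: [0.5997, 0.1879, 0.2492]
ee_rot: [-3.142, 0.0, -0.063]
force: [0.1, 0.3, 1.2]
width: 0.088
gripper_force: 0.0
```

```bash
python3 - <<'E'
from h import *
from plan import load
s=arm.get_state(); print(s['t'],s['eef_pos'],s['ee_rot'],s['q'],load()[0])
T,S=arm.grab_frame("top"),arm.grab_frame("side")
cv2.imwrite("pics/top1.png",T);cv2.imwrite("pics/side1.png",S)
cv2.imwrite("pics/c4.png",np.hstack([cv2.resize(T[130:270,180:330],None,fx=2.6,fy=2.6,interpolation=2),cv2.resize(S[110:250,240:390],None,fx=2.6,fy=2.6,interpolation=2)]))
# predicted fingertips px
for n in("top","side"):
    K,D,P=cam(n); W=np.array([s['eef_pos']+R.from_euler('xyz',s['ee_rot']).apply(o) for o in((0,.044,.022),(0,-.044,.022))])
    M=np.linalg.inv(P); print(n,cv2.projectPoints(W,cv2.Rodrigues(M[:3,:3])[0],M[:3,3],K,D)[0].reshape(-1,2).round(1).tolist())
E
```

```text
1.975 [0.59971696 0.18791699 0.24920571] [-3.14152472e+00  4.47589493e-04 -6.25711415e-02] [ 6.13588204e-01  2.82724026e-01 -9.55267322e-02 -3.58380381e-04
 -1.19285219e+00  8.94769263e-01] [0.59999717 0.1870462  0.25      ]
top [[261.5, 208.5], [223.4, 205.7]]
side [[317.7, 168.3], [307.3, 148.2]]
```

View pics/c4.png

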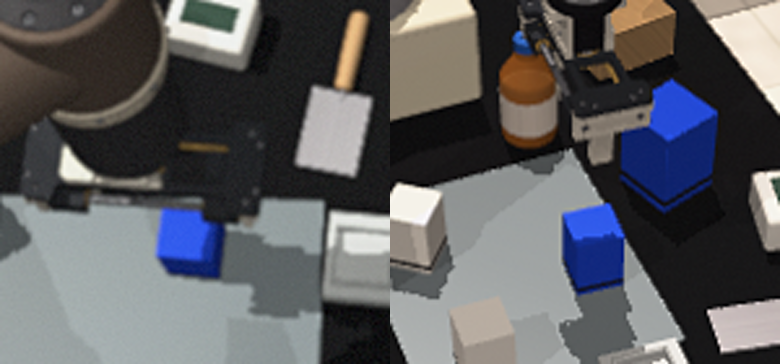

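```bash
python3 - <<'E'
from plan import *
plan([((.5,.19,.3),-3.6,-45,1)])
E
```

```text
[-0.0, -0.5, -0.0, -1.0, 0.033, -0.5, 1] rows>= 4.2
```

Request:
arm_command(series=[0,-0.25,0,-0.5,0.02,-0.25,1,0,-0.5,0,-1,0.033,-0.5,1,0,-0.5,0,-1,0.033,-0.5,1,0,-0.5,0,-1,0.033,-0.5,1,0,-0.5,0,-1,0.033,-0.5,1,0,-0.5,0,-1,0.033,-0.5,1])

```text
t: 2.82
eef_pos: [0.5001, 0.1903, 0.2985]
ee_rot: [3.14, 0.785, -0.063]
force: [-0.2, 0.1, 0.9]
width: 0.0878
gripper_force: 0.0
```

```bash
python3 - <<'E'
from h import *
s=arm.get_state(); print(s['t'],s['eef_pos'],s['ee_rot'],s['q'])
E
```

```text
2.825 [0.50012626 0.19034744 0.29852674] [ 3.13987978  0.78519185 -0.06332895] [ 0.45905619  0.54275478  0.34991547 -0.40839511 -2.05625472  0.98511448]
```

```bash
python3 - <<'E'
from plan import *
plan([((.47,.1,.27),-3.6,-10,1),((.46,.01,.24),-3.6,30,1),((.46,-.08,.15),-3.6,45,1)])
E
```

```text
[-0.0, 0.389, -0.0, 0.041, 0.917, 0.384, 1] rows>= 3.3
[0.0, 0.444, -0.0, 0.009, 0.905, 0.302, 1] rows>= 3.7
[0.0, 0.167, -0.0, -0.401, 0.898, 0.808, 1] rows>= 2.0
```

Request:
arm_command(series=[0,0.389,0,0.041,0.917,0.384,1,0,0.389,0,0.041,0.917,0.384,1,0,0.389,0,0.041,0.917,0.384,1,0,0.389,0,0.041,0.917,0.384,1,0,0.389,0,0.041,0.917,0.384,1])

```text
t: 3.45
eef_pos: [0.469, 0.1002, 0.2727]
ee_rot: [-3.138, 0.168, -0.059]
force: [-0.8, 0.0, -0.8]
width: 0.0879
gripper_force: 0.0
```

Request:
arm_command(series=[0,0.444,0,0.009,0.905,0.302,1,0,0.444,0,0.009,0.905,0.302,1,0,0.444,0,0.009,0.905,0.302,1,0,0.444,0,0.009,0.905,0.302,1,0,0.444,0,0.009,0.905,0.302,1])

```text
t: 4.08
eef_pos: [0.4664, 0.0115, 0.2521]
ee_rot: [-3.133, -0.523, -0.063]
force: [-0.8, -2.3, -0.7]
width: 0.0876
gripper_force: 0.0
```

Request:
arm_command(series=[0,0.167,0,-0.401,0.898,0.808,1,0,0.167,0,-0.401,0.898,0.808,1,0,0.167,0,-0.401,0.898,0.808,1,0,0.167,0,-0.401,0.898,0.808,1])

```text
t: 4.58
eef_pos: [0.4704, -0.0361, 0.1862]
ee_rot: [-2.912, -0.694, -0.007]
force: [2.3, 0.8, 0.3]
width: 0.0877
gripper_force: 0.0
```

```bash
python3 - <<'E'
from h import *
s=arm.get_state(); print(s['t'],s['eef_pos'],s['ee_rot'],s['q'])
E
```

```text
4.575 [ 0.47037874 -0.03608861  0.18620391] [-2.91198238 -0.69425994 -0.00738178] [ 0.34086739 -0.21108005 -1.00589347 -0.02613917 -0.05078731  1.33153608]
```

```bash
cat > kin.py <<'E'
import numpy as np, json
from scipy.optimize import least_squares
from scipy.spatial.transform import Rotation as R
Rx=lambda a:R.from_euler('x',a); Ry=lambda a:R.from_euler('y',a); Rz=lambda a:R.from_euler('z',a)
LIM=np.array([[-3.07,3.07],[-1.43,2.12],[-1.02,1.25],[-3.03,1.67],[-3.05,0],[-3.03,3.03]])
S4=1;S6=-1
def fk(q,k):
    a0,d,H,L1,a1,L2,a2,Lt,f=k
    Rf=Rz(q[0])*Ry(q[1]-q[2]); Rw=Rf*Rx(S4*q[3])*Ry(-q[4])
    p=Rz(q[0]).apply([a0,d,H])+(Rz(q[0])*Ry(q[1])).apply([a1,0,L1])+Rf.apply([L2,0,a2])+Rw.apply([Lt,0,0])
    return p,Rw*Rx(S6*q[5])*C0
# tool axes at q6=0 in the wrist frame: x_wrist = tool z, tool x at yaw q1-90deg when down
M=R.from_matrix(np.c_[[0,-1,0],[0,0,1],[-1,0,0]]) if 0 else None
C0=R.from_matrix(np.array([[0,0,1],[-1,0,0],[0,-1,0]],float))
D=[([1.40509573,.359339438,.0111659158,-.00027861,-1.2240804,-.288092354],[.29576658,.60632187,.24771282],[3.14012,-.000163,-.453888]),
([.613588204,.282724026,-.0955267322,-.00035838,-1.19285219,.894769263],[.59971696,.18791699,.24920571],[-3.14152,.000448,-.06257]),
([.45905619,.54275478,.34991547,-.40839511,-2.05625472,.98511448],[.50012626,.19034744,.29852674],[3.13988,.785192,-.063329]),
([.34086739,-.21108005,-1.00589347,-.02613917,-.05078731,1.33153608],[.47037874,-.03608861,.18620391],[-2.91198,-.69426,-.00738])]
k0=np.array([0,-.19,.25,.55,0,.45,0,.35,0])
def fit():
    f=lambda k:np.r_[np.concatenate([fk(q,k)[0]-p for q,p,_ in D]),1e-4*(k-k0)]
    return least_squares(f,k0)
def ik(pos,rot,k,seeds=30,q0=None):
    rng=np.random.default_rng(0); best=None
    for i in range(seeds):
        s=q0 if (i==0 and q0 is not None) else rng.uniform(LIM[:,0],LIM[:,1]) if i%2 else np.array([np.arctan2(pos[1],pos[0])+.3,.4,0,0,-1.5,rng.uniform(-2.9,2.9)])
        s=np.clip(s,LIM[:,0]+.01,LIM[:,1]-.01)
        g=lambda q:np.r_[(fk(q,k)[0]-pos)*5,(rot.inv()*fk(q,k)[1]).as_rotvec()]
        r=least_squares(g,s,bounds=(LIM[:,0],LIM[:,1]),max_nfev=60)
        if best is None or r.cost<best[0]-1e-9: best=(r.cost,r.x)
        if best[0]<1e-7: break
    return best
E
python3 - <<'E'
from kin import *
import kin
for s4 in(1,-1):
  for s6 in(1,-1):
    kin.S4,kin.S6=s4,s6; r=fit()
    print(s4,s6,np.round(r.x,4),np.round([np.linalg.norm(fk(q,r.x)[0]-p)*1000 for q,p,_ in D],1),
     [round(float((R.from_euler('xyz',e).inv()*fk(q,r.x)[1]).magnitude()),3) for q,_,e in D])
E
```

```text
1 1 [-2.7067 -0.1779  1.6037 -0.6311  1.5502  2.0945  0.2589 -0.243   0.    ] [68.6 57.7 46.1 15.2] [0.576, 1.789, 2.42, 2.611]
1 -1 [-2.7067 -0.1779  1.6037 -0.6311  1.5502  2.0945  0.2589 -0.243   0.    ] [68.6 57.7 46.1 15.2] [0.001, 0.001, 0.817, 0.052]
-1 1 [-0.1658 -0.1898 -0.9296  1.1508  0.0363  0.1972  0.5815  0.3778  0.    ] [14.7 12.3  7.5  2.5] [0.576, 1.79, 1.97, 2.663]
-1 -1 [-0.1658 -0.1898 -0.9296  1.1508  0.0363  0.1972  0.5815  0.3778  0.    ] [14.7 12.3  7.5  2.5] [0.0, 0.0, 0.0, 0.0]
```

```bash
sed -i 's/^S4=1;S6=-1/S4=-1;S6=-1/; s/a0,d,H,L1,a1,L2,a2,Lt,f=k/a0,d,H,L1,a1,L2,a2,Lt,f,g=k/; s/apply(\[Lt,0,0\])/apply([Lt,f,g])/; s/^M=.*//; s/^k0=.*/k0=np.array([0,-.19,.25,.55,0,.45,0,.35,0,0])/; s/1e-4\*(k-k0)/1e-3*(k-k0)/' kin.py
python3 - <<'E'
from kin import *
r=fit(); print(np.round(r.x,4)); 
for q,p,_ in D: print(np.round((fk(q,r.x)[0]-p)*1000,1))
E
```

```text
[-0.000e+00 -2.000e-04  1.983e-01  6.017e-01 -2.000e-04  4.635e-01
  3.000e-04  3.560e-01 -1.916e-01  2.000e-04]
[-0.  0.  0.]
[-0.  0. -0.]
[-0. -0.  0.]
[ 0. -0.  0.]
```

```bash
python3 - <<'E'
from kin import *
from plan import ori
k=fit().x; json.dump(k.tolist(),open("k.json","w"))
for pos in((.47,-.1,.04),(.6,-.05,.07),(.6,-.19,.07),(.55,.19,.04)):
  for yaw in(-4,86,176,-94):
    o=[]
    for phi in(-75,-60,-45,-30,0,30,45,60,75):
        c,q=ik(np.array(pos),ori(yaw,phi),k,seeds=14)
        kk=k.copy();kk[7:]=0; w=fk(q,kk)[0]
        o.append(f"{phi}:{'ok' if c<1e-6 else 'NO'}{w[2]:.2f}")
    print(pos,yaw,' '.join(o),flush=True)
E
```

```text
(0.47, -0.1, 0.04) -4 -75:ok0.15 -60:ok0.24 -45:ok0.31 -30:ok0.36 0:ok0.40 30:NO0.40 45:ok0.38 60:NO0.20 75:NO-0.01
(0.47, -0.1, 0.04) 86 -75:ok0.15 -60:ok0.21 -45:ok0.27 -30:ok0.31 0:ok0.40 30:ok0.43 45:ok0.39 60:ok0.32 75:ok0.23
(0.47, -0.1, 0.04) 176 -75:NO-0.01 -60:NO0.20 -45:ok0.38 -30:NO0.40 0:ok0.40 30:ok0.36 45:ok0.31 60:ok0.24 75:ok0.15
(0.47, -0.1, 0.04) -94 -75:ok0.23 -60:ok0.32 -45:ok0.39 -30:ok0.43 0:ok0.40 30:ok0.31 45:ok0.27 60:ok0.21 75:ok0.15
(0.6, -0.05, 0.07) -4 -75:ok0.20 -60:ok0.28 -45:ok0.35 -30:ok0.40 0:ok0.43 30:NO0.37 45:NO0.45 60:ok0.26 75:ok0.12
(0.6, -0.05, 0.07) 86 -75:ok0.14 -60:ok0.21 -45:ok0.27 -30:ok0.33 0:ok0.43 30:ok0.47 45:ok0.44 60:ok0.37 75:ok0.29
(0.6, -0.05, 0.07) 176 -75:ok0.12 -60:ok0.26 -45:NO0.46 -30:NO0.37 0:ok0.43 30:ok0.40 45:ok0.35 60:ok0.28 75:ok0.20
(0.6, -0.05, 0.07) -94 -75:ok0.29 -60:ok0.37 -45:ok0.44 -30:ok0.47 0:ok0.43 30:ok0.33 45:ok0.27 60:ok0.21 75:ok0.14
(0.6, -0.19, 0.07) -4 -75:ok0.17 -60:ok0.26 -45:ok0.33 -30:ok0.38 0:ok0.43 30:NO0.37 45:NO0.46 60:ok0.32 75:ok0.17
(0.6, -0.19, 0.07) 86 -75:ok0.15 -60:ok0.22 -45:ok0.27 -30:ok0.32 0:NO0.42 30:ok0.46 45:ok0.43 60:ok0.37 75:ok0.30
(0.6, -0.19, 0.07) 176 -75:ok0.17 -60:ok0.32 -45:ok0.46 -30:NO0.37 0:ok0.43 30:ok0.38 45:ok0.33 60:ok0.26 75:ok0.17
(0.6, -0.19, 0.07) -94 -75:ok0.30 -60:ok0.37 -45:ok0.43 -30:ok0.46 0:ok0.43 30:ok0.32 45:ok0.27 60:ok0.22 75:ok0.15
(0.55, 0.19, 0.04) -4 -75:ok0.22 -60:ok0.29 -45:ok0.35 -30:ok0.39 0:ok0.40 30:NO0.37 45:NO0.30 60:NO0.27 75:NO-0.02
(0.55, 0.19, 0.04) 86 -75:ok0.10 -60:ok0.18 -45:ok0.25 -30:ok0.31 0:ok0.40 30:ok0.44 45:ok0.41 60:ok0.34 75:ok0.24
(0.55, 0.19, 0.04) 176 -75:NO-0.02 -60:NO0.27 -45:NO0.41 -30:NO0.37 0:ok0.40 30:ok0.39 45:ok0.35 60:ok0.29 75:ok0.22
(0.55, 0.19, 0.04) -94 -75:ok0.24 -60:ok0.34 -45:ok0.41 -30:ok0.44 0:ok0.40 30:ok0.31 45:ok0.25 60:ok0.18 75:ok0.10
```

```bash
cat >> plan.py <<'E'
from kin import fk,LIM
from scipy.optimize import least_squares
K=np.array(json.load(open("k.json")))
def g2t(G,yaw,phi,back=0.):   # TCP for a grasp point G, backed off along the tool
    return np.array(G)-(.003+back)*ori(yaw,phi).apply([0,0,1])
def go(wps,meas=False,n=8):
    """plan() with the path followed through the joints; meas: start from the measured pose"""
    from station import arm
    s=arm.get_state()
    if meas: json.dump(dict(p=list(map(float,s['eef_pos'])),q=R.from_euler('xyz',s['ee_rot']).as_quat().tolist()),open(F,"w"))
    p,r=load(); print("off mm",np.round((s['eef_pos']-p)*1000,1)); q=np.array(s['q'])
    for pos,yaw,phi,op in wps:
        r1=ori(yaw,phi); rv=(r.inv()*r1).as_rotvec(); q0=q; worst=0;mg=9
        for i in range(1,n+1):
            pt=p+(np.array(pos)-p)*i/n; rt=r*R.from_rotvec(rv*i/n)
            f=lambda x:np.r_[(fk(x,K)[0]-pt)*5,(rt.inv()*fk(x,K)[1]).as_rotvec()]
            z=least_squares(f,np.clip(q,LIM[:,0]+1e-3,LIM[:,1]-1e-3),bounds=(LIM[:,0],LIM[:,1])); q=z.x; worst=max(worst,z.cost)
            mg=min(mg,(q-LIM[:,0]).min(),(LIM[:,1]-q).min())
        print("ok" if worst<1e-6 else "BAD %.1e"%worst,"margin %.2f"%mg,"maxdq %.2f"%abs(q-q0).max(),end=' ')
        p,r=np.array(pos),r1
    print(np.round(q,2)); plan(wps)
E
python3 - <<'E'
from plan import *
Y=-93.6; G=(.613,.184,.055)
go([((.5,-.02,.28),-45,0,1),((.56,.03,.28),-93.6,-10,1),(g2t(G,Y,-45,.1),Y,-45,1),(g2t(G,Y,-45,.03),Y,-45,1),(g2t(G,Y,-45),Y,-45,1)],meas=True)
E
```

```text
off mm [0. 0. 0.]
BAD 6.6e-05 margin 0.00 maxdq 1.16 ok margin 0.74 maxdq 0.73 ok margin 0.89 maxdq 0.69 ok margin 0.93 maxdq 0.10 ok margin 0.92 maxdq 0.04 [ 0.07  0.55 -0.1  -0.94 -1.04  0.42]
[-0.306, -0.365, 0.524, 0.827, -0.28, -0.481, 1] rows>= 6.0
[0.048, -0.104, 0.538, 0.07, -0.778, -0.0, 1] rows>= 4.6
TOO FAR
[-0.0, -0.389, 0.0, -0.565, -0.431, 1.645, 1] rows>= 3.3
[-0.0, 0.0, 0.0, -0.0, 0.0, 0.699, 1] rows>= 1.1
[-0.0, 0.0, 0.0, 0.0, 0.0, 0.3, 1] rows>= 0.5
```

Request:
arm_command(series=[-0.306,-0.365,0.524,0.827,-0.28,-0.481,1,-0.306,-0.365,0.524,0.827,-0.28,-0.481,1,-0.306,-0.365,0.524,0.827,-0.28,-0.481,1,-0.306,-0.365,0.524,0.827,-0.28,-0.481,1,-0.306,-0.365,0.524,0.827,-0.28,-0.481,1,-0.306,-0.365,0.524,0.827,-0.28,-0.481,1,-0.306,-0.365,0.524,0.827,-0.28,-0.481,1,-0.306,-0.365,0.524,0.827,-0.28,-0.481,1])

```text
t: 5.58
eef_pos: [0.502, -0.0105, 0.281]
ee_rot: [3.14, 0.002, -0.768]
force: [-0.6, -0.8, -0.4]
width: 0.0878
gripper_force: 0.0
```

```bash
python3 - <<'E'
from plan import *
from station import arm
s=arm.get_state(); print(s['eef_pos'],s['ee_rot'])
Y=-93.6; G=(.613,.184,.055)
go([((.56,.02,.26),-93.6,-20,1),((.6,.08,.17),-93.6,-45,1),(g2t(G,Y,-45,.06),Y,-45,1),(g2t(G,Y,-45),Y,-45,1)],meas=True)
E
```

```text
[ 0.50199873 -0.01052455  0.28103823] [ 3.13975849e+00  1.78300297e-03 -7.67881077e-01]
off mm [0. 0. 0.]
ok margin 0.75 maxdq 0.53 ok margin 0.92 maxdq 0.47 ok margin 0.94 maxdq 0.14 ok margin 0.92 maxdq 0.08 [ 0.07  0.55 -0.1  -0.94 -1.04  0.42]
[0.098, -0.208, 0.545, 0.206, -0.623, 0.209, 1] rows>= 5.0
TOO FAR
[-0.0, -0.277, 0.0, -0.278, -0.361, 1.059, 1] rows>= 2.3
[0.0, -0.0, 0.0, 0.073, -0.065, 0.923, 1] rows>= 1.5
[0.0, -0.0, 0.0, 0.0, 0.0, 0.6, 1] rows>= 1.0
```

Request:
arm_command(series=[0.098,-0.208,0.545,0.206,-0.623,0.209,1,0.098,-0.208,0.545,0.206,-0.623,0.209,1,0.098,-0.208,0.545,0.206,-0.623,0.209,1,0.098,-0.208,0.545,0.206,-0.623,0.209,1,0.098,-0.208,0.545,0.206,-0.623,0.209,1,0.098,-0.208,0.545,0.206,-0.623,0.209,1])

```text
t: 6.32
eef_pos: [0.5591, 0.0188, 0.262]
ee_rot: [-3.136, 0.351, -1.632]
force: [0.0, -0.0, 0.5]
width: 0.0875
gripper_force: 0.0
```

```bash
python3 - <<'E'
from plan import *
Y=-93.6; G=(.613,.184,.055)
go([((.6,.07,.175),-93.6,-45,1),(g2t(G,Y,-45,.06),Y,-45,1),(g2t(G,Y,-45),Y,-45,1)],meas=True)
E
```

```text
off mm [0. 0. 0.]
ok margin 0.92 maxdq 0.47 ok margin 0.94 maxdq 0.16 ok margin 0.92 maxdq 0.08 [ 0.07  0.55 -0.1  -0.94 -1.04  0.42]
TOO FAR
[-0.003, -0.277, 0.001, -0.205, -0.371, 1.004, 1] rows>= 2.3
TOO FAR
[-0.0, 0.0, 0.0, 0.039, -0.059, 1.028, 1] rows>= 1.6
[-0.0, 0.0, 0.0, 0.0, 0.0, 0.6, 1] rows>= 1.0
```

Request:
arm_command(series=[-0.003,-0.277,0.001,-0.205,-0.371,1,1,-0.003,-0.277,0.001,-0.205,-0.371,1,1,-0.003,-0.277,0.001,-0.205,-0.371,1,1,-0.003,-0.277,0.001,-0.205,-0.371,1,1])

```text
t: 6.82
eef_pos: [0.6002, 0.0696, 0.1733]
ee_rot: [3.139, 0.784, -1.634]
force: [1.1, -0.3, 0.6]
width: 0.0873
gripper_force: 0.0
```

Request:
arm_command(series=[0,0,0,0.04,-0.06,0.5,1,0,0,0,0.04,-0.06,1,1,0,0,0,0.04,-0.06,1,1,0,0,0,0.04,-0.06,1,1])

```text
t: 7.32
eef_pos: [0.6112, 0.1384, 0.1034]
ee_rot: [-3.137, 0.783, -1.626]
force: [0.8, -0.3, 0.0]
width: 0.0876
gripper_force: 0.0
```

```bash
python3 - <<'E'
from h import *
s=arm.get_state(); print(s['eef_pos'],s['ee_rot'])
T,S=arm.grab_frame("top"),arm.grab_frame("side")
cv2.imwrite("pics/c5.png",np.hstack([cv2.resize(T[150:270,200:330],None,fx=3,fy=3,interpolation=2),cv2.resize(S[120:240,270:400],None,fx=3,fy=3,interpolation=2)]))
E
```

```text
[0.61124474 0.1383871  0.10342343] [-3.13668841  0.78341792 -1.62623581]
```

View pics/c5.png

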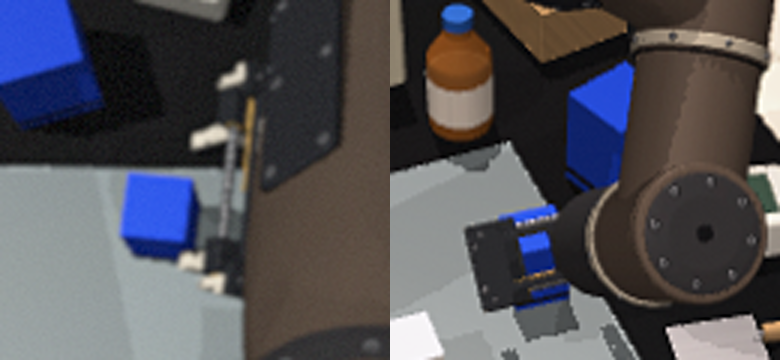

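```bash
cat >> h.py <<'E'
def proj(n,W):
    K,D,P=cam(n); M=np.linalg.inv(P); return cv2.projectPoints(np.array(W,float).reshape(-1,3),cv2.Rodrigues(M[:3,:3])[0],M[:3,3],K,D)[0].reshape(-1,2)
E
python3 - <<'E'
from h import *
s=arm.get_state(); Rt=R.from_euler('xyz',s['ee_rot'])
W=[s['eef_pos']+Rt.apply(o) for o in((0,.044,.022),(0,-.044,.022),(0,.06,.022),(0,-.06,.022))]
print(np.round(W,3).tolist()); a=proj("top",W); print(a.round(1).tolist(),((a-[200,150])*3).round().tolist())
T=arm.grab_frame("top"); b=T.astype(int)
c,n,k=blob((b[...,0]>190)&(b[...,2]<100),(253,221)); print(c,n,onz("top",[c],.084),proj("top",[[.613,.184,.084]]))
sub=T[150:270,200:330]; m=(sub.min(2)>190); ys,xs=np.nonzero(m)
n,l,st,cc=cv2.connectedComponentsWithStats(m.astype(np.uint8))
for i in range(1,n):
    if st[i,4]>5: print(st[i],(cc[i]*3).round())
E
```

```text
[[0.569, 0.156, 0.088], [0.657, 0.15, 0.088], [0.553, 0.157, 0.088], [0.673, 0.149, 0.088]]
[[262.5, 235.1], [266.0, 202.1], [261.8, 241.2], [266.7, 196.3]] [[187.0, 255.0], [198.0, 156.0], [186.0, 273.0], [200.0, 139.0]]
[251.50113895 218.59453303] 439 [[0.61304772 0.18661102 0.084     ]] [[252.50939225 218.62856885]]
[65 43 10  5 24] [208. 134.]
[61 85  6  3 14] [190. 259.]
[68 92  6  3 10] [213. 280.]
```

```bash
python3 - <<'E'
from plan import *
Y=-93.6; G=(.612,.184,.055)
go([(g2t(G,Y,-45),Y,-45,1)],meas=True)
E
```

```text
off mm [0. 0. 0.]
ok margin 0.92 maxdq 0.09 [ 0.07  0.55 -0.1  -0.95 -1.04  0.42]
[-0.001, -0.001, 0.002, 0.014, 0.028, 0.643, 1] rows>= 1.0
```

Request:
arm_command(series=[0,0,0,0.01,0.03,0.3,1,0,0,0,0.01,0.03,0.64,1,0,0,0,0.01,0.03,0.64,1,0,0,0,0.01,0.03,0.64,0,0,0,0,0.01,0.03,0.64,0,0,0,0,0.01,0.03,0.64,0,0,0,0,0.01,0.03,0.64,0,0,0,0,0.01,0.03,0.64,0])

```text
t: 8.48
eef_pos: [0.6112, 0.1821, 0.0565]
ee_rot: [-3.14, 0.785, -1.632]
force: [-0.8, -3.5, 4.9]
width: 0.056
gripper_force: 24.9
```

```bash
python3 - <<'E'
from look import *
from plan import *
s=arm.get_state(); print(s['eef_pos'],s['ee_rot'],s['width'],s['gripper_force'],s['force'])
T,S=arm.grab_frame("top"),arm.grab_frame("side")
c,a,k=blob(jarmask(T,'b'),(253,220)); print(a,c,onz("top",[c],.084),cv2.minAreaRect(onz("top",k.reshape(-1,2),.084)[:,:2].astype(np.float32)*1000))
st=(.47,-.08,.14)
go([((.6,.15,.16),-93.6,-45,0),((.56,.07,.18),-94,-45,0),((.5,-.01,.18),-94,-45,0),((.47,-.06,.17),-94,0,0),((.47,-.07,.15),-94,45,0)],meas=True)
E
```

```text
[0.6111908  0.18206987 0.05653555] [-3.13986153  0.78499151 -1.63184987] 0.055988741775591634 24.87832312239334 [-0.78274059 -3.46908493  4.87214092]
331 [249.12084592 218.07250755] [[0.61434289 0.19283643 0.084     ]] ((613.7269897460938, 192.2781982421875), (42.861427307128906, 54.67948913574219), 86.59899139404297)
off mm [0. 0. 0.]
ok margin 0.92 maxdq 0.15 ok margin 0.91 maxdq 0.13 ok margin 0.85 maxdq 0.15 ok margin 0.49 maxdq 0.83 ok margin 0.23 maxdq 0.84 [ 0.66  0.32 -0.79  0.62 -1.13 -1.2 ]
[-0.0, -0.0, 0.001, -0.5, 0.091, -0.963, 0] rows>= 1.7
[0.003, -0.0, 0.003, 0.441, 0.348, -0.724, 0] rows>= 1.5
[-0.0, -0.0, -0.0, 0.594, 0.543, -0.594, 0] rows>= 1.6
[-0.0, 0.5, -0.0, 0.439, 0.264, -0.297, 0] rows>= 4.2
[0.0, 0.5, -0.0, 0.099, -0.007, 0.2, 0] rows>= 4.2
```

Request:
arm_command(series=[0,0,0,-0.25,0.04,-0.48,0,0,0,0,-0.5,0.09,-0.96,0,0,0,0,-0.5,0.09,-0.96,0])

```text
t: 8.95
eef_pos: [0.6016, 0.1497, 0.1636]
ee_rot: [-3.13, 0.785, -1.626]
force: [1.0, 0.4, -1.6]
width: 0.0563
gripper_force: 24.9
```

Request:
arm_command(series=[0,0,0,0.44,0.35,-0.72,0,0,0,0,0.44,0.35,-0.72,0,0,0,0,0.44,0.35,-0.72,0])

```text
t: 9.32
eef_pos: [0.5593, 0.0695, 0.1785]
ee_rot: [3.141, 0.785, -1.636]
force: [0.8, -0.5, -1.9]
width: 0.0563
gripper_force: 24.9
```

Request:
arm_command(series=[0,0,0,0.59,0.54,-0.59,0,0,0,0,0.59,0.54,-0.59,0,0,0,0,0.59,0.54,-0.59,0])

```text
t: 9.7
eef_pos: [0.4998, -0.0099, 0.178]
ee_rot: [3.139, 0.785, -1.637]
force: [0.1, 0.4, -2.0]
width: 0.0559
gripper_force: 24.9
```

Request:
arm_command(series=[0,0.25,0,0.22,0.13,-0.15,0,0,0.5,0,0.44,0.26,-0.3,0,0,0.5,0,0.44,0.26,-0.3,0,0,0.5,0,0.44,0.26,-0.3,0,0,0.5,0,0.44,0.26,-0.3,0,0,0.5,0,0.44,0.26,-0.3,0])

```text
t: 10.45
eef_pos: [0.4712, -0.0573, 0.1684]
ee_rot: [3.141, 0.001, -1.629]
force: [-0.4, 0.0, -1.3]
width: 0.056
gripper_force: 24.9
```

Request:
arm_command(series=[0,0.25,0,0.05,0,0.1,0,0,0.5,0,0.1,-0.01,0.2,0,0,0.5,0,0.1,-0.01,0.2,0,0,0.5,0,0.1,-0.01,0.2,0,0,0.5,0,0.1,-0.01,0.2,0,0,0.5,0,0.1,-0.01,0.2,0,0,0.5,0,0.1,-0.01,0.2,0])

```text
t: 11.32
eef_pos: [0.4718, -0.0701, 0.1493]
ee_rot: [-3.141, -0.783, -1.636]
force: [0.7, 0.4, -1.2]
width: 0.0561
gripper_force: 24.9
```

```bash
python3 - <<'E'
from look import *
from plan import *
s=arm.get_state(); print(s['t'],s['eef_pos'],s['ee_rot'],s['width'])
cv2.imwrite("pics/s6.png",arm.grab_frame("side")[130:430,150:550])
Y=-94; G=lambda z:(.47,-.07,z)
go([(g2t(G(.08),Y,45),Y,45,0),(g2t(G(.034),Y,45),Y,45,0)],meas=True)
E
```

```text
11.325 [ 0.47183544 -0.07014888  0.14928534] [-3.14082922 -0.78278045 -1.6356992 ] 0.05605973696360382
off mm [0. 0. 0.]
ok margin 0.17 maxdq 0.13 ok margin 0.13 maxdq 0.09 [ 0.63  0.51 -0.89  0.76 -0.9  -1.41]
[-0.003, 0.002, 0.002, -0.491, 0.019, 0.462, 0] rows>= 1.1
[0.0, -0.0, -0.0, -0.326, 0.0, 0.325, 0] rows>= 0.7
```

View pics/s6.png

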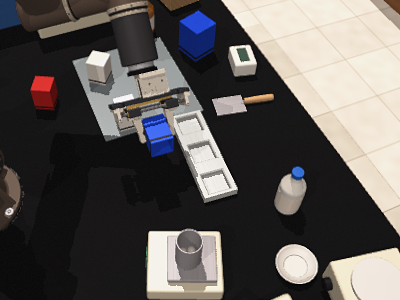

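Request:
arm_command(series=[0,0,0,-0.49,0.02,0.46,0,0,0,0,-0.49,0.02,0.46,0,0,0,0,-0.82,0.02,0.78,0,0,0,0,-0.82,0.02,0.78,0,0,0,0,-0.82,0.02,0.78,0])

```text
t: 12.0
eef_pos: [0.4707, -0.067, 0.0379]
ee_rot: [-3.139, -0.785, -1.635]
force: [-0.4, -0.6, -0.7]
width: 0.0557
gripper_force: 25.0
```

Request:
arm_command(series=[0,0,0,-0.015,0,0.015,0,0,0,0,-0.03,0,0.03,0,0,0,0,-0.03,0,0.03,0])

```text
t: 12.38
eef_pos: [0.4707, -0.0665, 0.0326]
ee_rot: [-3.14, -0.786, -1.634]
force: [-0.7, 3.4, 6.5]
width: 0.0558
gripper_force: 25.0
```

```bash
python3 - <<'E'
from plan import *
Y=-94; G=(.4695,-.085,.030)
go([(g2t((.4707,-.0686,.0303),Y,45),Y,45,.8),(g2t((.4707,-.0686,.0303),Y,45,.095),Y,45,.9),((.47,-.03,.19),Y,0,1),(g2t(G,Y,-45,.11),Y,-45,1),(g2t(G,Y,-45,.05),Y,-45,1),(g2t(G,Y,-45),Y,-45,1)],meas=True)
E
```

```text
off mm [0. 0. 0.]
ok margin 0.12 maxdq 0.01 ok margin 0.15 maxdq 0.21 ok margin 0.28 maxdq 0.86 ok margin 0.55 maxdq 1.15 ok margin 0.83 maxdq 0.10 ok margin 0.79 maxdq 0.08 [-0.4   0.56 -0.23 -0.79 -1.22  0.78]
[-0.004, -0.0, 0.003, -0.001, -0.002, 0.001, 0.8] rows>= 0.0
[-0.0, -0.0, 0.0, -0.0, -0.0, -0.95, 0.9] rows>= 1.5
[-0.0, -0.5, 0.0, 0.857, 0.034, -0.421, 1] rows>= 4.2
TOO FAR
[-0.0, -0.5, 0.0, 1.348, -0.033, 0.801, 1] rows>= 4.2
[0.0, -0.0, 0.0, 0.0, 0.0, 0.6, 1] rows>= 1.0
[0.0, -0.0, 0.0, -0.0, 0.0, 0.5, 1] rows>= 0.8
```

```bash
python3 - <<'E'
from plan import *
Y=-94; G=(.4695,-.085,.030)
go([(g2t((.4707,-.0686,.0303),Y,45,.095),Y,45,.9),((.47,-.07,.18),Y,0,1),(g2t(G,Y,-45,.11),Y,-45,1)],meas=True)
E
```

```text
off mm [0. 0. 0.]
ok margin 0.14 maxdq 0.22 ok margin 0.28 maxdq 0.94 ok margin 0.55 maxdq 1.06 [-0.51  0.49 -0.12 -0.71 -1.41  0.72]
[-0.004, -0.0, 0.003, -0.001, -0.008, -0.949, 0.9] rows>= 1.5
TOO FAR
[-0.0, -0.5, 0.0, 1.069, 0.006, -0.068, 1] rows>= 4.2
[-0.0, -0.5, 0.0, 0.949, -0.005, 0.702, 1] rows>= 4.2
```

Request:
arm_command(series=[0,0,0,0,0,0,0.85,0,0,0,0,0,0,0.85,0,0,0,0,0,0,0.85,0,0,0,0,0,-0.5,0.9,0,0,0,0,0,-0.95,0.9,0,0,0,0,0,-0.95,0.9])

```text
t: 13.12
eef_pos: [0.4761, 0.0034, 0.1002]
ee_rot: [-3.136, -0.782, -1.634]
force: [0.1, 0.4, -0.4]
width: 0.0788
gripper_force: 0.0
```

Request:
arm_command(series=[0,-0.25,0,0.5,0,-0.05,1,0,-0.5,0,1,0,-0.07,1,0,-0.5,0,1,0,-0.07,1,0,-0.5,0,1,0,-0.07,1,0,-0.5,0,1,0,-0.07,1,0,-0.5,0,1,0,-0.07,1])

```text
t: 13.88
eef_pos: [0.4695, -0.0669, 0.1742]
ee_rot: [3.141, -0.001, -1.637]
force: [-0.1, 0.8, 0.0]
width: 0.0872
gripper_force: 0.0
```

Request:
arm_command(series=[0,-0.25,0,0.5,0,0,1,0,-0.5,0,1,0,0.3,1,0,-0.5,0,1,0,0.65,1,0,-0.5,0,1,0,0.65,1,0,-0.5,0,1,0,0.65,1,0,-0.5,0,1,0,0.65,1])

```text
t: 14.62
eef_pos: [0.462, -0.1663, 0.1061]
ee_rot: [3.13, 0.788, -1.645]
force: [-0.3, -0.4, 0.0]
width: 0.0878
gripper_force: 0.0
```

```bash
python3 - <<'E'
from look import *
from plan import *
s=arm.get_state(); print(s['eef_pos'])
T,S=arm.grab_frame("top"),arm.grab_frame("side")
cv2.imwrite("pics/c7.png",np.hstack([cv2.resize(T[230:350,250:380],None,fx=3,fy=3,interpolation=2),cv2.resize(S[200:320,230:360],None,fx=3,fy=3,interpolation=2)]))
for e in((.4735,-.039),(.468,-.119)):print(e,proj("top",[[e[0],e[1],.056]]),proj("side",[[e[0],e[1],.056]]))
Y=-94; G=(.4695,-.085,.030)
go([(g2t(G,Y,-45,.05),Y,-45,1),(g2t(G,Y,-45),Y,-45,1)],meas=True)
E
```

```text
[ 0.46197736 -0.16631574  0.1060551 ]
(0.4735, -0.039) [[338.14541204 275.45710688]] [[300.4815646  271.95045836]]
(0.468, -0.119) [[369.33197288 278.10821424]] [[309.89865263 295.83183768]]
off mm [0. 0. 0.]
ok margin 0.83 maxdq 0.11 ok margin 0.79 maxdq 0.08 [-0.4   0.56 -0.23 -0.79 -1.22  0.78]
[0.005, -0.001, 0.002, -0.015, -0.013, 0.592, 1] rows>= 0.9
[-0.0, -0.0, -0.0, 0.0, 0.001, 0.5, 1] rows>= 0.8
```

View pics/c7.png

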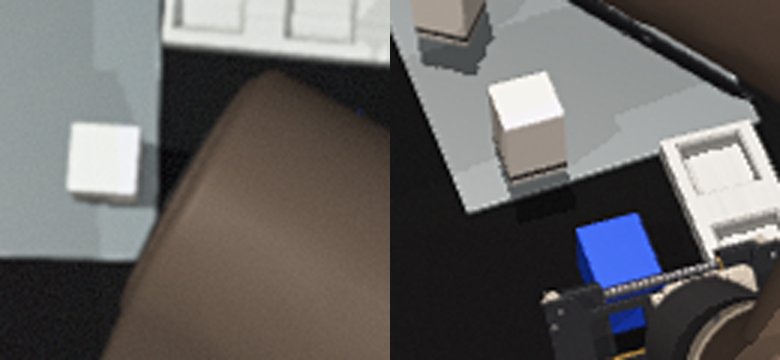

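Request:
arm_command(series=[0.005,0,0,-0.015,-0.01,0.59,1,0.005,0,0,-0.015,-0.01,0.59,1,0.005,0,0,-0.015,-0.01,1,1,0.005,0,0,-0.015,-0.01,1,1,0.005,0,0,-0.015,-0.01,1,1])

```text
t: 15.35
eef_pos: [0.4697, -0.0934, 0.041]
ee_rot: [-3.132, 0.783, -1.629]
force: [-0.5, 0.8, 0.2]
width: 0.0877
gripper_force: 0.0
```

Request:
arm_command(series=[0,0,0,0,0,0.09,1,0,0,0,0,0,0.09,0,0,0,0,0,0,0.09,0,0,0,0,0,0,0.09,0,0,0,0,0,0,0.09,0,0,0,0,0,0,0.09,0])

```text
t: 16.1
eef_pos: [0.4699, -0.0875, 0.0337]
ee_rot: [-3.133, 0.785, -1.633]
force: [-0.3, -1.2, 0.4]
width: 0.0563
gripper_force: 24.9
```

```bash
python3 - <<'E'
from plan import *
Y=-94
go([((.48,-.1,.13),Y,-45,0),((.5,-.1,.16),Y,0,0),((.55,-.13,.18),Y,45,0),((.591,-.19,.17),Y,45,0)],meas=True)
E
```

```text
off mm [0. 0. 0.]
ok margin 0.79 maxdq 0.15 ok margin 0.55 maxdq 0.90 ok margin 0.35 maxdq 0.80 ok margin 0.36 maxdq 0.15 [ 0.31  0.41 -0.63  0.85 -1.07 -1.01]
[-0.002, -0.0, 0.003, -0.597, -0.115, -0.764, 0] rows>= 1.6
[0.0, 0.5, 0.0, -0.222, -0.2, -0.203, 0] rows>= 4.2
[-0.0, 0.5, 0.0, 0.265, -0.519, -0.199, 0] rows>= 4.2
[-0.0, -0.0, 0.0, 0.332, -0.451, 0.474, 0] rows>= 1.2
```

Request:
arm_command(series=[0,0,0,-0.3,-0.06,-0.38,0,0,0,0,-0.6,-0.12,-0.76,0,0,0,0,-0.6,-0.12,-0.76,0])

```text
t: 16.48
eef_pos: [0.4826, -0.1006, 0.1332]
ee_rot: [-3.123, 0.782, -1.625]
force: [0.3, -0.3, -0.2]
width: 0.0559
gripper_force: 24.9
```

Request:
arm_command(series=[0,0.25,0,-0.1,-0.1,-0.1,0,0,0.5,0,-0.22,-0.2,-0.2,0,0,0.5,0,-0.22,-0.2,-0.2,0,0,0.5,0,-0.22,-0.2,-0.2,0,0,0.5,0,-0.22,-0.2,-0.2,0,0,0.5,0,-0.22,-0.2,-0.2,0])

```text
t: 17.23
eef_pos: [0.4994, -0.098, 0.1587]
ee_rot: [-3.138, -0.0, -1.636]
force: [0.6, -0.2, -1.0]
width: 0.0555
gripper_force: 24.9
```

Request:
arm_command(series=[0,0.25,0,0.13,-0.26,-0.1,0,0,0.5,0,0.265,-0.52,-0.2,0,0,0.5,0,0.265,-0.52,-0.2,0,0,0.5,0,0.265,-0.52,-0.2,0,0,0.5,0,0.265,-0.52,-0.2,0,0,0.5,0,0.265,-0.52,-0.2,0])

```text
t: 17.98
eef_pos: [0.5499, -0.1298, 0.1788]
ee_rot: [-3.138, -0.784, -1.643]
force: [-0.3, -0.0, -0.9]
width: 0.0559
gripper_force: 24.9
```

Request:
arm_command(series=[0,0,0,0.33,-0.45,0.47,0,0,0,0,0.33,-0.45,0.47,0,0,0,0,0.33,-0.45,0.47,0,0,0,0,0.33,-0.45,0.47,0])

```text
t: 18.48
eef_pos: [0.5912, -0.1889, 0.1709]
ee_rot: [-3.132, -0.784, -1.646]
force: [0.2, 0.5, -1.6]
width: 0.0561
gripper_force: 24.9
```

```bash
python3 - <<'E'
from look import *
s=arm.get_state(); print(s['eef_pos'],s['ee_rot'],s['width'])
T,S=arm.grab_frame("top"),arm.grab_frame("side")
cv2.imwrite("pics/top8.png",T);cv2.imwrite("pics/side8.png",S)
cv2.imwrite("pics/c8.png",np.hstack([cv2.resize(T[190:310,290:420],None,fx=3,fy=3,interpolation=2),cv2.resize(S[220:340,310:440],None,fx=3,fy=3,interpolation=2)]))
E
```

```text
[ 0.59121141 -0.18887645  0.17094322] [-3.13208234 -0.78449547 -1.64634595] 0.05609080183750107
```

View pics/c8.png

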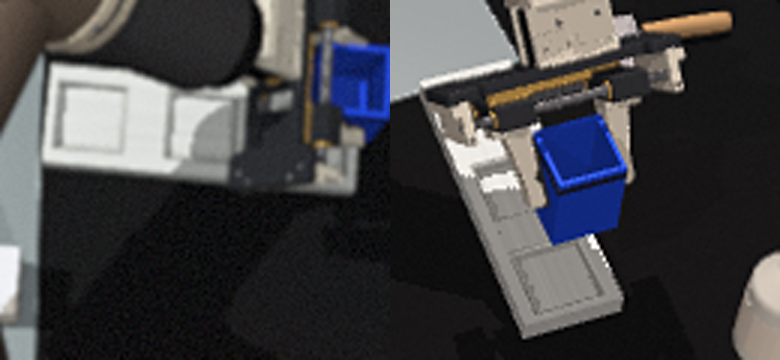

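```bash
python3 - <<'E'
from look import *
from plan import ori
yaw=np.degrees(-1.646); h=np.array([np.cos(-1.646),np.sin(-1.646),0]); l=np.array([-h[1],h[0],0])
s_p=np.array([.59121,-.18888,.17094]); Gp=s_p+.003*ori(yaw,45).apply([0,0,1])
c=Gp+.0036*h; 
cor=[c+a*.028*h+b*.028*l+[0,0,.0335] for a,b in((-1,1),(-1,-1),(1,-1),(1,1))]
print("G",Gp,"axis",c); 
s=lambda x,y:np.array([(x-390)/3+310-.33,y/3+220-.33])
print("side pred",proj("side",cor).round(1).tolist()); print("obs",[s(*v).round(1).tolist() for v in((538,135),(605,117),(627,160),(557,187))])
T=cv2.imread("pics/top8.png"); b=T.astype(int); m=(b[...,0]>70)&(b[...,0]-b[...,2]>40)
cc,a,k=blob(m,(415,222)); print("top pred",proj("top",cor).round(1).tolist(), cv2.approxPolyDP(cv2.convexHull(k),1.5,True).reshape(-1,2).tolist())
E
```

```text
G [ 0.59105062 -0.19099532  0.16881868] axis [ 0.59078014 -0.19458515  0.16881868]
side pred [[377.9, 256.4], [355.7, 262.1], [364.5, 280.7], [387.2, 274.6]]
obs [[359.0, 264.7], [381.3, 258.7], [388.7, 273.0], [365.3, 282.0]]
top pred [[396.5, 204.2], [395.2, 227.2], [419.2, 229.4], [420.3, 206.4]] [[401, 204], [414, 204], [421, 207], [420, 228], [413, 236], [400, 224]]
```

```bash
python3 - <<'E'
from plan import *
Y=-94.4
go([(g2t((.5894,-.1846,.1),Y,45),Y,45,0),(g2t((.5894,-.1846,.073),Y,45),Y,45,0),(g2t((.5894,-.1846,.0535),Y,45),Y,45,0)],meas=True)
E
```

```text
off mm [0. 0. 0.]
ok margin 0.33 maxdq 0.12 ok margin 0.31 maxdq 0.05 ok margin 0.29 maxdq 0.04 [ 0.29  0.56 -0.73  0.98 -0.92 -1.23]
[-0.007, 0.0, 0.001, -0.526, 0.027, 0.447, 0] rows>= 1.1
[-0.0, 0.0, 0.0, -0.19, 0.0, 0.191, 0] rows>= 0.4
[-0.0, 0.0, 0.0, -0.138, 0.0, 0.138, 0] rows>= 0.3
```

Request:
arm_command(series=[-0.007,0,0,-0.26,0.01,0.22,0,-0.007,0,0,-0.526,0.027,0.447,0,-0.007,0,0,-0.526,0.027,0.447,0,-0.007,0,0,-0.72,0.027,0.64,0,-0.007,0,0,-0.72,0.027,0.64,0,-0.007,0,0,-0.72,0.027,0.64,0])

```text
t: 19.32
eef_pos: [0.5904, -0.1827, 0.0757]
ee_rot: [3.141, -0.786, -1.645]
force: [-0.3, -0.6, -1.9]
width: 0.056
gripper_force: 24.9
```

Request:
arm_command(series=[0,0,0,-0.03,0,0.03,0,0,0,0,-0.06,0,0.06,0,0,0,0,-0.06,0,0.06,0,0,0,0,-0.06,0,0.06,0])

```text
t: 19.82
eef_pos: [0.5897, -0.183, 0.0657]
ee_rot: [3.139, -0.786, -1.645]
force: [-1.1, 0.5, -2.0]
width: 0.0556
gripper_force: 24.9
```

Request:
arm_command(series=[0,0,0,-0.02,0,0.02,0,0,0,0,-0.04,0,0.04,0,0,0,0,-0.055,0,0.055,0,0,0,0,-0.055,0,0.055,0])

```text
t: 20.32
eef_pos: [0.5896, -0.183, 0.0577]
ee_rot: [3.138, -0.786, -1.644]
force: [-1.3, -0.3, -0.7]
width: 0.0558
gripper_force: 24.9
```

Request:
arm_command(series=[0,0,0,-0.01,0,0.01,0,0,0,0,-0.015,0,0.015,0,0,0,0,-0.015,0,0.015,0])

```text
t: 20.7
eef_pos: [0.5898, -0.1831, 0.0568]
ee_rot: [3.14, -0.787, -1.645]
force: [-3.3, 1.6, 5.3]
width: 0.0559
gripper_force: 24.9
```

```bash
python3 - <<'E'
from plan import *
Y=-94.4; G=(.4485,.098,.055); Z=-92.8
go([(g2t((.5896,-.185,.0547),Y,45,.095),Y,45,.85),((.56,-.09,.2),Y,0,1),((.48,-.04,.2),Z,-40,1),(g2t(G,Z,-45,.1),Z,-45,1)],meas=True)
E
```

```text
off mm [0. 0. 0.]
ok margin 0.31 maxdq 0.21 ok margin 0.43 maxdq 0.84 ok margin 0.74 maxdq 0.70 ok margin 0.69 maxdq 0.15 [-0.21  0.31 -0.33 -0.83 -1.23  0.58]
[0.0, -0.001, 0.001, 0.0, 0.001, -0.951, 0.85] rows>= 1.5
[0.0, -0.5, -0.0, 0.374, 0.368, -0.701, 1] rows>= 4.2
[-0.006, -0.445, -0.017, -0.438, 0.836, -0.0, 1] rows>= 3.7
[-0.0, -0.055, -0.0, -0.021, 0.382, 0.96, 1] rows>= 1.7
```

Request:
arm_command(series=[0,0,0,0,0,0,0.85,0,0,0,0,0,0,0.85,0,0,0,0,0,0,0.85,0,0,0,0,0,-0.5,0.85,0,0,0,0,0,-0.95,0.85,0,0,0,0,0,-0.95,0.85])

```text
t: 21.45
eef_pos: [0.5972, -0.1131, 0.1249]
ee_rot: [-3.138, -0.783, -1.646]
force: [-0.5, -0.5, -0.1]
width: 0.0742
gripper_force: 0.0
```

Request:
arm_command(series=[0,-0.5,0,0.37,0.37,-0.7,1,0,-0.5,0,0.37,0.37,-0.7,1,0,-0.5,0,0.37,0.37,-0.7,1,0,-0.5,0,0.37,0.37,-0.7,1,0,-0.5,0,0.37,0.37,-0.7,1,0,-0.5,0,0.37,0.37,-0.7,1])

```text
t: 22.2
eef_pos: [0.5594, -0.0916, 0.1983]
ee_rot: [3.139, -0.001, -1.65]
force: [-0.0, 0.1, 0.0]
width: 0.0876
gripper_force: 0.0
```

Request:
arm_command(series=[-0.006,-0.445,-0.017,-0.44,0.84,0,1,-0.006,-0.445,-0.017,-0.44,0.84,0,1,-0.006,-0.445,-0.017,-0.44,0.84,0,1,-0.006,-0.445,-0.017,-0.44,0.84,0,1,-0.006,-0.445,-0.017,-0.44,0.84,0,1,-0.006,-0.445,-0.017,-0.44,0.84,0,1])

```text
t: 22.95
eef_pos: [0.479, -0.0398, 0.198]
ee_rot: [3.136, 0.696, -1.622]
force: [-0.3, 0.1, -0.5]
width: 0.0875
gripper_force: 0.0
```

```bash
cat > chk.py <<'E'
from look import *
def tops(tag):
    T,S=arm.grab_frame("top"),arm.grab_frame("side"); cv2.imwrite(f"pics/top{tag}.png",T); cv2.imwrite(f"pics/side{tag}.png",S)
    m=jarmask(T,'w'); n,l,st,c=cv2.connectedComponentsWithStats(m.astype(np.uint8))
    for i in range(1,n):
        if 250<st[i,4]<900 and 170<c[i][0]<330 and 195<c[i][1]<350:
            k=max(cv2.findContours((l==i).astype(np.uint8),0,1)[0],key=cv2.contourArea).reshape(-1,2)
            print("white",st[i,4],c[i].round(1),[np.round(v,1) for v in cv2.minAreaRect(onz("top",k,.084)[:,:2].astype(np.float32)*1000)])
    return T,S
E
python3 - <<'E'
from chk import *
s=arm.get_state(); print(s['eef_pos'],s['ee_rot'])
T,S=tops(9)
cv2.imwrite("pics/c9.png",np.hstack([cv2.resize(T[190:330,160:430],None,fx=1.45,fy=1.45,interpolation=2),cv2.resize(S[150:353,220:420],None,fx=1,fy=1)]))
E
```

```text
[ 0.47895364 -0.03977731  0.19799254] [ 3.13614879  0.69604346 -1.62246235]
white 498 [283.9 282.4] [array([449. ,  97.7]), array([55.6, 56.4]), np.float64(87.0)]
white 495 [204.3 287. ] [array([433.6, 296.9]), array([56.2, 56.4]), np.float64(50.9)]
```

View pics/c9.png

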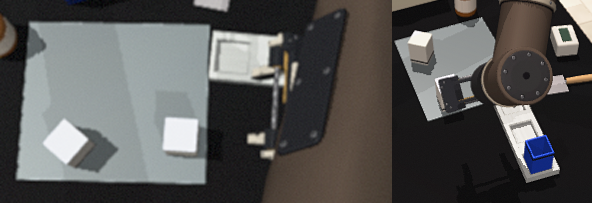

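```bash
python3 - <<'E'
from plan import *
G=(.448,.098,.055); Z=-93;Y=-94.4
go([(g2t(G,Z,-45,.09),Z,-45,1),(g2t(G,Z,-45,.0),Z,-45,1),(g2t((.45,.07,.13),Z,-45),Z,-45,0),((.46,.0,.17),Z,-45,0),((.47,-.06,.17),Y,0,0),((.47,-.07,.12),Y,45,0),(g2t((.47,-.07,.034),Y,45),Y,45,0)],meas=True)
E
```

```text
off mm [0. 0. 0.]
ok margin 0.68 maxdq 0.16 ok margin 0.62 maxdq 0.15 ok margin 0.63 maxdq 0.13 ok margin 0.68 maxdq 0.14 ok margin 0.49 maxdq 0.88 ok margin 0.20 maxdq 0.88 ok margin 0.13 maxdq 0.17 [ 0.63  0.51 -0.89  0.76 -0.9  -1.41]
TOO FAR
[0.004, -0.057, 0.002, -0.031, 0.377, 1.046, 1] rows>= 1.8
[-0.0, 0.0, 0.0, 0.001, 0.001, 0.9, 1] rows>= 1.4
[-0.0, 0.0, 0.0, -0.334, -0.036, -0.727, 0] rows>= 1.3
[-0.0, 0.0, 0.0, 0.207, -0.136, -0.744, 0] rows>= 1.3
[0.006, 0.5, 0.015, 0.42, -0.132, -0.42, 0] rows>= 4.2
[-0.0, 0.5, -0.0, 0.1, -0.007, 0.5, 0] rows>= 4.2
[0.0, 0.0, -0.0, -0.608, -0.0, 0.579, 0] rows>= 1.3
```

Request:
arm_command(series=[0.004,-0.057,0,-0.03,0.38,1,1,0.004,-0.057,0,-0.03,0.38,1,1,0.004,-0.057,0,-0.03,0.38,1,1,0.004,-0.057,0,-0.03,0.38,1,1])

```text
t: 23.55
eef_pos: [0.445, 0.0292, 0.125]
ee_rot: [-3.135, 0.787, -1.616]
force: [-0.2, 0.2, 0.7]
width: 0.0876
gripper_force: 0.0
```

Request:
arm_command(series=[0,0,0,0,0,0.5,1,0,0,0,0,0,0.95,1,0,0,0,0,0,0.95,1,0,0,0,0,0,0.95,1,0,0,0,0,0,0.95,0,0,0,0,0,0,0.95,0,0,0,0,0,0,0.95,0,0,0,0,0,0,0.95,0])

```text
t: 24.55
eef_pos: [0.4483, 0.0958, 0.0575]
ee_rot: [-3.137, 0.788, -1.62]
force: [0.1, -0.4, 2.7]
width: 0.056
gripper_force: 25.0
```

```bash
python3 - <<'E'
from plan import *
Z=-93;Y=-94.4
go([(g2t((.45,.07,.13),Z,-45),Z,-45,0),((.46,.0,.17),Z,-45,0),((.47,-.06,.17),Y,0,0),((.47,-.07,.12),Y,45,0),(g2t((.47,-.07,.034),Y,45),Y,45,0)],meas=True)
E
```

```text
off mm [0. 0. 0.]
ok margin 0.63 maxdq 0.14 ok margin 0.68 maxdq 0.14 ok margin 0.49 maxdq 0.88 ok margin 0.20 maxdq 0.88 ok margin 0.13 maxdq 0.17 [ 0.63  0.51 -0.89  0.76 -0.9  -1.41]
[-0.001, 0.002, 0.001, -0.333, -0.033, -0.723, 0] rows>= 1.3
[-0.0, -0.0, 0.0, 0.208, -0.137, -0.744, 0] rows>= 1.3
[0.006, 0.5, 0.015, 0.42, -0.131, -0.419, 0] rows>= 4.2
[-0.0, 0.5, -0.0, 0.1, -0.007, 0.5, 0] rows>= 4.2
[-0.0, -0.0, -0.0, -0.608, 0.0, 0.578, 0] rows>= 1.3
```

Request:
arm_command(series=[0,0,0,-0.17,-0.02,-0.36,0,0,0,0,-0.33,-0.03,-0.72,0,0,0,0,-0.33,-0.03,-0.72,0])

```text
t: 24.92
eef_pos: [0.4511, 0.0671, 0.1338]
ee_rot: [-3.13, 0.787, -1.615]
force: [-0.2, 0.1, -2.0]
width: 0.0562
gripper_force: 25.0
```

Request:
arm_command(series=[0,0,0,0.21,-0.14,-0.74,0,0,0,0,0.21,-0.14,-0.74,0,0,0,0,0.21,-0.14,-0.74,0])

```text
t: 25.3
eef_pos: [0.4602, -0.0003, 0.1683]
ee_rot: [-3.138, 0.789, -1.622]
force: [-0.1, 0.4, -1.3]
width: 0.0558
gripper_force: 25.0
```

Request:
arm_command(series=[0.006,0.25,0.015,0.21,-0.07,-0.21,0,0.006,0.5,0.015,0.42,-0.13,-0.42,0,0.006,0.5,0.015,0.42,-0.13,-0.42,0,0.006,0.5,0.015,0.42,-0.13,-0.42,0,0.006,0.5,0.015,0.42,-0.13,-0.42,0,0.006,0.5,0.015,0.42,-0.13,-0.42,0])

```text
t: 26.05
eef_pos: [0.4685, -0.0579, 0.1673]
ee_rot: [3.141, 0.003, -1.644]
force: [-0.4, -1.2, -2.3]
width: 0.0558
gripper_force: 25.0
```

Request:
arm_command(series=[0,0.25,0,0.05,0,0.25,0,0,0.5,0,0.1,0,0.5,0,0,0.5,0,0.1,0,0.5,0,0,0.5,0,0.1,0,0.5,0,0,0.5,0,0.1,0,0.5,0,0,0.5,0,0.1,0,0.5,0])

```text
t: 26.8
eef_pos: [0.4686, -0.07, 0.1175]
ee_rot: [3.141, -0.782, -1.649]
force: [0.3, -0.8, -1.0]
width: 0.0559
gripper_force: 25.0
```

Request:
arm_command(series=[0,0,0,-0.3,0,0.29,0,0,0,0,-0.61,0,0.58,0,0,0,0,-0.61,0,0.58,0,0,0,0,-0.61,0,0.58,0])

```text
t: 27.3
eef_pos: [0.47, -0.0678, 0.0358]
ee_rot: [-3.137, -0.781, -1.653]
force: [-0.1, -0.3, -1.2]
width: 0.056
gripper_force: 25.0
```

Request:
arm_command(series=[0,0,0,-0.015,0,0.015,0,0,0,0,-0.03,0,0.03,0,0,0,0,-0.03,0,0.03,0])

```text
t: 27.68
eef_pos: [0.4698, -0.0671, 0.0306]
ee_rot: [-3.137, -0.782, -1.651]
force: [-0.3, 0.3, -1.3]
width: 0.0557
gripper_force: 25.0
```

Request:
arm_command(series=[0,0,0,-0.007,0,0.007,0,0,0,0,-0.014,0,0.014,0,0,0,0,-0.014,0,0.014,0])

```text
t: 28.05
eef_pos: [0.4699, -0.0673, 0.0292]
ee_rot: [-3.137, -0.784, -1.65]
force: [-3.8, 4.9, 9.9]
width: 0.0557
gripper_force: 25.0
```

```bash
python3 - <<'E'
from plan import *
from station import arm
s=arm.get_state(); print(s['force'])
Y=-94.4; G0=s['eef_pos']+.003*ori(Y,45).apply([0,0,1]); h=np.array([np.cos(np.radians(Y)),np.sin(np.radians(Y)),0]); G=G0+h*(.046-.0286); G[2]=.031; print(G0,G)
go([(g2t(G0,Y,45,.095),Y,45,.9),((.47,-.06,.175),Y,0,1),(g2t(G,Y,-45,.11),Y,-45,1),(g2t(G,Y,-45,.03),Y,-45,1),(g2t(G,Y,-45),Y,-45,1)],meas=True)
E
```

```text
[-3.75676883  4.86587889  9.90058869]
[ 0.46978277 -0.06939162  0.0270552 ] [ 0.46844786 -0.08674034  0.031     ]
off mm [0. 0. 0.]
ok margin 0.14 maxdq 0.21 ok margin 0.28 maxdq 0.92 ok margin 0.54 maxdq 1.09 ok margin 0.81 maxdq 0.14 ok margin 0.79 maxdq 0.05 [-0.41  0.55 -0.23 -0.79 -1.22  0.78]
[-0.002, 0.001, -0.001, -0.001, -0.003, -0.95, 0.9] rows>= 1.5
[0.0, -0.5, -0.0, 0.98, 0.005, -0.132, 1] rows>= 4.2
TOO FAR
[0.0, -0.5, -0.0, 1.066, -0.005, 0.641, 1] rows>= 4.2
[-0.0, -0.0, -0.0, 0.0, -0.0, 0.8, 1] rows>= 1.3
[-0.0, -0.0, -0.0, 0.0, -0.0, 0.3, 1] rows>= 0.5
```

Request:
arm_command(series=[0,0,0,0,0,0,0.85,0,0,0,0,0,0,0.85,0,0,0,0,0,0,0.85,0,0,0,0,0,-0.5,0.9,0,0,0,0,0,-0.95,0.9,0,0,0,0,0,-0.95,0.9])

```text
t: 28.8
eef_pos: [0.4766, 0.0026, 0.0969]
ee_rot: [-3.133, -0.779, -1.651]
force: [0.8, -0.5, 0.2]
width: 0.0789
gripper_force: 0.0
```

Request:
arm_command(series=[0,-0.25,0,0.5,0,-0.08,1,0,-0.5,0,0.98,0,-0.13,1,0,-0.5,0,0.98,0,-0.13,1,0,-0.5,0,0.98,0,-0.13,1,0,-0.5,0,0.98,0,-0.13,1,0,-0.5,0,0.98,0,-0.13,1])

```text
t: 29.55
eef_pos: [0.4692, -0.0622, 0.1735]
ee_rot: [-3.14, 0.002, -1.651]
force: [0.6, 1.1, 0.1]
width: 0.0873
gripper_force: 0.0
```

Request:
arm_command(series=[0,-0.25,0,0.5,0,0,1,0,-0.5,0,1,0,0.3,1,0,-0.5,0,1,0,0.64,1,0,-0.5,0,1,0,0.64,1,0,-0.5,0,1,0,0.64,1,0,-0.5,0,1,0,0.64,1])

```text
t: 30.3
eef_pos: [0.4603, -0.1614, 0.1059]
ee_rot: [3.133, 0.791, -1.658]
force: [-0.2, -0.4, -0.2]
width: 0.0875
gripper_force: 0.0
```

Request:
arm_command(series=[0,0,0,0.047,0,0.4,1,0,0,0,0.047,0,0.75,1,0,0,0,0.047,0,0.75,1,0,0,0,0.047,0,0.75,1])

```text
t: 30.8
eef_pos: [0.4662, -0.1099, 0.0538]
ee_rot: [-3.139, 0.786, -1.643]
force: [0.1, -0.1, 0.5]
width: 0.0874
gripper_force: 0.0
```

Request:
arm_command(series=[0,0,0,0,0,0.15,1,0,0,0,0,0,0.3,1,0,0,0,0,0,0.3,1,0,0,0,0,0,0.3,0,0,0,0,0,0,0.3,0,0,0,0,0,0,0.3,0,0,0,0,0,0,0.3,0,0,0,0,0,0,0.3,0])

```text
t: 31.8
eef_pos: [0.4681, -0.0894, 0.0324]
ee_rot: [-3.137, 0.788, -1.645]
force: [-0.2, -1.2, 1.1]
width: 0.0557
gripper_force: 25.0
```

```bash
python3 - <<'E'
from plan import *
from station import arm
s=arm.get_state(); print(s['force'])
Y=-94.4; h=np.array([np.cos(np.radians(Y)),np.sin(np.radians(Y)),0])
G1=s['eef_pos']+.003*R.from_euler('xyz',s['ee_rot']).apply([0,0,1]); base=np.array([.46978,-.06939,0])-.0286*h
b=(G1-base)@h; off=G1[2]-.028; print("b",b,"off",off)
P=np.array([.5968,-.0885,0]); G=P-off*h
up=lambda z:g2t(G+[0,0,z],Y,45)
print("seat TCP z",up(.008+b))
go([((.48,-.1,.13),Y,-45,0),((.51,-.07,.16),Y,0,0),((.56,-.07,.18),Y,45,0),(up(.1),Y,45,0),(up(.067),Y,45,0),(up(.008+b),Y,45,0)],meas=True)
E
```

```text
[-0.23269877 -1.23807061  1.10402362]
b 0.04658922805874934 off 0.0022939603574136207
seat TCP z [ 0.59713874 -0.08409773  0.05671055]
off mm [0. 0. 0.]
ok margin 0.79 maxdq 0.15 ok margin 0.56 maxdq 0.96 ok margin 0.43 maxdq 0.75 ok margin 0.43 maxdq 0.14 ok margin 0.40 maxdq 0.05 ok margin 0.39 maxdq 0.02 [ 0.48  0.59 -0.63  0.79 -1.   -1.22]
[-0.001, 0.002, 0.001, -0.624, -0.13, -0.756, 0] rows>= 1.6
[-0.0, 0.5, 0.0, -0.44, -0.276, 0.016, 0] rows>= 4.2
[-0.0, 0.5, -0.0, -0.038, -0.499, -0.2, 0] rows>= 4.2
[-0.0, -0.0, -0.0, -0.472, -0.38, 0.63, 0] rows>= 1.4
[-0.0, -0.0, -0.0, -0.233, 0.0, 0.233, 0] rows>= 0.5
[-0.0, -0.0, -0.0, -0.088, 0.0, 0.088, 0] rows>= 0.2
```

Request:
arm_command(series=[0,0,0,-0.31,-0.06,-0.38,0,0,0,0,-0.62,-0.13,-0.76,0,0,0,0,-0.62,-0.13,-0.76,0])

```text
t: 32.17
eef_pos: [0.482, -0.1016, 0.1332]
ee_rot: [-3.128, 0.785, -1.638]
force: [0.4, 0.1, -2.5]
width: 0.0558
gripper_force: 25.0
```

Request:
arm_command(series=[0,0.25,0,-0.22,-0.14,0,0,0,0.5,0,-0.44,-0.28,0.016,0,0,0.5,0,-0.44,-0.28,0.016,0,0,0.5,0,-0.44,-0.28,0.016,0,0,0.5,0,-0.44,-0.28,0.016,0,0,0.5,0,-0.44,-0.28,0.016,0])

```text
t: 32.92
eef_pos: [0.5091, -0.0692, 0.1589]
ee_rot: [-3.141, 0.003, -1.645]
force: [0.7, 0.0, -0.6]
width: 0.0557
gripper_force: 25.0
```

Request:
arm_command(series=[0,0.25,0,-0.02,-0.25,-0.1,0,0,0.5,0,-0.04,-0.5,-0.2,0,0,0.5,0,-0.04,-0.5,-0.2,0,0,0.5,0,-0.04,-0.5,-0.2,0,0,0.5,0,-0.04,-0.5,-0.2,0,0,0.5,0,-0.04,-0.5,-0.2,0])

```text
t: 33.67
eef_pos: [0.5599, -0.071, 0.1789]
ee_rot: [3.141, -0.781, -1.649]
force: [-1.0, 0.2, -2.3]
width: 0.0562
gripper_force: 25.0
```

Request:
arm_command(series=[0,0,0,-0.24,-0.19,0.31,0,0,0,0,-0.47,-0.38,0.63,0,0,0,0,-0.47,-0.38,0.63,0,0,0,0,-0.47,-0.38,0.63,0])

```text
t: 34.17
eef_pos: [0.5976, -0.0852, 0.1036]
ee_rot: [-3.137, -0.781, -1.653]
force: [0.3, -0.7, -0.4]
width: 0.056
gripper_force: 25.0
```

```bash
python3 - <<'E'
from plan import *
Y=-94.4; T=np.array([.59714,-.0841,0])
go([(T+[0,0,.068],Y,45,0),(T+[0,0,.0563],Y,45,0)],meas=True)
E
```

```text
off mm [0. 0. 0.]
ok margin 0.40 maxdq 0.05 ok margin 0.39 maxdq 0.02 [ 0.48  0.59 -0.63  0.79 -1.   -1.22]
[-0.001, 0.003, -0.003, -0.258, 0.007, 0.246, 0] rows>= 0.6
[0.0, -0.0, 0.0, -0.083, -0.0, 0.082, 0] rows>= 0.2
```

Request:
arm_command(series=[0,0.003,-0.003,-0.13,0,0.12,0,0,0.003,-0.003,-0.258,0.007,0.246,0,0,0.003,-0.003,-0.258,0.007,0.246,0])

```text
t: 34.55
eef_pos: [0.5973, -0.0836, 0.0669]
ee_rot: [3.141, -0.789, -1.643]
force: [1.4, -2.2, 3.0]
width: 0.0556
gripper_force: 25.0
```

Request:
arm_command(series=[0,0,0,-0.025,0,0.025,0,0,0,0,-0.05,0,0.05,0,0,0,0,-0.07,0,0.07,0,0,0,0,-0.07,0,0.07,0])

```text
t: 35.05
eef_pos: [0.5972, -0.0853, 0.0606]
ee_rot: [-3.14, -0.794, -1.647]
force: [0.9, -7.7, 22.9]
width: 0.056
gripper_force: 25.0
```

Request:
arm_command(series=[0,0,0,-0.01,0,0.01,0,0,0,0,-0.015,0,0.015,0,0,0,0,-0.015,0,0.015,0])

```text
t: 35.42
eef_pos: [0.5971, -0.0856, 0.0589]
ee_rot: [-3.14, -0.795, -1.647]
force: [1.3, -8.8, 25.2]
width: 0.0557
gripper_force: 25.0
```

Request:
arm_command(series=[0,0,0,0.057,0,-0.057,0,0,0,0,0.075,0,-0.039,0,0,0,0,0.075,0,-0.039,0])

```text
t: 35.8
eef_pos: [0.5965, -0.0858, 0.0621]
ee_rot: [3.139, -0.787, -1.643]
force: [0.3, -0.8, -1.8]
width: 0.056
gripper_force: 25.0
```

Request:
arm_command(series=[0,0,0,-0.02,0,0.02,0,0,0,0,-0.04,0,0.04,0,0,0,0,-0.04,0,0.04,0])

```text
t: 36.17
eef_pos: [0.5967, -0.0864, 0.0583]
ee_rot: [3.141, -0.79, -1.644]
force: [-2.0, -0.6, 8.3]
width: 0.056
gripper_force: 25.0
```

```bash
python3 - <<'E'
from plan import *
from station import arm
s=arm.get_state()
Y=-94.4; G=(.4325,.297,.055); Z=-129
go([(s['eef_pos']-.095*R.from_euler('xyz',s['ee_rot']).apply([0,0,1]),Y,45,.85),((.55,.0,.2),Y,0,1),((.47,.07,.22),-105,-20,1),((.4,.15,.2),Z,-45,1),(g2t(G,Z,-45,.09),Z,-45,1),(g2t(G,Z,-45),Z,-45,1)],meas=True)
E
```

```text
off mm [0. 0. 0.]
ok margin 0.41 maxdq 0.17 ok margin 0.53 maxdq 0.69 ok margin 0.61 maxdq 0.35 ok margin 0.29 maxdq 0.50 ok margin 0.23 maxdq 0.32 ok margin 0.26 maxdq 0.69 [ 0.35  0.22 -0.64 -1.57 -0.37  0.4 ]
[-0.001, -0.003, 0.002, -0.0, -0.0, -0.95, 0.85] rows>= 1.5
[-0.0, -0.5, -0.0, 0.423, 0.53, -0.636, 1] rows>= 4.2
[0.02, -0.222, 0.116, -0.637, 0.852, -0.2, 1] rows>= 2.1
[0.145, -0.273, 0.227, -0.488, 0.882, 0.391, 1] rows>= 3.2
TOO FAR
[-0.0, -0.0, -0.0, 0.073, 0.673, 1.047, 1] rows>= 2.0
[-0.0, -0.0, -0.0, -0.0, 0.0, 0.9, 1] rows>= 1.4
```

Request:
arm_command(series=[0,0,0,0,0,0,0.85,0,0,0,0,0,0,0.85,0,0,0,0,0,0,0.85,0,0,0,0,0,-0.5,0.85,0,0,0,0,0,-0.95,0.85,0,0,0,0,0,-0.95,0.85])

```text
t: 36.92
eef_pos: [0.6039, -0.0157, 0.1261]
ee_rot: [-3.137, -0.784, -1.645]
force: [0.8, -0.5, -0.3]
width: 0.0745
gripper_force: 0.0
```

Request:
arm_command(series=[0,-0.25,0,0.2,0.25,-0.3,1,0,-0.5,0,0.42,0.53,-0.64,1,0,-0.5,0,0.42,0.53,-0.64,1,0,-0.5,0,0.42,0.53,-0.64,1,0,-0.5,0,0.42,0.53,-0.64,1,0,-0.5,0,0.42,0.53,-0.64,1])

```text
t: 37.67
eef_pos: [0.5498, -0.0008, 0.1989]
ee_rot: [3.141, -0.002, -1.647]
force: [-1.3, 0.2, 0.2]
width: 0.0874
gripper_force: 0.0
```

```bash
python3 - <<'E'
from chk import *
from plan import *
s=arm.get_state(); print(s['eef_pos'],s['ee_rot'])
T,S=tops(10)
cv2.imwrite("pics/c10.png",np.hstack([cv2.resize(S[190:340,290:410],None,fx=3.3,fy=3.3,interpolation=2),cv2.resize(T[190:340,290:440],None,fx=2.6,fy=2.6,interpolation=2)[:390]]) if 0 else cv2.resize(S[190:340,260:410],None,fx=3.3,fy=3.3,interpolation=2))
G=(.4325,.297,.055)
for Z,v in((-129,(.4,.15,.2)),(-39,(.5,.2,.22))):
  for phi in(-45,-30):
    print(Z,phi); go([((.48,.08,.22),-80,-20,1),(v,Z,phi,1),(g2t(G,Z,phi,.09),Z,phi,1),(g2t(G,Z,phi),Z,phi,1),((.45,.2,.2),Z,phi,1),((.46,.05,.2),-94.4,phi,1)],meas=True)
E
```

```text
[ 0.54976943 -0.00082204  0.19892118] [ 3.14060423e+00 -2.09350214e-03 -1.64748557e+00]
-129 -45
off mm [0. 0. 0.]
ok margin 0.69 maxdq 0.47 ok margin 0.29 maxdq 0.68 ok margin 0.23 maxdq 0.32 ok margin 0.26 maxdq 0.69 ok margin 0.30 maxdq 1.02 ok margin 0.44 maxdq 1.02 [-0.15  0.2  -0.28 -0.82 -1.29  0.4 ]
[-0.026, -0.223, -0.157, -0.744, 0.755, -0.217, 1] rows>= 2.3
[0.295, -0.261, 0.463, -0.71, 0.666, 0.471, 1] rows>= 5.1
TOO FAR
[-0.0, 0.0, -0.0, 0.074, 0.673, 1.047, 1] rows>= 2.0
[-0.0, 0.0, -0.0, 0.001, 0.0, 0.9, 1] rows>= 1.4
TOO FAR
[-0.0, 0.0, -0.0, -0.572, -0.746, -1.449, 1] rows>= 2.8
TOO FAR
[-0.272, 0.0, -0.272, 0.779, -1.023, -0.78, 1] rows>= 3.2
-129 -30
off mm [0. 0. 0.]
ok margin 0.69 maxdq 0.47 ok margin 0.19 maxdq 1.38 BAD 3.9e-04 margin 0.00 maxdq 0.55 BAD 9.5e-04 margin 0.00 maxdq 0.51 BAD 5.3e-04 margin 0.00 maxdq 0.45 ok margin 0.37 maxdq 1.43 [ 0.07  0.1  -0.33 -0.58 -1.13  0.1 ]
[-0.026, -0.223, -0.157, -0.744, 0.755, -0.217, 1] rows>= 2.3
[0.23, -0.104, 0.494, -0.71, 0.666, 0.471, 1] rows>= 4.7
[0.0, -0.0, 0.0, -0.442, 0.672, 0.999, 1] rows>= 2.1
[0.0, -0.0,
[... 641 characters left out ...]
0, -0.0, -0.497, 0.644, -1.523, 1] rows>= 2.8
TOO FAR
[0.436, 0.0, 0.435, 0.722, 1.103, -0.722, 1] rows>= 5.2
-39 -30
off mm [0. 0. 0.]
ok margin 0.69 maxdq 0.47 ok margin 0.78 maxdq 0.54 ok margin 0.93 maxdq 0.20 ok margin 0.83 maxdq 0.17 ok margin 0.83 maxdq 0.29 ok margin 0.69 maxdq 0.48 [ 0.07  0.1  -0.33 -0.58 -1.13  0.1 ]
[-0.026, -0.223, -0.157, -0.744, 0.755, -0.217, 1] rows>= 2.3
TOO FAR
[-0.193, -0.106, -0.413, -1.078, -0.405, 0.392, 1] rows>= 3.9
TOO FAR
[0.0, -0.0, -0.001, -0.158, -0.33, 1.066, 1] rows>= 1.8
[0.0, -0.0, 0.0, -0.001, 0.0, 0.9, 1] rows>= 1.4
TOO FAR
[0.0, -0.0, 0.0, -0.078, 0.644, -1.598, 1] rows>= 2.8
TOO FAR
[0.308, -0.0, 0.534, 0.884, 1.104, -0.51, 1] rows>= 5.2
```

View pics/c10.png

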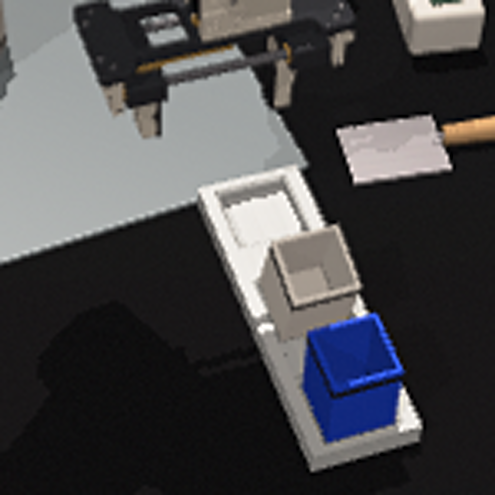

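```bash
python3 - <<'E'
from plan import *
G=(.4325,.297,.055); Z=-39; p=-45
go([((.49,.07,.22),-80,-20,1),((.5,.155,.2),-50,-40,1),((.487,.23,.15),Z,p,1),(g2t(G,Z,p,.06),Z,p,1)],meas=True)
E
```

```text
off mm [0. 0. 0.]
ok margin 0.69 maxdq 0.50 ok margin 0.80 maxdq 0.55 ok margin 1.04 maxdq 0.13 ok margin 1.03 maxdq 0.11 [ 0.39  0.58  0.01 -0.67 -1.47  0.73]
[-0.026, -0.223, -0.157, -0.652, 0.648, -0.217, 1] rows>= 2.3
[-0.168, -0.217, -0.29, -0.701, -0.246, 0.468, 1] rows>= 3.4
[-0.082, -0.055, -0.09, -0.183, -0.383, 0.806, 1] rows>= 1.5
[-0.0, -0.0, -0.0, 0.074, -0.178, 0.64, 1] rows>= 1.1
```

Request:
arm_command(series=[-0.026,-0.223,-0.157,-0.65,0.65,-0.22,1,-0.026,-0.223,-0.157,-0.65,0.65,-0.22,1,-0.026,-0.223,-0.157,-0.65,0.65,-0.22,1,-0.026,-0.223,-0.157,-0.65,0.65,-0.22,1])

```text
t: 38.28
eef_pos: [0.49, 0.07, 0.2203]
ee_rot: [3.141, 0.349, -1.397]
force: [0.4, 0.2, -0.3]
width: 0.0877
gripper_force: 0.0
```

Request:
arm_command(series=[-0.168,-0.217,-0.29,-0.7,-0.25,0.47,1,-0.168,-0.217,-0.29,-0.7,-0.25,0.47,1,-0.168,-0.217,-0.29,-0.7,-0.25,0.47,1,-0.168,-0.217,-0.29,-0.7,-0.25,0.47,1,-0.168,-0.217,-0.29,-0.7,-0.25,0.47,1])

```text
t: 38.9
eef_pos: [0.5003, 0.1554, 0.1988]
ee_rot: [3.136, 0.698, -0.876]
force: [0.0, -0.6, -0.0]
width: 0.0878
gripper_force: 0.0
```

Request:
arm_command(series=[-0.082,-0.055,-0.09,-0.18,-0.38,0.6,1,-0.082,-0.055,-0.09,-0.18,-0.38,0.8,1,-0.082,-0.055,-0.09,-0.18,-0.38,0.8,1,-0.082,-0.055,-0.09,-0.18,-0.38,0.8,1])

```text
t: 39.4
eef_pos: [0.4877, 0.2295, 0.1522]
ee_rot: [-3.14, 0.782, -0.679]
force: [-0.5, 0.8, 0.3]
width: 0.0877
gripper_force: 0.0
```

```bash
python3 - <<'E'
from chk import *
from plan import *
s=arm.get_state(); print(s['eef_pos'],s['ee_rot'])
T,S=tops(11)
G=(.4325,.297,.055); Z=-39; p=-45
go([(g2t(G,Z,p,.06),Z,p,1),(g2t(G,Z,p),Z,p,1)],meas=True)
E
```

```text
[0.48770814 0.22946823 0.15220556] [-3.13950902  0.78229186 -0.67942181]
off mm [0. 0. 0.]
ok margin 1.03 maxdq 0.11 ok margin 0.95 maxdq 0.10 [ 0.44  0.6  -0.07 -0.71 -1.37  0.76]
[-0.002, -0.002, 0.001, 0.082, -0.174, 0.67, 1] rows>= 1.1
[0.0, -0.0, 0.0, -0.0, -0.0, 0.6, 1] rows>= 1.0
```

```bash
python3 - <<'E'
from look import *
for n in(9,10,11):
  for v,reg in(("top",(170,330,195,350)),("side",(225,290,170,260))):
    I=cv2.imread(f"pics/{v}{n}.png"); m=jarmask(I,'w'); N,l,st,c=cv2.connectedComponentsWithStats(m.astype(np.uint8))
    print(n,v,[(st[i].tolist(),c[i].round(1).tolist(),onz(v,[c[i]],.084)[0].round(4).tolist()) for i in range(1,N) if st[i,4]>20 and reg[0]<c[i][0]<reg[1] and reg[2]<c[i][1]<reg[3]])
E
```

```text
9 top [([305, 212, 20, 32, 109], [310.3, 227.9], [0.5908, 0.0345, 0.084]), ([312, 220, 19, 18, 112], [319.1, 226.3], [0.5955, 0.0121, 0.084]), ([272, 271, 24, 24, 498], [283.9, 282.4], [0.449, 0.0975, 0.084]), ([190, 272, 30, 31, 495], [204.3, 287.0], [0.4334, 0.2967, 0.084])]
9 side [([236, 181, 23, 15, 235], [247.4, 188.0], [0.4335, 0.2901, 0.084]), ([263, 224, 19, 18, 48], [269.4, 229.6], [0.44, 0.1092, 0.084])]
10 top [([305, 226, 3, 17, 34], [306.0, 234.7], [0.5727, 0.045, 0.084]), ([316, 234, 14, 5, 59], [322.4, 236.2], [0.5696, 0.0031, 0.084]), ([316, 241, 14, 4, 47], [322.4, 242.5], [0.5529, 0.0028, 0.084])]
10 side [([236, 181, 23, 15, 232], [247.5, 188.1], [0.4336, 0.2897, 0.084])]
11 top []
11 side [([236, 181, 23, 15, 232], [247.5, 188.1], [0.4336, 0.2897, 0.084])]
```

Request:
arm_command(series=[0,0,0,0.08,-0.17,0.67,1,0,0,0,0.08,-0.17,0.67,1,0,0,0,0.08,-0.17,0.67,1])

```text
t: 39.88
eef_pos: [0.4664, 0.2688, 0.099]
ee_rot: [-3.139, 0.784, -0.679]
force: [-0.0, -0.3, 0.7]
width: 0.0874
gripper_force: 0.0
```

Request:
arm_command(series=[0,0,0,0,0,0.3,1,0,0,0,0,0,0.6,1,0,0,0,0,0,0.6,1,0,0,0,0,0,0.6,0,0,0,0,0,0,0.6,0,0,0,0,0,0,0.6,0,0,0,0,0,0,0.6,0])

```text
t: 40.75
eef_pos: [0.4335, 0.2958, 0.0563]
ee_rot: [-3.139, 0.784, -0.679]
force: [1.2, -1.0, 2.3]
width: 0.0562
gripper_force: 25.0
```

```bash
python3 - <<'E'
from plan import *
from station import arm
s=arm.get_state(); Z=-39;Y=-94.4
go([(s['eef_pos']+[0.02,-.03,.09],Z,-45,0),((.46,.19,.18),-60,-45,0),((.46,.11,.18),-80,-45,0),((.46,.03,.17),Y,-30,0),((.47,-.05,.17),Y,10,0),((.47,-.07,.12),Y,45,0),(g2t((.47,-.07,.034),Y,45),Y,45,0)],meas=True)
E
```

```text
off mm [0. 0. 0.]
ok margin 0.96 maxdq 0.16 ok margin 0.91 maxdq 0.20 ok margin 0.79 maxdq 0.20 ok margin 0.67 maxdq 0.31 ok margin 0.41 maxdq 0.81 ok margin 0.20 maxdq 0.62 ok margin 0.13 maxdq 0.17 [ 0.63  0.51 -0.89  0.76 -0.9  -1.41]
[-0.001, -0.001, 0.001, -0.392, 0.105, -0.88, 0] rows>= 1.6
[0.165, 0.0, 0.165, 0.134, 0.548, -0.612, 0] rows>= 2.0
[0.157, 0.0, 0.157, 0.49, 0.4, -0.49, 0] rows>= 1.9
[0.098, 0.166, 0.127, 0.627, 0.139, -0.487, 0] rows>= 1.9
[-0.0, 0.444, 0.0, 0.685, -0.161, -0.395, 0] rows>= 3.7
[-0.0, 0.389, 0.0, 0.109, -0.015, 0.527, 0] rows>= 3.3
[-0.0, 0.0, 0.0, -0.608, 0.0, 0.579, 0] rows>= 1.3
```

Request:
arm_command(series=[0,0,0,-0.2,0.05,-0.44,0,0,0,0,-0.39,0.1,-0.88,0,0,0,0,-0.39,0.1,-0.88,0])

```text
t: 41.12
eef_pos: [0.4562, 0.266, 0.1489]
ee_rot: [-3.131, 0.78, -0.674]
force: [0.7, 1.0, -2.2]
width: 0.0557
gripper_force: 25.0
```

Request:
arm_command(series=[0.165,0,0.165,0.13,0.55,-0.61,0,0.165,0,0.165,0.13,0.55,-0.61,0,0.165,0,0.165,0.13,0.55,-0.61,0,0.165,0,0.165,0.13,0.55,-0.61,0])

```text
t: 41.62
eef_pos: [0.4594, 0.1908, 0.1792]
ee_rot: [-3.139, 0.786, -1.045]
force: [-0.3, 0.4, -1.6]
width: 0.0559
gripper_force: 25.0
```

Request:
arm_command(series=[0.157,0,0.157,0.49,0.4,-0.49,0,0.157,0,0.157,0.49,0.4,-0.49,0,0.157,0,0.157,0.49,0.4,-0.49,0,0.157,0,0.157,0.49,0.4,-0.49,0])

```text
t: 42.12
eef_pos: [0.4599, 0.1115, 0.1791]
ee_rot: [-3.139, 0.786, -1.391]
force: [0.5, -0.2, -1.7]
width: 0.0562
gripper_force: 25.0
```

Request:
arm_command(series=[0.098,0.166,0.127,0.63,0.14,-0.49,0,0.098,0.166,0.127,0.63,0.14,-0.49,0,0.098,0.166,0.127,0.63,0.14,-0.49,0,0.098,0.166,0.127,0.63,0.14,-0.49,0])

```text
t: 42.62
eef_pos: [0.4598, 0.032, 0.1694]
ee_rot: [-3.14, 0.527, -1.641]
force: [0.5, -0.9, -1.9]
width: 0.0559
gripper_force: 25.0
```

Request:
arm_command(series=[0,0.22,0,0.34,-0.08,-0.2,0,0,0.444,0,0.685,-0.16,-0.395,0,0,0.444,0,0.685,-0.16,-0.395,0,0,0.444,0,0.685,-0.16,-0.395,0,0,0.444,0,0.685,-0.16,-0.395,0,0,0.444,0,0.685,-0.16,-0.395,0])

```text
t: 43.38
eef_pos: [0.4695, -0.0492, 0.1686]
ee_rot: [3.141, -0.172, -1.646]
force: [-0.2, 0.0, -2.1]
width: 0.0555
gripper_force: 25.0
```

Request:
arm_command(series=[0,0.2,0,0.05,0,0.26,0,0,0.389,0,0.11,-0.015,0.53,0,0,0.389,0,0.11,-0.015,0.53,0,0,0.389,0,0.11,-0.015,0.53,0,0,0.389,0,0.11,-0.015,0.53,0])

```text
t: 44.0
eef_pos: [0.4696, -0.07, 0.1184]
ee_rot: [3.141, -0.783, -1.648]
force: [-0.8, -0.2, -1.5]
width: 0.056
gripper_force: 25.0
```

Request:
arm_command(series=[0,0,0,-0.3,0,0.29,0,0,0,0,-0.58,0,0.55,0,0,0,0,-0.58,0,0.55,0,0,0,0,-0.58,0,0.55,0])

```text
t: 44.5
eef_pos: [0.4706, -0.068, 0.0407]
ee_rot: [-3.136, -0.782, -1.652]
force: [0.4, -0.2, -0.7]
width: 0.056
gripper_force: 25.0
```

Lower in small steps until contact.

Request:
arm_command(series=[0,0,0,-0.02,0,0.02,0,0,0,0,-0.05,0,0.05,0,0,0,0,-0.05,0,0.05,0])

```text
t: 44.88
eef_pos: [0.4701, -0.0675, 0.0323]
ee_rot: [-3.138, -0.784, -1.65]
force: [-0.8, 0.4, -1.1]
width: 0.0562
gripper_force: 25.0
```

Request:
arm_command(series=[0,0,0,-0.008,0,0.008,0,0,0,0,-0.015,0,0.015,0,0,0,0,-0.015,0,0.015,0])

```text
t: 45.25
eef_pos: [0.4702, -0.0676, 0.0303]
ee_rot: [-3.138, -0.785, -1.649]
force: [-0.1, 0.9, 3.3]
width: 0.0558
gripper_force: 25.0
```

```bash
python3 - <<'E'
from plan import *
from station import arm
s=arm.get_state()
Y=-94.4; G0=s['eef_pos']+.003*ori(Y,45).apply([0,0,1]); h=np.array([np.cos(np.radians(Y)),np.sin(np.radians(Y)),0]); G=G0+h*(.046-.0298); G[2]=.030; print(G0,G)
go([(g2t(G0,Y,45,.095),Y,45,.9),((.47,-.066,.17),Y,0,1),(g2t(G,Y,-45,.11),Y,-45,1),(g2t(G,Y,-45,.03),Y,-45,1),(g2t(G,Y,-45),Y,-45,1)],meas=True)
E
```

```text
[ 0.46999649 -0.06975047  0.02818503] [ 0.46875364 -0.08590273  0.03      ]
off mm [0. 0. 0.]
ok margin 0.15 maxdq 0.21 ok margin 0.28 maxdq 0.93 ok margin 0.54 maxdq 1.07 ok margin 0.81 maxdq 0.14 ok margin 0.78 maxdq 0.05 [-0.4   0.56 -0.24 -0.79 -1.22  0.78]
[-0.001, 0.0, -0.001, -0.001, -0.002, -0.95, 0.9] rows>= 1.5
[-0.0, -0.5, 0.0, 0.977, 0.003, -0.05, 1] rows>= 4.2
[0.0, -0.5, 0.0, 0.999, -0.002, 0.601, 1] rows>= 4.2
[0.0, 0.0, 0.0, 0.0, -0.0, 0.8, 1] rows>= 1.3
[0.0, 0.0, 0.0, 0.0, -0.0, 0.3, 1] rows>= 0.5
```

Request:
arm_command(series=[0,0,0,0,0,0,0.85,0,0,0,0,0,0,0.85,0,0,0,0,0,0,0.85,0,0,0,0,0,-0.5,0.9,0,0,0,0,0,-0.95,0.9,0,0,0,0,0,-0.95,0.9])

```text
t: 46.0
eef_pos: [0.4769, 0.0025, 0.0987]
ee_rot: [-3.133, -0.78, -1.65]
force: [1.4, -0.1, 0.2]
width: 0.0789
gripper_force: 0.0
```

Request:
arm_command(series=[0,-0.25,0,0.5,0,-0.04,1,0,-0.5,0,0.98,0,-0.05,1,0,-0.5,0,0.98,0,-0.05,1,0,-0.5,0,0.98,0,-0.05,1,0,-0.5,0,0.98,0,-0.05,1,0,-0.5,0,0.98,0,-0.05,1])

```text
t: 46.75
eef_pos: [0.4692, -0.068, 0.1697]
ee_rot: [-3.14, 0.001, -1.651]
force: [-0.1, -0.1, -0.0]
width: 0.0875
gripper_force: 0.0
```

Request:
arm_command(series=[0,-0.25,0,0.5,0,0,1,0,-0.5,0,1,0,0.3,1,0,-0.5,0,1,0,0.6,1,0,-0.5,0,1,0,0.6,1,0,-0.5,0,1,0,0.6,1,0,-0.5,0,1,0,0.6,1])

```text
t: 47.5
eef_pos: [0.4604, -0.1672, 0.1063]
ee_rot: [3.133, 0.789, -1.658]
force: [0.7, 0.7, 0.3]
width: 0.0874
gripper_force: 0.0
```

Request:
arm_command(series=[0,0,0,0,0,0.4,1,0,0,0,0,0,0.8,1,0,0,0,0,0,0.8,1,0,0,0,0,0,0.8,1])

```text
t: 48.0
eef_pos: [0.4667, -0.1091, 0.0539]
ee_rot: [-3.139, 0.784, -1.642]
force: [0.4, -0.7, 1.1]
width: 0.0876
gripper_force: 0.0
```

Request:
arm_command(series=[0,0,0,0,0,0.15,1,0,0,0,0,0,0.3,1,0,0,0,0,0,0.3,1,0,0,0,0,0,0.3,0,0,0,0,0,0,0.3,0,0,0,0,0,0,0.3,0,0,0,0,0,0,0.3,0,0,0,0,0,0,0.3,0])

```text
t: 49.0
eef_pos: [0.4686, -0.0886, 0.0324]
ee_rot: [-3.138, 0.787, -1.645]
force: [-0.4, -0.9, 2.1]
width: 0.056
gripper_force: 25.0
```

```bash
python3 - <<'E'
from plan import *
from station import arm
s=arm.get_state(); print(s['force'])
Y=-94.4; h=np.array([np.cos(np.radians(Y)),np.sin(np.radians(Y)),0])
G1=s['eef_pos']+.003*R.from_euler('xyz',s['ee_rot']).apply([0,0,1]); base=np.array([.47,-.06975,0])-.0298*h
b=(G1-base)@h; off=G1[2]-.028; print("b",b,"off",off)
P=np.array([.6043,.0095,0]); G=P-off*h
up=lambda z:g2t(G+[0,0,z],Y,45)
print("seat TCP z",up(.008+b))
go([((.48,-.07,.13),Y,-45,0),((.51,-.01,.16),Y,0,0),((.56,.03,.18),Y,45,0),(up(.11),Y,45,0),(up(.067),Y,45,0)],meas=True)
E
```

```text
[-0.39193222 -0.9206904   2.05622361]
b 0.04654521800840523 off 0.00228817359085089
seat TCP z [0.60463829 0.0138965  0.05666654]
off mm [0. 0. 0.]
ok margin 0.79 maxdq 0.17 ok margin 0.55 maxdq 1.06 ok margin 0.51 maxdq 0.67 ok margin 0.55 maxdq 0.12 ok margin 0.53 maxdq 0.07 [ 0.63  0.63 -0.49  0.64 -1.13 -1.19]
[-0.001, 0.001, 0.001, -0.828, -0.102, -0.552, 0] rows>= 1.6
[-0.0, 0.5, 0.0, -0.651, -0.254, 0.227, 0] rows>= 4.2
[-0.0, 0.5, 0.0, -0.437, -0.468, -0.2, 0] rows>= 4.2
[-0.0, -0.0, -0.0, -0.391, -0.457, 0.569, 0] rows>= 1.3
[-0.0, -0.0, -0.0, -0.304, 0.0, 0.304, 0] rows>= 0.7
```

Request:
arm_command(series=[0,0,0,-0.41,-0.05,-0.28,0,0,0,0,-0.83,-0.1,-0.55,0,0,0,0,-0.83,-0.1,-0.55,0])

```text
t: 49.38
eef_pos: [0.4816, -0.0698, 0.1334]
ee_rot: [-3.128, 0.784, -1.636]
force: [0.2, 0.2, -1.9]
width: 0.0559
gripper_force: 25.0
```

Request:
arm_command(series=[0,0.25,0,-0.33,-0.13,0.1,0,0,0.5,0,-0.65,-0.25,0.23,0,0,0.5,0,-0.65,-0.25,0.23,0,0,0.5,0,-0.65,-0.25,0.23,0,0,0.5,0,-0.65,-0.25,0.23,0,0,0.5,0,-0.65,-0.25,0.23,0])

```text
t: 50.12
eef_pos: [0.5083, -0.0084, 0.1586]
ee_rot: [3.142, 0.001, -1.644]
force: [0.2, 0.2, -1.6]
width: 0.0559
gripper_force: 25.0
```

Request:
arm_command(series=[0,0.25,0,-0.22,-0.23,-0.1,0,0,0.5,0,-0.44,-0.47,-0.2,0,0,0.5,0,-0.44,-0.47,-0.2,0,0,0.5,0,-0.44,-0.47,-0.2,0,0,0.5,0,-0.44,-0.47,-0.2,0,0,0.5,0,-0.44,-0.47,-0.2,0])

```text
t: 50.88
eef_pos: [0.5592, 0.0301, 0.1786]
ee_rot: [3.141, -0.783, -1.648]
force: [-0.1, -0.1, -2.3]
width: 0.0559
gripper_force: 25.0
```

Request:
arm_command(series=[0,0,0,-0.2,-0.23,0.28,0,0,0,0,-0.39,-0.46,0.57,0,0,0,0,-0.39,-0.46,0.57,0,0,0,0,-0.39,-0.46,0.57,0])

```text
t: 51.38
eef_pos: [0.6047, 0.0138, 0.1132]
ee_rot: [-3.137, -0.782, -1.653]
force: [-0.1, 0.6, -0.3]
width: 0.0559
gripper_force: 25.0
```

```bash
python3 - <<'E'
from plan import *
Y=-94.4; T=np.array([.6046,.0139,0])
go([(T+[0,0,.0675],Y,45,0),(T+[0,0,.0563],Y,45,0)],meas=True)
E
```

```text
off mm [0. 0. 0.]
ok margin 0.53 maxdq 0.07 ok margin 0.53 maxdq 0.02 [ 0.63  0.64 -0.49  0.65 -1.11 -1.2 ]
[-0.001, 0.002, -0.002, -0.323, 0.002, 0.323, 0] rows>= 0.7
[0.0, 0.0, -0.0, -0.079, 0.0, 0.079, 0] rows>= 0.2
```

Request:
arm_command(series=[0,0.002,-0.002,-0.16,0,0.16,0,0,0.002,-0.002,-0.323,0,0.323,0,0,0.002,-0.002,-0.323,0,0.323,0])

```text
t: 51.75
eef_pos: [0.6035, 0.0142, 0.0647]
ee_rot: [3.138, -0.789, -1.642]
force: [-0.5, -0.7, -0.9]
width: 0.0559
gripper_force: 25.0
```

Request:
arm_command(series=[0,0,0,-0.02,0,0.02,0,0,0,0,-0.04,0,0.04,0,0,0,0,-0.04,0,0.04,0])

```text
t: 52.12
eef_pos: [0.6048, 0.0149, 0.0609]
ee_rot: [-3.141, -0.787, -1.645]
force: [0.1, -0.2, -1.9]
width: 0.0561
gripper_force: 25.0
```

Request:
arm_command(series=[0,0,0,-0.015,0,0.015,0,0,0,0,-0.03,0,0.03,0,0,0,0,-0.03,0,0.03,0])

```text
t: 52.5
eef_pos: [0.6048, 0.0148, 0.057]
ee_rot: [-3.141, -0.788, -1.645]
force: [-0.7, 0.2, 2.8]
width: 0.0562
gripper_force: 25.0
```

Request:
arm_command(series=[0,0,0,-0.005,0,0.005,0,0,0,0,-0.01,0,0.01,0,0,0,0,-0.01,0,0.01,0])

```text
t: 52.88
eef_pos: [0.6048, 0.0147, 0.0569]
ee_rot: [-3.14, -0.789, -1.646]
force: [-3.2, 3.2, 11.0]
width: 0.056
gripper_force: 25.0
```

```bash
cat > pour.py <<'E'
from plan import *
def orr(yaw,phi,roll): return ori(yaw,phi)*R.from_euler('z',roll,degrees=True)
def follow(q,poses,n=6):
    """joint path through (pos,Rot) poses; returns ok, min margin, q"""
    p,r=fk(q,K); mg=9;wz=9
    for pos,rot in poses:
        rv=(r.inv()*rot).as_rotvec(); p0=p
        for i in range(1,n+1):
            pt=p0+(pos-p0)*i/n; rt=r*R.from_rotvec(rv*i/n)
            f=lambda x:np.r_[(fk(x,K)[0]-pt)*5,(rt.inv()*fk(x,K)[1]).as_rotvec()]
            z=least_squares(f,np.clip(q,LIM[:,0]+1e-3,LIM[:,1]-1e-3),bounds=(LIM[:,0],LIM[:,1]))
            if z.cost>1e-6: return False,0,z.x,wz
            q=z.x; mg=min(mg,(q-LIM[:,0]).min(),(LIM[:,1]-q).min())
            kk=K.copy();kk[7:]=0; wz=min(wz,fk(q,kk)[0][2])
        p,r=pos,rot
    return True,mg,q,wz
def pourpose(yaw,phi,r0,al,Lp,g=.048):
    """tool pose with the beaker rolled by al from upright, lowest lip point at Lp"""
    t=ori(yaw,phi).apply([0,0,1]); u=R.from_rotvec(np.radians(al)*t).apply([0,0,1])
    z=np.array([0,0,1.]); w=-(z-u[2]*u); w=w/np.linalg.norm(w) if np.linalg.norm(w)>.05 else np.zeros(3)
    G=Lp-(.085-g)*u-.029*w; rot=R.from_rotvec(np.radians(al)*t)*orr(yaw,phi,r0)
    return G-.003*t,rot,u
E
python3 - <<'E'
from h import *; from pour import *; from kin import ik
Bk=onz("top",[(480.75,290.75)],.15)[0]; Pn=onz("top",[(470.2,291.5)],.065)[0]; print("beaker",Bk,"pan",Pn)
B=np.array([Bk[0]-.001,Bk[1]+.001,.113]); J=np.array([.5893,-.188,.102])
for yaw in(-94,-120,-70,-40):
  for phi in(65,75):
    for r0 in(0,180):
      c,q=ik(g2t(B,yaw,phi),orr(yaw,phi,r0),K,seeds=12)
      if c>1e-6: print(yaw,phi,r0,"no pick");continue
      for sg in(1,-1):
        t=ori(yaw,phi).apply([0,0,1]); d=np.cross(t,[0,0,1])*-sg; d=-d
        u=pourpose(yaw,phi,r0,sg*110,J)[2]; dd=np.r_[u[:2],0]/np.linalg.norm(u[:2]); Lp=J-.01*dd
        ps=[(g2t(B+[0,0,.12],yaw,phi),orr(yaw,phi,r0)),(pourpose(yaw,phi,r0,sg*40,Lp+[0,0,.03])[0]*[1,1,0]+[0,0,.235],orr(yaw,phi,r0))]+[pourpose(yaw,phi,r0,sg*a,Lp)[:2] for a in(50,80,100,120,145)]
        ok,mg,q2,wz=follow(q,ps,4); print(yaw,phi,r0,sg,ok,"mg %.2f wz %.2f"%(mg,wz),np.round(q,2),np.round(q2,2),"dir",dd.round(2),flush=True)
E
```

```text
beaker [ 0.42689701 -0.3743077   0.15      ] pan [ 0.43616662 -0.37528997  0.065     ]
-94 65 0 no pick
-94 65 180 no pick
-94 75 0 no pick
-94 75 180 no pick
-120 65 0 1 False mg 0.00 wz 0.19 [ 0.03  0.61 -0.77  0.95 -1.24 -1.4 ] [ 0.26  0.79 -0.26  0.69 -1.53 -3.03] dir [-0.48  0.88  0.  ]
-120 65 0 -1 True mg 0.26 wz 0.21 [ 0.03  0.61 -0.77  0.95 -1.24 -1.4 ] [ 0.33  0.72 -0.36  0.64 -1.52  1.27] dir [1.   0.02 0.  ]
-120 65 180 1 True mg 0.26 wz 0.19 [ 0.03  0.61 -0.77  0.95 -1.24  1.74] [ 0.29  0.75 -0.29  0.68 -1.53 -0.61] dir [-0.48  0.88  0.  ]
-120 65 180 -1 False mg 0.00 wz 0.21 [ 0.03  0.61 -0.77  0.95 -1.24  1.74] [ 0.38  0.73 -0.45  0.62 -1.45  3.03] dir [1.   0.02 0.  ]
-120 75 0 1 False mg 0.00 wz 0.14 [ 0.06  0.71 -0.77  0.97 -1.36 -1.49] [ 0.28  0.87 -0.22  0.72 -1.66 -3.03] dir [-0.64  0.77  0.  ]
-120 75 0 -1 True mg 0.26 wz 0.16 [ 0.06  0.71 -0.77  0.97 -1.36 -1.49] [ 0.35  0.81 -0.32  0.67 -1.65  1.23] dir [ 0.99 -0.17  0.  ]
-120 75 180 1 True mg 0.26 wz 0.14 [ 0.06  0.71 -0.77  0.97 -1.36  1.65] [ 0.32  0.84 -0.27  0.7  -1.66 -0.66] dir [-0.64  0.77  0.  ]
-120 75 180 -1 False mg 0.00 wz 0.16 [ 0.06  0.71 -0.77  0.97 -1.36  1.65] [ 0.4   0.83 -0.4   0.63 -1.59  3.03] dir [ 0.99 -0.17  0.  ]
-70 65 0 no pick
-70 65 180 no pick
-70 75 0 no pick
-70 75 180 no pick
-40 65 0 1 False mg 0.00 wz 0.34 [-1.38  0.45 -0.99 -2.41 -1.03 -1.67] [-0.7   0.07 -0.98 -3.03 -0.61 -1.66] dir [-0.95 -0.32  0.  ]
-40 65 0 -1 False mg 0.00 wz 0.34 [-1.38  0.45 -0.99 -2.41 -1.03 -1.67] [-0.75  0.06 -0.99 -3.03 -0.62 -1.64] dir [0.15 0.99 0.  ]
-40 65 180 1 False mg 0.00 wz 0.34 [-1.38  0.45 -0.99 -2.41 -1.03  1.47] [-0.7   0.07 -0.98 -3.03 -0.61  1.48] dir [-0.95 -0.32  0.  ]
-40 65 180 -1 False mg 0.00 wz 0.34 [-1.38  0.45 -0.99 -2.41 -1.03  1.47] [-0.75  0.06 -0.99 -3.03 -0.62  1.5 ] dir [0.15 0.99 0.  ]
-40 75 0 no pick
-40 75 180 no pick
```

```bash
cat >> pour.py <<'E'
def tiltpose(yaw,phi0,phi,Lp,g=.048):
    """beaker upright at phi0, tilted about the closing axis by phi-phi0"""
    a=np.radians(phi-phi0); h=np.array([np.cos(np.radians(yaw)),np.sin(np.radians(yaw)),0]); z=np.array([0,0,1.])
    u=np.cos(a)*z-np.sin(a)*h; w=-np.sin(a)*z-np.cos(a)*h
    G=Lp-(.085-g)*u-.029*w
    return g2t(G,yaw,phi),ori(yaw,phi),G
E
python3 - <<'E'
from h import *; from pour import *; from kin import ik
print("oven",tri((556,241),(435,428)),onz("top",[(535,245),(536,350)],0).round(3).tolist())
B=np.array([.426,-.3735,.113]); J=np.array([.5893,-.188,.102])
for yaw in(-80,-94,-110,-130,-150):
  h=np.array([np.cos(np.radians(yaw)),np.sin(np.radians(yaw)),0])
  for p0,p1 in((-45,75),(-30,85),(-35,75),(-50,65)):
      c,q=ik(g2t(B,yaw,p0),ori(yaw,p0),K,seeds=12)
      if c>1e-6: print(yaw,p0,"no pick");continue
      Lp=J+.01*h
      ps=[(g2t(B+[0,0,.12],yaw,p0),ori(yaw,p0)),(g2t(Lp+.08*h+[0,0,.09],yaw,p0),ori(yaw,p0))]+[tiltpose(yaw,p0,p0+(p1-p0)*f,Lp+[0,0,max(0,.03-.06*f)])[:2] for f in(.4,.6,.8,1)]
      ok,mg,q2,wz=follow(q,ps,4); print(yaw,p0,p1,ok,"mg %.2f wz %.2f"%(mg,wz),np.round(q,2),np.round(q2,2),flush=True)
E
```

```text
oven (array([ 0.55159605, -0.56733164,  0.15404082]), np.float64(0.0018236705261023781)) [[0.576, -0.584, 0.0], [0.292, -0.565, 0.0]]
-80 -45 75 True mg 0.09 wz 0.23 [-0.7   0.7   0.23 -0.47 -1.73  0.96] [ 0.27  0.6  -0.93  1.47 -1.31 -1.53]
-80 -30 85 True mg 0.08 wz 0.19 [-0.62  0.56  0.05 -0.36 -1.46  0.91] [ 0.28  0.72 -0.93  1.47 -1.48 -1.65]
-80 -35 75 True mg 0.09 wz 0.23 [-0.65  0.61  0.11 -0.4  -1.55  0.93] [ 0.25  0.61 -0.93  1.49 -1.31 -1.54]
-80 -50 65 True mg 0.10 wz 0.27 [-0.73  0.75  0.28 -0.51 -1.82  0.96] [ 0.23  0.5  -0.92  1.45 -1.15 -1.41]
-94 -45 75 True mg 0.28 wz 0.21 [-0.78  0.66  0.17 -0.57 -1.65  0.83] [ 0.34  0.67 -0.74  1.12 -1.38 -1.42]
-94 -30 85 True mg 0.27 wz 0.17 [-0.67  0.53  0.02 -0.43 -1.4   0.75] [ 0.35  0.78 -0.74  1.15 -1.51 -1.52]
-94 -35 75 True mg 0.27 wz 0.21 [-0.71  0.57  0.07 -0.48 -1.48  0.78] [ 0.33  0.68 -0.74  1.14 -1.37 -1.43]
-94 -50 65 True mg 0.29 wz 0.25 [-0.8   0.7   0.22 -0.61 -1.73  0.84] [ 0.31  0.58 -0.73  1.09 -1.24 -1.32]
-110 -45 75 True mg 0.51 wz 0.19 [-0.85  0.59  0.08 -0.67 -1.52  0.7 ] [ 0.34  0.76 -0.49  0.84 -1.52 
[... 505 characters left out ...]
3  0.34] [ 0.27  0.95 -0.19  0.62 -1.84 -1.32]
-130 -35 75 True mg 0.66 wz 0.18 [-0.81  0.43 -0.11 -0.66 -1.2   0.41] [ 0.27  0.86 -0.2   0.59 -1.73 -1.29]
-130 -50 65 True mg 0.67 wz 0.24 [-0.97  0.54 -0.03 -0.85 -1.39  0.6 ] [ 0.26  0.78 -0.21  0.55 -1.63 -1.25]
-150 -45 75 True mg 0.63 wz 0.19 [-0.96  0.4  -0.21 -0.91 -1.1   0.4 ] [ 0.18  0.96  0.1   0.37 -1.98 -1.33]
-150 -30 85 True mg 0.65 wz 0.13 [-0.75  0.31 -0.26 -0.64 -0.94  0.07] [ 0.18  1.04  0.1   0.4  -2.08 -1.34]
-150 -35 75 True mg 0.64 wz 0.19 [-0.82  0.34 -0.24 -0.74 -0.99  0.19] [ 0.17  0.95  0.08  0.37 -1.96 -1.33]
-150 -50 65 True mg 0.63 wz 0.25 [-1.02  0.43 -0.19 -0.98 -1.17  0.49] [ 0.17  0.87  0.06  0.34 -1.86 -1.32]
```

```bash
python3 - <<'E'
from plan import *
from station import arm
s=arm.get_state(); Y=-94.4; Z=-130; B=(.426,-.3735,.113)
go([(s['eef_pos']-.095*R.from_euler('xyz',s['ee_rot']).apply([0,0,1]),Y,45,.85),((.58,.03,.2),Y,0,1),((.52,-.04,.26),Y,-15,1),((.46,-.12,.28),-105,-25,1),((.42,-.2,.28),-120,-35,1),((.4,-.28,.28),Z,-45,1),((.385,-.36,.26),Z,-45,1),(g2t(B,Z,-45,.12),Z,-45,1)],meas=True)
E
```

```text
off mm [0. 0. 0.]
ok margin 0.54 maxdq 0.18 ok margin 0.65 maxdq 0.67 ok margin 0.75 maxdq 0.37 ok margin 0.82 maxdq 0.31 ok margin 0.83 maxdq 0.34 ok margin 0.85 maxdq 0.29 ok margin 0.92 maxdq 0.12 ok margin 1.03 maxdq 0.16 [-1.04  0.46  0.09 -0.73 -1.53  0.5 ]
[-0.002, -0.002, 0.001, 0.0, -0.0, -0.95, 0.85] rows>= 1.5
[0.0, -0.5, -0.0, 0.921, 0.257, -0.156, 1] rows>= 4.2
[-0.0, -0.167, -0.0, 0.744, 0.544, -0.599, 1] rows>= 1.8
[0.04, -0.111, 0.111, 0.764, 0.536, -0.412, 1] rows>= 1.6
[0.084, -0.11, 0.144, 0.794, 0.179, -0.371, 1] rows>= 1.7
[0.071, -0.111, 0.085, 0.65, -0.227, -0.454, 1] rows>= 1.3
[0.0, -0.0, 0.0, 0.643, -0.399, -0.36, 1] rows>= 1.3
[0.0, -0.0, 0.0, 0.926, -0.4, -0.078, 1] rows>= 1.6
```

Request:
arm_command(series=[0,0,0,0,0,0,0.85,0,0,0,0,0,0,0.85,0,0,0,0,0,0,0.85,0,0,0,0,0,-0.5,0.85,0,0,0,0,0,-0.95,0.85,0,0,0,0,0,-0.95,0.85])

```text
t: 53.62
eef_pos: [0.6114, 0.085, 0.1241]
ee_rot: [-3.136, -0.784, -1.646]
force: [0.2, -0.7, -0.3]
width: 0.074
gripper_force: 0.0
```

Request:
arm_command(series=[0,-0.25,0,0.5,0.13,-0.1,1,0,-0.5,0,0.92,0.26,-0.16,1,0,-0.5,0,0.92,0.26,-0.16,1,0,-0.5,0,0.92,0.26,-0.16,1,0,-0.5,0,0.92,0.26,-0.16,1,0,-0.5,0,0.92,0.26,-0.16,1])

```text
t: 54.38
eef_pos: [0.5793, 0.0287, 0.1984]
ee_rot: [3.141, -0.002, -1.648]
force: [-0.9, 0.1, 0.1]
width: 0.088
gripper_force: 0.0
```

Request:
arm_command(series=[0,-0.167,0,0.74,0.54,-0.6,1,0,-0.167,0,0.74,0.54,-0.6,1,0,-0.167,0,0.74,0.54,-0.6,1,0,-0.167,0,0.74,0.54,-0.6,1])

```text
t: 54.88
eef_pos: [0.5199, -0.0395, 0.2578]
ee_rot: [3.14, 0.259, -1.646]
force: [-0.7, -0.3, 0.2]
width: 0.0875
gripper_force: 0.0
```

Request:
arm_command(series=[0.04,-0.11,0.11,0.76,0.54,-0.41,1,0.04,-0.11,0.11,0.76,0.54,-0.41,1,0.04,-0.11,0.11,0.76,0.54,-0.41,1])

```text
t: 55.25
eef_pos: [0.4593, -0.1203, 0.2778]
ee_rot: [3.139, 0.433, -1.832]
force: [0.0, 0.3, -0.2]
width: 0.0875
gripper_force: 0.0
```

Request:
arm_command(series=[0.084,-0.11,0.144,0.79,0.18,-0.37,1,0.084,-0.11,0.144,0.79,0.18,-0.37,1,0.084,-0.11,0.144,0.79,0.18,-0.37,1])

```text
t: 55.62
eef_pos: [0.4197, -0.1999, 0.2771]
ee_rot: [3.139, 0.608, -2.096]
force: [-0.6, 1.1, -0.7]
width: 0.0876
gripper_force: 0.0
```

Request:
arm_command(series=[0.071,-0.11,0.085,0.65,-0.23,-0.45,1,0.071,-0.11,0.085,0.65,-0.23,-0.45,1,0.071,-0.11,0.085,0.65,-0.23,-0.45,1])

```text
t: 56.0
eef_pos: [0.4015, -0.2793, 0.2767]
ee_rot: [3.138, 0.781, -2.267]
force: [0.4, 0.6, -0.5]
width: 0.0874
gripper_force: 0.0
```

```bash
python3 - <<'E'
from h import *
from plan import *
s=arm.get_state(); print(s['eef_pos'],s['ee_rot'])
T,S=arm.grab_frame("top"),arm.grab_frame("side"); cv2.imwrite("pics/top12.png",T); cv2.imwrite("pics/side12.png",S)
c=np.hstack([cv2.resize(S[200:345,290:420],None,fx=3,fy=3,interpolation=2),cv2.resize(T[190:335,290:420],None,fx=3,fy=3,interpolation=2)])
cv2.imwrite("pics/c12.png",c)
Z=-130; B=(.426,-.3735,.113)
go([((.385,-.36,.26),Z,-45,1),(g2t(B,Z,-45,.12),Z,-45,1),(g2t(B,Z,-45,.05),Z,-45,1),(g2t(B,Z,-45),Z,-45,1)],meas=True)
E
```

```text
[ 0.40146929 -0.27928565  0.27670175] [ 3.13811865  0.7812748  -2.26694594]
off mm [0. 0. 0.]
ok margin 0.92 maxdq 0.12 ok margin 1.03 maxdq 0.16 ok margin 1.02 maxdq 0.12 ok margin 0.97 maxdq 0.08 [-0.92  0.5  -0.05 -0.79 -1.33  0.55]
[0.003, -0.003, 0.003, 0.653, -0.391, -0.394, 1] rows>= 1.4
[0.0, 0.0, 0.0, 0.926, -0.401, -0.078, 1] rows>= 1.6
[0.0, 0.0, 0.0, 0.001, -0.0, 0.7, 1] rows>= 1.1
[0.0, 0.0, 0.0, -0.0, -0.0, 0.5, 1] rows>= 0.8
```

View pics/c12.png

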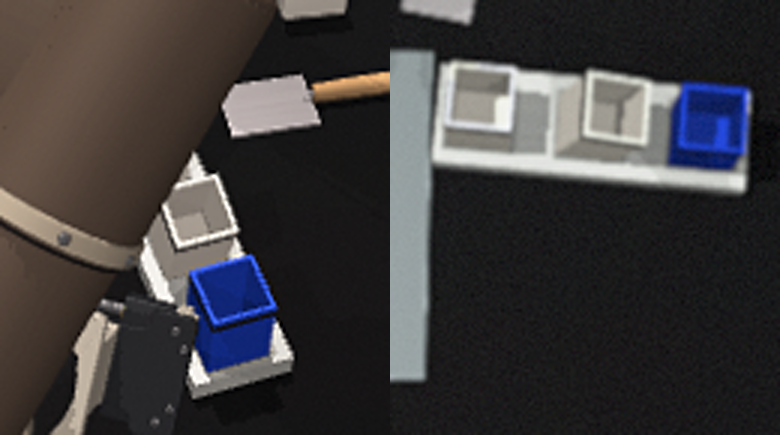

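Request:
arm_command(series=[0,0,0,0.65,-0.39,-0.39,1,0,0,0,0.65,-0.39,-0.39,1,0,0,0,0.65,-0.39,-0.39,1], force=35)

```text
t: 56.48
eef_pos: [0.3851, -0.3602, 0.2599]
ee_rot: [-3.141, 0.781, -2.262]
force: [-0.0, 0.6, -0.3]
width: 0.0876
gripper_force: 0.0
```

Request:
arm_command(series=[0,0,0,0.93,-0.4,-0.08,1,0,0,0,0.93,-0.4,-0.08,1,0,0,0,0.93,-0.4,-0.08,1])

```text
t: 56.85
eef_pos: [0.3698, -0.4406, 0.1989]
ee_rot: [3.139, 0.783, -2.265]
force: [-0.2, 0.9, 0.3]
width: 0.0874
gripper_force: 0.0
```

```bash
python3 - <<'E'
from h import *
from plan import *
s=arm.get_state(); print(s['eef_pos'],s['ee_rot'])
print(onz("top",[(397.7,228.7),(320,222),(365.3,225.3)],.088).round(4).tolist())
T=arm.grab_frame("top"); cv2.imwrite("pics/top13.png",T)
# fingertip prediction vs bright finger pixels near the beaker, and the rim circle
Rt=R.from_euler('xyz',s['ee_rot']); print(proj("top",[s['eef_pos']+Rt.apply(o) for o in((0,.044,.022),(0,-.044,.022))]).round(1).tolist())
cv2.imwrite("pics/c13.png",cv2.resize(T[240:350,420:540],None,fx=5,fy=5,interpolation=2))
Z=-130; B=(.426,-.3735,.113)
go([(g2t(B,Z,-45,.05),Z,-45,1),(g2t(B,Z,-45),Z,-45,1)],meas=True)
E
```

```text
[ 0.36984289 -0.44056952  0.19894058] [ 3.13916016  0.78275145 -2.2652296 ]
[[0.5917, -0.1891, 0.088], [0.6059, 0.0099, 0.088], [0.5992, -0.1061, 0.088]]
[[498.6, 324.4], [520.7, 295.0]]
off mm [0. 0. 0.]
ok margin 1.02 maxdq 0.12 ok margin 0.97 maxdq 0.08 [-0.92  0.5  -0.05 -0.79 -1.33  0.55]
[0.003, -0.002, 0.003, 0.002, -0.002, 0.703, 1] rows>= 1.1
[-0.0, 0.0, -0.0, 0.0, 0.001, 0.5, 1] rows>= 0.8
```

Request:
arm_command(series=[0.003,0,0.003,0,0,0.35,1,0.003,0,0.003,0,0,0.7,1,0.003,0,0.003,0,0,0.7,1])

```text
t: 57.28
eef_pos: [0.4024, -0.4, 0.1519]
ee_rot: [-3.14, 0.783, -2.266]
force: [-0.7, 0.3, 1.1]
width: 0.0878
gripper_force: 0.0
```

Request:
arm_command(series=[0,0,0,0,0,0.25,1,0,0,0,0,0,0.5,1,0,0,0,0,0,0.5,1,0,0,0,0,0,0.5,0,0,0,0,0,0,0.5,0,0,0,0,0,0,0.5,0,0,0,0,0,0,0.5,0,0,0,0,0,0,0.5,0])

```text
t: 58.28
eef_pos: [0.424, -0.3771, 0.1166]
ee_rot: [-3.136, 0.781, -2.267]
force: [-0.6, -2.5, 4.9]
width: 0.0575
gripper_force: 35.0
```

```bash
python3 - <<'E'
from pour import *
from station import arm
s=arm.get_state(); print(s['eef_pos'],s['ee_rot'],s['width'],s['gripper_force'])
Z=-130; h=np.array([np.cos(np.radians(Z)),np.sin(np.radians(Z)),0])
g=s['eef_pos'][2]+.003*-.707-.065; print("g",g)
Lp=np.array([.5898,-.188,.104])+.010*h
t=lambda tilt,dz:(tiltpose(Z,-45,-45+tilt,Lp+[0,0,dz],g)[0],Z,-45+tilt,0)
p=s['eef_pos']
print(t(0,.05)[0],t(40,.03)[0])
a=p+[.0,.0,.09]; b=t(30,.06)
mid=lambda f:(a+(b[0]-a)*f)
go([(a,Z,-45,0),(mid(.33),Z,-45,0),(mid(.67),Z,-45,0),b,t(60,.02),t(80,.005),t(92,0),t(104,0),t(118,0),t(128,0)],meas=True)
E
```

```text
[ 0.4239716  -0.37707865  0.11661754] [-3.13649769  0.78135907 -2.26722018] 0.05749552027656555 35.00027689151466
g 0.04949654366629677
[ 0.56336772 -0.21950076  0.12061786] [ 0.55425517 -0.23036068  0.1284322 ]
off mm [0. 0. 0.]
ok margin 0.97 maxdq 0.12 ok margin 0.98 maxdq 0.10 ok margin 0.93 maxdq 0.11 ok margin 0.79 maxdq 0.67 ok margin 0.69 maxdq 0.56 ok margin 0.69 maxdq 0.21 ok margin 0.72 maxdq 0.15 ok margin 0.75 maxdq 0.15 ok margin 0.80 maxdq 0.17 ok margin 0.84 maxdq 0.12 [ 0.28  0.94 -0.16  0.61 -1.84 -1.3 ]
[-0.002, -0.003, 0.001, -0.634, -0.003, -0.639, 0] rows>= 1.4
[-0.0, 0.0, -0.0, -0.33, -0.018, 0.592, 0] rows>= 1.1
[-0.0, 0.0, -0.0, -0.341, -0.018, 0.611, 0] rows>= 1.1
[-0.0, 0.334, -0.0, -0.33, -0.018, 0.592, 0] rows>= 2.8
[-0.0, 0.333, -0.0, 0.05, 0.001, 0.156, 0] rows>= 2.8
[0.0, 0.222, -0.001, -0.061, -0.0, -0.012, 0] rows>= 1.9
[-0.0, 0.134, 0.0, -0.035, -0.0, -0.054, 0] rows>= 1.1
[-0.0, 0.133, 0.0, -0.007, -0.0, -0.096, 0] rows>= 1.1
[-0.0, 0.156, 0.0, -0.01, -0.001, -0.11, 0] rows>= 1.3
[-0.0, 0.111, 0.0, -0.004, 0.0, -0.08, 0] rows>= 0.9
```

Request:
arm_command(series=[0,0,0,-0.32,0,-0.32,0,0,0,0,-0.634,0,-0.639,0,0,0,0,-0.634,0,-0.639,0])

```text
t: 58.65
eef_pos: [0.4243, -0.3776, 0.2094]
ee_rot: [-3.13, 0.779, -2.262]
force: [0.2, 0.9, -2.0]
width: 0.0581
gripper_force: 35.0
```

Request:
arm_command(series=[0,0,0,-0.16,-0.01,0.3,0,0,0,0,-0.33,-0.02,0.59,0,0,0,0,-0.33,-0.02,0.59,0])

```text
t: 59.02
eef_pos: [0.4673, -0.3255, 0.1856]
ee_rot: [3.14, 0.783, -2.27]
force: [0.2, 0.3, -2.0]
width: 0.0577
gripper_force: 35.0
```

Request:
arm_command(series=[0,0,0,-0.17,-0.01,0.3,0,0,0,0,-0.34,-0.02,0.61,0,0,0,0,-0.34,-0.02,0.61,0])

```text
t: 59.4
eef_pos: [0.5119, -0.276, 0.1666]
ee_rot: [3.141, 0.782, -2.269]
force: [-0.7, -0.1, -2.6]
width: 0.0578
gripper_force: 35.0
```

Request:
arm_command(series=[0,0.08,0,-0.08,0,0.15,0,0,0.16,0,-0.16,-0.01,0.3,0,0,0.25,0,-0.25,-0.01,0.45,0,0,0.334,0,-0.33,-0.02,0.59,0,0,0.334,0,-0.33,-0.02,0.59,0])

```text
t: 60.02
eef_pos: [0.5561, -0.2272, 0.149]
ee_rot: [-3.14, 0.254, -2.265]
force: [-0.4, 0.0, -3.9]
width: 0.058
gripper_force: 35.0
```

```bash
python3 - <<'E'
from pour import *
from station import arm
s=arm.get_state(); print(s['eef_pos'],s['ee_rot'],s['width'])
Z=-130; h=np.array([np.cos(np.radians(Z)),np.sin(np.radians(Z)),0]); g=.0495
Lp=np.array([.5898,-.188,.104])+.010*h
t=lambda tilt,dz:(tiltpose(Z,-45,-45+tilt,Lp+[0,0,dz],g)[0],Z,-45+tilt,0)
go([t(30,.06),t(60,.02),t(80,.003),t(92,0),t(104,0),t(118,0),t(128,0)],meas=True)
E
```

```text
[ 0.55605802 -0.22717619  0.14904348] [-3.13975166  0.25448794 -2.26472637] 0.05799882582004546
off mm [0. 0. 0.]
ok margin 0.79 maxdq 0.01 ok margin 0.69 maxdq 0.56 ok margin 0.69 maxdq 0.21 ok margin 0.72 maxdq 0.15 ok margin 0.75 maxdq 0.15 ok margin 0.80 maxdq 0.17 ok margin 0.84 maxdq 0.12 [ 0.28  0.94 -0.16  0.61 -1.84 -1.3 ]
[-0.0, -0.005, 0.003, 0.015, -0.007, -0.02, 0] rows>= 0.0
[-0.0, 0.334, -0.001, 0.05, 0.0, 0.156, 0] rows>= 2.8
[-0.001, 0.222, 0.0, -0.066, 0.0, 0.007, 0] rows>= 1.9
[0.0, 0.133, 0.0, -0.024, 0.0, -0.07, 0] rows>= 1.1
[0.0, 0.134, 0.0, -0.006, 0.001, -0.095, 0] rows>= 1.1
[0.0, 0.155, 0.001, -0.01, -0.0, -0.111, 0] rows>= 1.3
[0.0, 0.111, -0.0, -0.004, -0.0, -0.08, 0] rows>= 0.9
```

Request:
arm_command(series=[0,0.08,0,0.02,-0.005,0.02,0,0,0.16,0,0.03,-0.007,0.06,0,0,0.24,0,0.05,-0.007,0.1,0,0,0.329,0.002,0.065,-0.007,0.136,0,0,0.329,0.002,0.065,-0.007,0.136,0])

```text
t: 60.65
eef_pos: [0.5532, -0.2322, 0.1327]
ee_rot: [3.14, -0.263, -2.272]
force: [-0.5, 0.1, -3.1]
width: 0.0579
gripper_force: 35.0
```

Request:
arm_command(series=[0,0.05,0,-0.015,0,0,0,0,0.1,0,-0.03,0,0,0,0,0.15,0,-0.045,0,0,0,0,0.19,0,-0.055,0,0,0,0,0.222,0,-0.066,0,0.007,0,0,0.222,0,-0.066,0,0.007,0])

```text
t: 61.4
eef_pos: [0.5576, -0.2279, 0.1314]
ee_rot: [-3.141, -0.609, -2.275]
force: [1.4, -0.1, -1.3]
width: 0.0573
gripper_force: 35.0
```

Request:
arm_command(series=[0,0.02,0,-0.004,0,-0.01,0,0,0.04,0,-0.008,0,-0.02,0,0,0.06,0,-0.012,0,-0.03,0,0,0.08,0,-0.015,0,-0.04,0,0,0.1,0,-0.02,0,-0.05,0,0,0.12,0,-0.022,0,-0.06,0,0,0.133,0,-0.024,0,-0.07,0,0,0.133,0,-0.024,0,-0.07,0])

```text
t: 62.4
eef_pos: [0.562, -0.2227, 0.1363]
ee_rot: [-3.139, -0.818, -2.276]
force: [0.6, -0.4, -2.2]
width: 0.0576
gripper_force: 35.0
```

Request:
arm_command(series=[0,0.02,0,0,0,-0.014,0,0,0.04,0,0,0,-0.028,0,0,0.06,0,-0.002,0,-0.042,0,0,0.08,0,-0.003,0,-0.056,0,0,0.1,0,-0.004,0,-0.07,0,0,0.12,0,-0.005,0,-0.085,0,0,0.134,0,-0.006,0,-0.095,0,0,0.134,0,-0.006,0,-0.095,0])

```text
t: 63.4
eef_pos: [0.5667, -0.2172, 0.1425]
ee_rot: [-3.138, -1.029, -2.277]
force: [-0.4, -0.3, -1.3]
width: 0.0574
gripper_force: 35.0
```

Request:
arm_command(series=[0,0.03,0,0,0,-0.02,0,0,0.06,0,0,0,-0.04,0,0,0.09,0,-0.005,0,-0.065,0,0,0.12,0,-0.008,0,-0.09,0,0,0.155,0,-0.01,0,-0.11,0,0,0.155,0,-0.01,0,-0.11,0,0,0.155,0,-0.01,0,-0.11,0,0,0.155,0,-0.01,0,-0.11,0])

```text
t: 64.4
eef_pos: [0.5731, -0.2098, 0.148]
ee_rot: [-3.131, -1.27, -2.284]
force: [-0.2, 0.3, -1.4]
width: 0.0575
gripper_force: 35.0
```

Request:
arm_command(series=[0,0.05,0,0,0,-0.04,0,0,0.111,0,-0.004,0,-0.08,0,0,0.111,0,-0.004,0,-0.08,0,0,0.111,0,-0.004,0,-0.08,0])

```text
t: 64.9
eef_pos: [0.5782, -0.2039, 0.1498]
ee_rot: [-3.118, -1.443, -2.297]
force: [0.9, -0.6, -1.9]
width: 0.0578
gripper_force: 35.0
```

```bash
python3 - <<'E'
from pour import *
from station import arm
import cv2
s=arm.get_state(); print(s['eef_pos'],s['ee_rot'],s['width'],s['force'])
for n in("top","side"): cv2.imwrite(f"pics/{n}14.png",arm.grab_frame(n))
Z=-130; h=np.array([np.cos(np.radians(Z)),np.sin(np.radians(Z)),0]); g=.0495
Lp=np.array([.5898,-.188,.104])+.010*h
t=lambda tilt,dz,back=0:(tiltpose(Z,-45,-45+tilt,Lp+h*back+[0,0,dz],g)[0],Z,-45+tilt,0)
a=np.array([.424,-.377,.1166+.08]); b=t(20,.07,.05); mid=lambda f:(b[0]+(a-b[0])*f,Z,-25-20*f,0)
go([t(100,.03,.0),t(50,.06,.02),b,mid(.33),mid(.67),mid(1)],meas=True)
E
```

```text
[ 0.57819708 -0.20389782  0.1498255 ] [-3.11811346 -1.44299226 -2.29704326] 0.05776315119523162 [ 0.86031167 -0.57771483 -1.94176012]
off mm [0. 0. 0.]
ok margin 0.79 maxdq 0.30 ok margin 0.71 maxdq 0.52 ok margin 0.73 maxdq 0.67 ok margin 0.84 maxdq 0.19 ok margin 0.90 maxdq 0.17 ok margin 0.96 maxdq 0.15 [-0.92  0.4   0.   -0.77 -1.44  0.43]
[0.002, -0.307, -0.003, 0.221, 0.012, 0.152, 0] rows>= 2.6
[-0.0, -0.556, -0.0, 0.185, 0.0, 0.335, 0] rows>= 4.7
[-0.0, -0.333, -0.0, 0.239, 0.0, 0.152, 0] rows>= 2.8
[-0.0, -0.074, -0.0, 0.39, 0.018, -0.339, 0] rows>= 0.8
[-0.0, -0.075, -0.0, 0.359, 0.019, -0.394, 0] rows>= 0.9
[-0.0, -0.073, 0.0, 0.301, 0.018, -0.421, 0] rows>= 0.8
```

Request:
arm_command(series=[0,-0.15,0,0.11,0,0.08,0,0,-0.307,0,0.22,0.01,0.15,0,0,-0.307,0,0.22,0.01,0.15,0,0,-0.307,0,0.22,0.01,0.15,0])

```text
t: 65.5
eef_pos: [0.5661, -0.2171, 0.173]
ee_rot: [-3.13, -0.957, -2.285]
force: [-0.9, -0.4, -1.2]
width: 0.0575
gripper_force: 35.0
```

Request:
arm_command(series=[0,-0.14,0,0.05,0,0.08,0,0,-0.28,0,0.09,0,0.17,0,0,-0.42,0,0.14,0,0.25,0,0,-0.556,0,0.185,0,0.335,0,0,-0.556,0,0.185,0,0.335,0,0,-0.556,0,0.185,0,0.335,0])

```text
t: 66.25
eef_pos: [0.5399, -0.2468, 0.1659]
ee_rot: [-3.14, -0.09, -2.277]
force: [0.6, -0.1, -0.4]
width: 0.0576
gripper_force: 35.0
```

Request:
arm_command(series=[0,-0.333,0,0.24,0,0.15,0,0,-0.333,0,0.24,0,0.15,0,0,-0.333,0,0.24,0,0.15,0,0,-0.333,0,0.24,0,0.15,0])

```text
t: 66.75
eef_pos: [0.5232, -0.2664, 0.1506]
ee_rot: [3.138, 0.432, -2.279]
force: [0.2, -0.8, -1.9]
width: 0.0577
gripper_force: 35.0
```

Request:
arm_command(series=[0,-0.074,0,0.39,0.018,-0.34,0,0,-0.074,0,0.39,0.018,-0.34,0,0,-0.074,0,0.39,0.018,-0.34,0])

```text
t: 67.12
eef_pos: [0.4907, -0.3015, 0.166]
ee_rot: [3.14, 0.546, -2.275]
force: [-0.1, 0.7, -1.5]
width: 0.0574
gripper_force: 35.0
```

Request:
arm_command(series=[0,-0.075,0,0.36,0.019,-0.39,0,0,-0.075,0,0.36,0.019,-0.39,0,0,-0.075,0,0.36,0.019,-0.39,0])

```text
t: 67.5
eef_pos: [0.4571, -0.3385, 0.1809]
ee_rot: [3.141, 0.665, -2.273]
force: [-0.6, 0.5, -1.8]
width: 0.057
gripper_force: 35.0
```

Request:
arm_command(series=[0,-0.073,0,0.3,0.018,-0.42,0,0,-0.073,0,0.3,0.018,-0.42,0,0,-0.073,0,0.3,0.018,-0.42,0])

```text
t: 67.88
eef_pos: [0.4243, -0.3747, 0.1957]
ee_rot: [-3.14, 0.781, -2.271]
force: [-0.2, -0.2, -1.4]
width: 0.0575
gripper_force: 35.0
```

```bash
python3 - <<'E'
from look import *
from plan import *
s=arm.get_state(); print(s['eef_pos'],s['ee_rot'],s['width'])
T,S=arm.grab_frame("top"),arm.grab_frame("side"); cv2.imwrite("pics/top15.png",T); cv2.imwrite("pics/side15.png",S)
go([((.428,-.377,.13),-130,-45,0),((.428,-.377,.1175),-130,-45,0)],meas=True)
c=np.hstack([cv2.resize(S[200:345,290:420],None,fx=3,fy=3,interpolation=2),cv2.resize(T[190:335,290:420],None,fx=3,fy=3,interpolation=2)])
cv2.imwrite("pics/c15.png",c)
for n,I,(x,y) in(("top",T,(398,229)),("side",S,(367,300))):
    w=I[y-12:y+13,x-14:x+15]; m=(w[...,2]>90)&(w[...,1]>90); print(n,m.sum(),cv2.connectedComponentsWithStats(m.astype(np.uint8))[2][1:].tolist())
E
```

```text
[ 0.42432718 -0.37472159  0.19570137] [-3.14033717  0.78062759 -2.27131135] 0.057451277583698904
off mm [0. 0. 0.]
ok margin 0.98 maxdq 0.09 ok margin 0.97 maxdq 0.02 [-0.92  0.5  -0.05 -0.79 -1.33  0.54]
[-0.002, -0.003, 0.0, 0.467, -0.042, 0.469, 0] rows>= 1.1
[0.0, 0.0, 0.0, 0.088, -0.0, 0.089, 0] rows>= 0.2
top 131 [[0, 1, 3, 7, 16], [25, 4, 2, 8, 11], [4, 7, 5, 14, 57], [12, 11, 8, 7, 42], [24, 20, 1, 5, 5]]
side 0 []
```

Request:
arm_command(series=[0,-0.003,0,0.23,-0.02,0.23,0,0,-0.003,0,0.467,-0.04,0.469,0,0,-0.003,0,0.467,-0.04,0.469,0])

```text
t: 68.35
eef_pos: [0.427, -0.3761, 0.128]
ee_rot: [3.138, 0.787, -2.274]
force: [-0.9, -0.6, -0.6]
width: 0.0576
gripper_force: 35.0
```

Request:
arm_command(series=[0,0,0,0.04,0,0.04,0,0,0,0,0.085,0,0.085,0,0,0,0,0.085,0,0.085,0])

```text
t: 68.72
eef_pos: [0.4268, -0.3787, 0.1184]
ee_rot: [-3.137, 0.786, -2.271]
force: [-0.3, -0.4, -1.5]
width: 0.0577
gripper_force: 35.0
```

Request:
arm_command(series=[0,0,0,0.01,0,0.01,0,0,0,0,0.018,0,0.018,0,0,0,0,0.018,0,0.018,0])

```text
t: 69.1
eef_pos: [0.4269, -0.3788, 0.1166]
ee_rot: [-3.136, 0.787, -2.27]
force: [-1.6, 0.8, 4.1]
width: 0.0575
gripper_force: 35.0
```

```bash
python3 - <<'E'
from plan import *
from station import arm
s=arm.get_state(); p=s['eef_pos']; tz=R.from_euler('xyz',s['ee_rot']).apply([0,0,1])
go([(p-.1*tz,-130,-45,1),((.37,-.42,.26),-130,-30,1),((.4,-.33,.28),-125,-20,1),((.45,-.25,.27),-110,-15,1),((.51,-.18,.25),-100,-11,1),((.57,-.12,.2),-94.4,-11,1)],meas=True)
E
```

```text
off mm [0. 0. 0.]
ok margin 0.99 maxdq 0.17 ok margin 1.04 maxdq 0.23 ok margin 0.90 maxdq 0.29 ok margin 0.86 maxdq 0.25 ok margin 0.84 maxdq 0.21 ok margin 0.84 maxdq 0.12 [-0.    0.27 -0.16 -0.21 -1.14  0.01]
[-0.004, 0.001, -0.0, -0.0, 0.0, -1.0, 1] rows>= 1.6
[0.0, 0.167, -0.0, -0.534, 0.166, -0.496, 1] rows>= 1.4
[-0.023, 0.111, -0.051, -0.864, 0.349, 0.268, 1] rows>= 1.6
[-0.05, 0.055, -0.159, -0.851, 0.049, 0.416, 1] rows>= 1.5
[-0.025, 0.044, -0.108, -0.782, -0.325, 0.416, 1] rows>= 1.5
[-0.012, 0.0, -0.061, -0.587, -0.486, 0.624, 1] rows>= 1.6
```

Request:
arm_command(series=[0,0,0,0,0,0,1,0,0,0,0,0,0,1,0,0,0,0,0,0,1,0,0,0,0,0,-0.4,1,0,0,0,0,0,-1,1,0,0,0,0,0,-1,1,0,0,0,0,0,-1,1], force=25)

```text
t: 69.97
eef_pos: [0.3808, -0.4324, 0.1859]
ee_rot: [-3.138, 0.787, -2.272]
force: [1.3, 0.8, -0.3]
width: 0.0876
gripper_force: 0.0
```

Request:
arm_command(series=[0,0.167,0,-0.53,0.17,-0.5,1,0,0.167,0,-0.53,0.17,-0.5,1,0,0.167,0,-0.53,0.17,-0.5,1])

```text
t: 70.35
eef_pos: [0.3705, -0.4184, 0.2601]
ee_rot: [-3.136, 0.523, -2.267]
force: [-0.1, 0.1, -0.1]
width: 0.0875
gripper_force: 0.0
```

Request:
arm_command(series=[-0.023,0.11,-0.05,-0.86,0.35,0.27,1,-0.023,0.11,-0.05,-0.86,0.35,0.27,1,-0.023,0.11,-0.05,-0.86,0.35,0.27,1])

```text
t: 70.72
eef_pos: [0.3997, -0.327, 0.278]
ee_rot: [-3.139, 0.352, -2.183]
force: [-1.9, -0.1, 0.0]
width: 0.0874
gripper_force: 0.0
```

Request:
arm_command(series=[-0.05,0.055,-0.16,-0.85,0.05,0.42,1,-0.05,0.055,-0.16,-0.85,0.05,0.42,1,-0.05,0.055,-0.16,-0.85,0.05,0.42,1])

```text
t: 71.1
eef_pos: [0.45, -0.2483, 0.266]
ee_rot: [-3.141, 0.264, -1.92]
force: [0.2, 0.5, 0.6]
width: 0.0874
gripper_force: 0.0
```

```bash
python3 - <<'E'
from look import *
from plan import *
s=arm.get_state(); print(s['eef_pos'],s['ee_rot'],s['width'])
T,S=arm.grab_frame("top"),arm.grab_frame("side"); cv2.imwrite("pics/top16.png",T); cv2.imwrite("pics/side16.png",S)
c=np.hstack([cv2.resize(S[200:430,290:420],None,fx=2.3,fy=2.3,interpolation=2),cv2.resize(T[190:330,290:510],None,fx=2.2,fy=2.2,interpolation=2)[:308].repeat(1,0) if 0 else cv2.copyMakeBorder(cv2.resize(T[190:330,290:510],None,fx=2.2,fy=2.2,interpolation=2),0,529-308,0,0,0)])
print(c.shape); cv2.imwrite("pics/c16.png",c)
Y=-94.4; G=(.598,-.0994,.0656)
go([((.51,-.18,.25),-100,-12,1),((.57,-.125,.18),Y,-12,1),(g2t(G,Y,-12,.05),Y,-12,1),(g2t(G,Y,-12),Y,-12,1)],meas=True)
E
```

```text
[ 0.44997631 -0.24829673  0.26604751] [-3.14139278  0.26406878 -1.92011725] 0.08738552106987015
(529, 783, 3)
off mm [0. 0. 0.]
ok margin 0.85 maxdq 0.20 ok margin 0.85 maxdq 0.12 ok margin 0.83 maxdq 0.11 ok margin 0.79 maxdq 0.10 [ 0.02  0.44 -0.23 -0.27 -0.9   0.07]
[-0.027, 0.034, -0.11, -0.793, -0.328, 0.388, 1] rows>= 1.5
[-0.013, 0.0, -0.061, -0.486, -0.494, 0.82, 1] rows>= 1.7
[-0.0, 0.0, -0.0, -0.033, -0.259, 0.646, 1] rows>= 1.1
[-0.0, 0.0, -0.0, 0.0, -0.0, 0.5, 1] rows>= 0.8
```

View pics/c16.png

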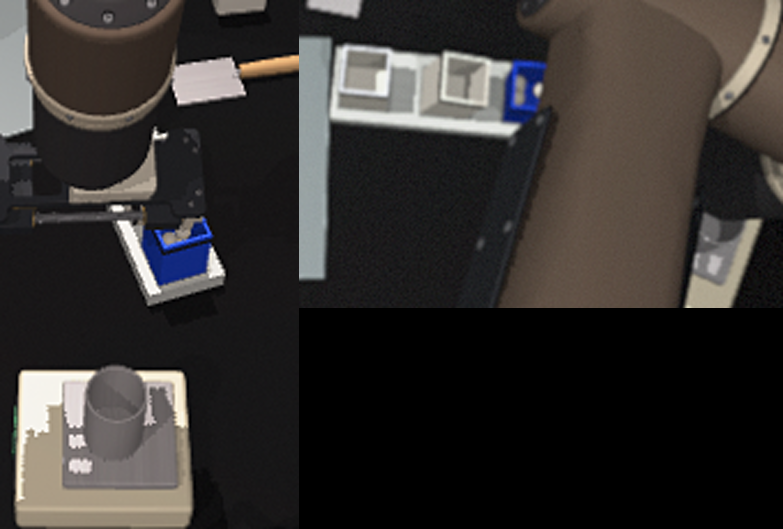

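Request:
arm_command(series=[-0.027,0.034,-0.11,-0.79,-0.33,0.39,1,-0.027,0.034,-0.11,-0.79,-0.33,0.39,1,-0.027,0.034,-0.11,-0.79,-0.33,0.39,1])

```text
t: 71.58
eef_pos: [0.5107, -0.1802, 0.2497]
ee_rot: [-3.141, 0.21, -1.746]
force: [-0.3, -0.5, 0.7]
width: 0.0875
gripper_force: 0.0
```

Request:
arm_command(series=[-0.013,0,-0.061,-0.486,-0.494,0.6,1,-0.013,0,-0.061,-0.486,-0.494,0.82,1,-0.013,0,-0.061,-0.486,-0.494,0.82,1])

```text
t: 71.95
eef_pos: [0.5692, -0.1259, 0.1775]
ee_rot: [3.138, 0.209, -1.65]
force: [-0.3, 0.6, 0.5]
width: 0.0877
gripper_force: 0.0
```

Request:
arm_command(series=[0,0,0,-0.033,-0.259,0.3,1,0,0,0,-0.033,-0.259,0.646,1,0,0,0,-0.033,-0.259,0.646,1,0,0,0,-0.033,-0.259,0.646,1])

```text
t: 72.45
eef_pos: [0.5983, -0.1128, 0.1207]
ee_rot: [-3.137, 0.208, -1.648]
force: [0.5, -0.1, -0.9]
width: 0.0876
gripper_force: 0.0
```

```bash
python3 - <<'E'
from plan import *
from station import arm
Y=-94.4; G=(.598,-.0994,.0656)
go([(g2t(G,Y,-12),Y,-12,1)],meas=True)
E
```

```text
off mm [0. 0. 0.]
ok margin 0.79 maxdq 0.10 [ 0.02  0.44 -0.23 -0.27 -0.9   0.07]
[-0.003, -0.001, -0.0, -0.017, 0.016, 0.536, 1] rows>= 0.9
```

Request:
arm_command(series=[0,0,0,-0.01,0.01,0.27,1,0,0,0,-0.017,0.016,0.536,1,0,0,0,-0.017,0.016,0.536,1,0,0,0,-0.017,0.016,0.536,0,0,0,0,-0.017,0.016,0.536,0,0,0,0,-0.017,0.016,0.536,0,0,0,0,-0.017,0.016,0.536,0,0,0,0,-0.017,0.016,0.536,0])

```text
t: 73.45
eef_pos: [0.5976, -0.0986, 0.0673]
ee_rot: [-3.138, 0.208, -1.647]
force: [-1.7, -0.7, 5.3]
width: 0.0562
gripper_force: 25.0
```

```bash
python3 - <<'E'
from plan import *
from station import arm
s=arm.get_state(); p=s['eef_pos']; Y=-94.4; print(s['ee_rot'])
# rotate about the grasp point after a 30 mm lift
G=p+.003*R.from_euler('xyz',s['ee_rot']).apply([0,0,1]); print(G)
go([(p+[0,0,.035],Y,-12,0),(g2t(G+[0,.008,.05],Y,0),Y,0,0)],meas=True)
E
```

```text
[-3.13808421  0.20837296 -1.6471884 ]
[ 0.59764572 -0.09796934  0.06435925]
off mm [0. 0. 0.]
ok margin 0.79 maxdq 0.07 ok margin 0.70 maxdq 0.30 [ 0.17  0.36 -0.32 -0.   -0.9  -0.25]
[-0.002, -0.001, 0.0, -0.072, -0.001, -0.342, 0] rows>= 0.6
[-0.0, 0.134, 0.0, -0.116, 0.006, -0.13, 0] rows>= 1.1
```

Request:
arm_command(series=[0,0,0,-0.02,0,-0.1,0,0,0,0,-0.05,0,-0.23,0,0,0,0,-0.072,0,-0.342,0,0,0,0,-0.072,0,-0.342,0])

```text
t: 73.95
eef_pos: [0.5982, -0.0985, 0.1033]
ee_rot: [-3.136, 0.209, -1.647]
force: [0.5, 0.2, -1.5]
width: 0.0561
gripper_force: 25.0
```

Request:
arm_command(series=[0,0.067,0,-0.06,0,-0.07,0,0,0.134,0,-0.116,0,-0.13,0,0,0.134,0,-0.116,0,-0.13,0,0,0.134,0,-0.116,0,-0.13,0])

```text
t: 74.45
eef_pos: [0.5977, -0.0895, 0.1165]
ee_rot: [-3.139, -0.001, -1.648]
force: [0.4, -0.5, -1.7]
width: 0.0558
gripper_force: 25.0
```

```bash
python3 - <<'E'
from look import *
s=arm.get_state(); print(s['eef_pos'],s['ee_rot'],s['width'])
S=arm.grab_frame("side"); T=arm.grab_frame("top"); cv2.imwrite("pics/side17.png",S); cv2.imwrite("pics/top17.png",T)
# visible near (-y) face of the held jar in the side view, expected corners if upright: axis x=.598,y=-.09
G=s['eef_pos']-[0,0,.003]; h=np.array([np.cos(-1.6476),np.sin(-1.6476),0]);l=np.array([-h[1],h[0],0])
for dz in(.025,-.055): print(dz,proj("side",[G+.028*h+b*.028*l+[0,0,dz] for b in(-1,1)]).round(1).tolist())
# white (shaded beige) region and black band in the side view around there
for y in range(225,300,3): print(y,[int(v) for v in S[y,335:385:2].mean(1)])
E
```

```text
[ 0.59769641 -0.08950713  0.1164712 ] [-3.13913807e+00 -6.23194599e-04 -1.64784027e+00] 0.05583595365681653
0.025 [[346.5, 263.2], [367.5, 257.8]]
-0.055 [[344.9, 282.2], [365.0, 276.9]]
225 [164, 164, 164, 164, 162, 5, 17, 22, 37, 36, 35, 35, 35, 35, 35, 34, 33, 25, 12, 89, 129, 127, 119, 245, 50]
228 [164, 163, 162, 161, 160, 155, 42, 11, 15, 16, 15, 14, 14, 14, 13, 14, 12, 4, 119, 127, 148, 153, 159, 179, 68]
231 [212, 237, 218, 176, 169, 100, 116, 60, 10, 11, 9, 7, 7, 6, 0, 71, 156, 152, 136, 133, 128, 128, 127, 91, 55]
234 [58, 47, 27, 29, 27, 30, 38, 21, 11, 82, 123, 141, 138, 134, 129, 129, 125, 121, 119, 118, 119, 119, 111, 55, 57]
237 [28, 27, 27, 97, 63, 54, 31, 57, 26, 108, 129, 139, 150, 128, 125, 120, 118, 118, 118, 121, 132, 135, 154, 56, 63]
240 [33, 32, 33, 31, 139, 132, 43, 29, 73, 112, 132, 128, 127, 128, 131, 137, 131, 139, 138, 137, 96, 67, 45, 25, 19]
243 [34, 34, 33, 32, 96, 127, 126, 36, 30, 113, 129, 134, 132, 139, 117, 78, 39, 26, 24, 27, 28, 27, 33, 31, 105]
246 [28, 34, 34, 33, 29, 85, 43, 31, 36, 40, 54, 30, 21, 33, 44, 84, 91, 20, 15, 32, 33, 33, 34, 32, 
[... 1287 characters left out ...]
]
282 [141, 141, 134, 227, 236, 238, 188, 230, 237, 238, 239, 145, 139, 231, 94, 168, 230, 243, 23, 20, 23, 23, 23, 22, 23]
285 [106, 141, 143, 103, 229, 244, 161, 136, 134, 139, 136, 138, 140, 137, 240, 139, 241, 213, 108, 73, 21, 22, 24, 22, 25]
288 [68, 124, 142, 143, 121, 120, 137, 143, 137, 139, 143, 142, 113, 92, 71, 61, 59, 61, 61, 52, 47, 21, 24, 23, 22]
291 [10, 106, 143, 144, 116, 118, 142, 141, 126, 72, 60, 62, 61, 61, 62, 61, 62, 60, 63, 54, 64, 45, 20, 20, 21]
294 [13, 19, 105, 143, 144, 138, 139, 145, 145, 41, 73, 57, 56, 62, 62, 61, 61, 61, 60, 53, 53, 65, 15, 20, 19]
297 [11, 15, 63, 127, 143, 143, 137, 140, 148, 53, 33, 74, 55, 56, 56, 56, 58, 104, 53, 53, 53, 52, 75, 10, 9]
```

Request:
arm_command(series=[0,0,0,0,0,0.1,0,0,0,0,0,0,0.2,0,0,0,0,0,0,0.33,0,0,0,0,0,0,0.33,0])

```text
t: 75.05
eef_pos: [0.5971, -0.0902, 0.082]
ee_rot: [-3.141, -0.002, -1.649]
force: [-0.5, -0.2, -1.4]
width: 0.0557
gripper_force: 25.0
```

Request:
arm_command(series=[0,0,0,0,0,0.03,0,0,0,0,0,0,0.05,0,0,0,0,0,0,0.05,0])

```text
t: 75.42
eef_pos: [0.5982, -0.0899, 0.079]
ee_rot: [-3.138, -0.002, -1.648]
force: [-0.4, -0.8, -0.9]
width: 0.0559
gripper_force: 25.0
```

Request:
arm_command(series=[0,0,0,0,0,0.02,0,0,0,0,0,0,0.04,0,0,0,0,0,0,0.04,0])

```text
t: 75.8
eef_pos: [0.598, -0.0899, 0.0747]
ee_rot: [-3.139, -0.002, -1.648]
force: [0.6, -0.6, -1.3]
width: 0.0558
gripper_force: 25.0
```

Request:
arm_command(series=[0,0,0,0,0,0.02,0,0,0,0,0,0,0.04,0,0,0,0,0,0,0.04,0])

```text
t: 76.18
eef_pos: [0.598, -0.09, 0.0706]
ee_rot: [-3.139, -0.002, -1.648]
force: [-0.3, 0.6, -1.5]
width: 0.0559
gripper_force: 25.0
```

Request:
arm_command(series=[0,0,0,0,0,0.01,0,0,0,0,0,0,0.03,0,0,0,0,0,0,0.03,0])

```text
t: 76.55
eef_pos: [0.5981, -0.09, 0.0676]
ee_rot: [-3.139, -0.002, -1.648]
force: [0.6, 0.0, -1.4]
width: 0.0555
gripper_force: 25.0
```

Request:
arm_command(series=[0,0,0,0,0,0.01,0,0,0,0,0,0,0.02,0,0,0,0,0,0,0.02,0])

```text
t: 76.92
eef_pos: [0.5981, -0.09, 0.0658]
ee_rot: [-3.139, -0.002, -1.648]
force: [0.1, -0.5, -2.2]
width: 0.056
gripper_force: 25.0
```

Request:
arm_command(series=[0,0,0,0,0,0.01,0,0,0,0,0,0,0.02,0,0,0,0,0,0,0.02,0])

```text
t: 77.3
eef_pos: [0.5981, -0.09, 0.0637]
ee_rot: [-3.139, -0.002, -1.648]
force: [-0.4, 1.1, -1.2]
width: 0.0557
gripper_force: 25.0
```

Request:
arm_command(series=[0,0,0,0,0,0.01,0,0,0,0,0,0,0.02,0,0,0,0,0,0,0.02,0])

```text
t: 77.68
eef_pos: [0.5983, -0.0899, 0.0629]
ee_rot: [-3.138, -0.002, -1.648]
force: [-2.7, 2.0, 8.4]
width: 0.0557
gripper_force: 25.0
```

Request:
arm_command(series=[0,0,0,0,0,0.01,0,0,0,0,0,0,0.02,0,0,0,0,0,0,0.02,0])

```text
t: 78.05
eef_pos: [0.5985, -0.0895, 0.0624]
ee_rot: [-3.137, -0.002, -1.647]
force: [-8.3, 6.6, 20.5]
width: 0.0558
gripper_force: 25.0
```

```bash
python3 - <<'E'
from h import *
s=arm.get_state(); print(s['eef_pos'],s['force'],s['moment'])
S=arm.grab_frame("side")
for y in range(258,300,2): print(y,[int(v) for v in S[y,340:384:2].mean(1)])
E
```

```text
[ 0.59846593 -0.08949994  0.06240948] [-8.33384145  6.59632044 20.45350536] [ 2.00320384  3.26831856 -0.08382133]
258 [33, 42, 137, 141, 62, 29, 114, 135, 135, 97, 63, 41, 23, 23, 26, 27, 28, 32, 33, 34, 34, 59]
260 [34, 30, 71, 74, 30, 36, 39, 42, 28, 19, 45, 87, 81, 98, 18, 45, 33, 32, 34, 33, 30, 65]
262 [33, 37, 29, 29, 25, 24, 45, 71, 103, 144, 126, 211, 78, 81, 49, 64, 32, 33, 35, 42, 37, 28]
264 [27, 25, 50, 60, 105, 132, 133, 138, 139, 115, 101, 65, 68, 76, 73, 73, 31, 28, 28, 29, 29, 29]
266 [87, 64, 48, 43, 142, 141, 101, 83, 72, 70, 71, 58, 98, 40, 119, 74, 25, 28, 28, 29, 26, 22]
268 [31, 33, 32, 31, 65, 67, 69, 60, 87, 108, 105, 132, 106, 124, 118, 126, 26, 23, 21, 22, 23, 22]
270 [32, 33, 33, 34, 57, 94, 132, 137, 136, 110, 107, 110, 104, 157, 119, 105, 18, 21, 21, 21, 22, 21]
272 [34, 28, 29, 29, 77, 137, 134, 134, 134, 105, 102, 136, 176, 164, 128, 54, 20, 21, 21, 22, 20, 21]
274 [27, 27, 27, 24, 103, 133, 142, 145, 175, 163, 156, 155, 92, 54, 99, 53, 21, 19, 20, 21, 22, 20]
276 [20, 70, 38, 30, 151, 145, 158, 154, 90, 56, 42, 101, 139, 146, 36, 18, 21, 22, 21, 21, 21
[... 442 characters left out ...]
115, 129, 126, 145, 144, 144, 143, 144, 145, 145, 147, 149, 100, 91, 76, 66, 74, 22, 24, 23, 13]
288 [143, 115, 129, 131, 144, 144, 145, 146, 148, 132, 103, 79, 69, 59, 63, 62, 60, 67, 18, 24, 13, 15]
290 [143, 144, 111, 136, 145, 146, 148, 92, 74, 60, 60, 61, 61, 61, 61, 62, 59, 52, 41, 15, 10, 12]
292 [142, 144, 107, 140, 114, 124, 114, 71, 57, 62, 61, 61, 62, 62, 62, 63, 55, 53, 67, 17, 11, 12]
294 [125, 143, 140, 137, 140, 143, 123, 36, 66, 56, 57, 61, 62, 61, 61, 62, 52, 53, 54, 42, 11, 10]
296 [107, 143, 143, 139, 140, 146, 105, 31, 74, 56, 56, 57, 62, 60, 59, 57, 52, 54, 54, 66, 7, 13]
298 [105, 143, 143, 138, 141, 142, 81, 53, 52, 64, 57, 58, 56, 53, 154, 152, 59, 52, 53, 54, 39, 11]
```

Request:
arm_command(series=[0,0,0,0,0,-0.02,0,0,0,0,0,0,-0.02,0.8,0,0,0,0,0,-0.02,0.8,0,0,0,0,0,-0.02,0.8,0,0,0,0,0,-0.02,0.8,0,0,0,0,0,-0.5,0.8,0,0,0,0,0,-1,0.8,0,0,0,0,0,-1,0.8])

```text
t: 79.1
eef_pos: [0.6005, -0.0897, 0.1644]
ee_rot: [-3.13, -0.001, -1.648]
force: [0.1, 0.1, 0.4]
width: 0.07
gripper_force: 0.0
```

```bash
python3 - <<'E'
from plan import *
go([((.52,-.03,.22),-94.4,0,1),((.44,.03,.25),-94.4,0,1),((.4,.1,.25),-94.4,0,1)],meas=True)
E
```

```text
off mm [0. 0. 0.]
ok margin 0.65 maxdq 0.18 ok margin 0.55 maxdq 0.20 ok margin 0.50 maxdq 0.21 [ 0.73 -0.1  -0.52 -0.   -1.14 -0.81]
[-0.007, -0.001, 0.0, -0.533, 0.842, -0.566, 1] rows>= 1.8
[-0.0, 0.0, 0.0, -0.537, 0.844, -0.3, 1] rows>= 1.7
[-0.0, 0.0, 0.0, -0.667, 0.452, 0.001, 1] rows>= 1.3
```

Request:
arm_command(series=[-0.007,0,0,-0.53,0.84,-0.57,1,-0.007,0,0,-0.53,0.84,-0.57,1,-0.007,0,0,-0.53,0.84,-0.57,1])

```text
t: 79.47
eef_pos: [0.5172, -0.029, 0.2185]
ee_rot: [3.137, -0.0, -1.646]
force: [0.9, 0.2, 0.5]
width: 0.0871
gripper_force: 0.0
```

Request:
arm_command(series=[0,0,0,-0.54,0.84,-0.3,1,0,0,0,-0.54,0.84,-0.3,1,0,0,0,-0.54,0.84,-0.3,1])

```text
t: 79.85
eef_pos: [0.4379, 0.031, 0.2476]
ee_rot: [3.135, -0.001, -1.646]
force: [0.5, 0.2, 0.6]
width: 0.0873
gripper_force: 0.0
```

Request:
arm_command(series=[0,0,0,-0.67,0.45,0,1,0,0,0,-0.67,0.45,0,1,0,0,0,-0.67,0.45,0,1,0,0,0,-0.67,0.45,0,1])

```text
t: 80.35
eef_pos: [0.3996, 0.0999, 0.2467]
ee_rot: [3.133, -0.003, -1.648]
force: [-0.0, -0.2, -0.1]
width: 0.0877
gripper_force: 0.0
```

```bash
python3 - <<'E'
from h import *
T=arm.grab_frame("top"); S=arm.grab_frame("side"); cv2.imwrite("pics/top18.png",T); cv2.imwrite("pics/side18.png",S)
O=cv2.imread("pics/top12.png")
for nm,I in(("before",O),("now",T)):
  print(nm)
  g=I.mean(2)
  for y in(216,222,228): print(y,[int(v) for v in g[y,300:416]])
E
```

```text
before
216 [146, 141, 141, 132, 84, 59, 130, 194, 210, 214, 225, 184, 130, 120, 125, 125, 123, 123, 123, 125, 123, 123, 124, 123, 124, 121, 117, 106, 96, 130, 206, 225, 225, 226, 227, 226, 226, 225, 225, 226, 226, 225, 223, 211, 202, 198, 200, 200, 200, 199, 199, 194, 178, 153, 114, 153, 217, 197, 158, 149, 159, 165, 180, 186, 193, 205, 205, 197, 195, 181, 180, 182, 178, 160, 143, 118, 95, 61, 32, 29, 23, 24, 21, 22, 18, 18, 19, 21, 29, 30, 28, 26, 24, 23, 25, 22, 19, 19, 21, 22, 16, 19, 19, 19, 25, 24, 23, 16, 17, 23, 26, 20, 27, 17, 21, 25]
222 [154, 154, 144, 110, 62, 91, 180, 204, 195, 222, 201, 150, 144, 155, 159, 156, 157, 159, 159, 157, 156, 157, 156, 155, 155, 170, 195, 210, 211, 222, 232, 185, 134, 137, 147, 147, 145, 147, 145, 146, 148, 155, 159, 188, 199, 184, 171, 173, 174, 175, 174, 176, 174, 154, 132, 187, 213, 167, 126, 122, 122, 121, 120, 122, 124, 122, 116, 115, 113, 117, 136, 160, 172, 172, 188, 225, 223, 205, 199, 200, 199, 198, 195, 187, 174, 136, 92, 91, 98, 72, 53, 53, 54, 54, 51, 51, 48, 50, 53, 50, 49, 49, 51, 45, 46, 46, 47, 78, 136, 165, 94, 27, 18, 23, 22, 
[... 1521 characters left out ...]
, 175, 138, 89, 94, 91, 60, 50, 47, 48, 49, 48, 49, 54, 52, 48, 50, 49, 51, 47, 53, 47, 45, 42, 73, 142, 177, 103, 30, 21, 23, 27, 22]
228 [155, 156, 149, 101, 82, 161, 200, 203, 211, 209, 168, 141, 152, 153, 152, 155, 152, 158, 155, 156, 154, 156, 156, 153, 170, 221, 237, 237, 239, 240, 206, 144, 133, 142, 148, 146, 147, 147, 147, 144, 136, 123, 135, 183, 199, 165, 142, 176, 212, 192, 160, 151, 157, 157, 157, 155, 155, 155, 157, 156, 153, 163, 198, 231, 239, 229, 179, 155, 208, 213, 171, 150, 146, 150, 144, 136, 127, 125, 122, 138, 185, 201, 168, 115, 69, 50, 67, 114, 153, 168, 177, 165, 132, 92, 69, 58, 66, 102, 146, 168, 167, 147, 102, 66, 51, 52, 63, 90, 124, 116, 58, 10, 24, 23, 27, 25]
```

```bash
python3 - <<'E'
from h import *
O,T=[cv2.imread(f"pics/top{i}.png").astype(int) for i in(0,18)]
for n,I,c in(("before",O,(480,290)),("now",T,tuple(proj("top",[[.43,-.376,.15]])[0].round().astype(int)))):
    x,y=c; w=I[y-7:y+8,x-7:x+8].min(2); print(n,c,w.max(),(w>125).sum())
# anything newly bright on the bench
d=(T.min(2)>110)&(O.min(2)<60); d[:, :175]=0; d[330:,:]=0
n,l,st,c=cv2.connectedComponentsWithStats(d.astype(np.uint8)); print([(st[i].tolist()) for i in range(1,n) if st[i,4]>8])
S0,S1=[cv2.imread(f"pics/side{i}.png").astype(int) for i in(0,18)]
d=(S1.min(2)>110)&(S0.min(2)<60); n,l,st,c=cv2.connectedComponentsWithStats(d.astype(np.uint8)); print([(st[i].tolist()) for i in range(1,n) if st[i,4]>8])
E
```

```text
before (480, 290) 232 51
now (np.int64(481), np.int64(289)) 168 26
[[242, 209, 25, 11, 180], [349, 213, 22, 3, 23], [175, 315, 13, 15, 98]]
[[0, 0, 40, 21, 679], [96, 0, 8, 8, 45], [36, 15, 14, 4, 35], [168, 26, 20, 30, 104], [144, 75, 35, 22, 395], [2, 97, 20, 32, 308], [24, 141, 7, 12, 27], [245, 149, 29, 16, 182], [245, 165, 13, 5, 25], [257, 166, 16, 8, 55], [307, 189, 23, 35, 653], [358, 255, 10, 18, 53], [6, 285, 4, 10, 24]]
```

```bash
python3 - <<'E'
import cv2
O,T=[cv2.imread(f"pics/top{i}.png").min(2) for i in(0,18)]
print(O[282:302,470:494]);print(T[282:302,470:494])
S=cv2.imread("pics/side18.png").min(2);print(S[358:386:2,324:356:2])
E
```

```text
[[111 130 153 138 107  86  78  77  80  77  78  79  84  88  89  91 100 127
  160 177 184 185 186 185]
 [118 155 141  97  73  66  69  70  72  71  72  79  85  88  90  88  92 101
  130 163 180 185 185 182]
 [147 158 115  79  72  72  68  64  66  65  70  81  82  88  87  86  85  88
  101 129 163 180 186 188]
 [153 137 101  88  97 102  91  74  65  62  72  83  85  86  88  87  86  91
   91  99 143 176 183 184]
 [149 121  96 104 116 120 118 102  74  59  73  83  84  84  88  88  88  86
   89  91 123 164 185 184]
 [150 113 100 115 127 135 133 121  94  68  77  86  88  91  91  90  87  91
   86  90 101 149 177 176]
 [147 109 105 121 134 142 139 132 109  83  82  88  91  88  89  88  93  90
   92  90 100 141 163 156]
 [144 102 103 121 129 140 139 130 112  88  81  86  88  90  89  89  91  91
   91  89  99 127 150 141]
 [147 110  97 113 125 128 130 130 106 103  96  86  89  92  91  91  91  92
   94  92  94 122 144 145]
 [148 115  95 101 113 115 116 122 123 142 126  95  87  89  90  91  88  90
   91  89  90 116 150 160]
 [159 126 100 100 104 104 126 155 168 166 143 101  89  90  91  90  91  91
   95  88  97 12
[... 3180 characters left out ...]
 104 103 102  96 181 221 219]
 [199 199 219  73  83  87  96  99 104 103 103 102  99  92 210 168]
 [216 208 160  75  83  88  88  92 102 102 101 100  98  90 164 180]
 [215 190  95  77  84  88  88  88  95 103 102  99  96  90  98 174]
 [215 178 125  78  83  87  88  88  89  88 102  98  95  88 100 174]
 [217 182 183  76  84  87  89  87  89  87  85  85  94  85 106 154]
 [217 161 164  81  82  85  86  86  87  86  85  80  81  83 212 184]
 [218 153  81 224 102  94  95  91  96  95  96  78  71 147 100 186]
 [218 154  88  93 218 102  88  92  96  95  92  89 157 111  86 184]
 [219 119  90  96  98 115 218 173 114 142 215 146  92  81  85 184]
 [219 120  92  98 102 102 101 100 102  99  96  94  89  80 115 184]]
```

The beaker is empty: what looks bright inside it is only a flat lit patch on its inner wall (about 165). I'm handing in.

```bash
python3 -c "
from station import arm
print(arm.job_done())"
```

```text
the job is handed in; nothing more can be done
None
```

I handed the job in at about 80 s of the 210 s allowed: all three jars stand mouth-up in their carrier pockets, the balls are poured into the blue jar, and the empty beaker is upright on the balance pan; the hand-in gave no verdict, and I never counted the balls one by one.

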